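# Refit the gear clips of a washed noodle cutter

## Robot

A 6-joint arm with a two-finger parallel gripper is mounted at the origin on the work surface. World frame = base frame: x ahead of the robot, y to its left, z up, the work surface at z = 0. Lengths are in m, angles in degrees, forces in N, time in s.
With the tool pointing down it reaches from about 0.4 to 0.825 m from the base axis. Payload 7 kg.
Tool frame: the origin (TCP) lies midway between the tips of the shut fingers; the grasp point (between the pads) lies 19 mm behind it; z points along the fingers, y is the direction in which the jaws open and shut (so a half turn about z gives the same grasp; the last joint's range is limited). The gripper opens to 88 mm and grips with 3 to 60 N. Pads are 19 mm wide; open, the fingers measure 130 mm over their backs; the gripper's body (78 mm by 193 mm) begins 47 mm behind the grasp point.
Start: joints at [84.746, 20.546, 0.682, 0, -70.136, -16.507], TCP at [0.25, 0.627, 0.227] pointing down, gripper open.
Joint ranges: [-176.03, 176.03], [-82.01, 121.73], [-58.28, 71.71], [-173.87, 95.51], [-174.79, -0.11], [-173.66, 173.66]. Speed limits (degrees/s): [136.94, 136.94, 172.46, 180, 180, 180].

## Interface

Orientations are given as [roll, pitch, yaw] about the fixed x, y, z axes, in that order (R = Rz(yaw) Ry(pitch) Rx(roll)).
In Python, from plant import sensors, cams, job gives the robot as it stands.
- The arm moves only by the tool move_arm, never from a script. Its argument "commands" is a list of rows, each a list of 7 numbers: the finger opening in cm, from 0 to 8.76, then the shift along the tool's x, y, z in cm, then the turn, a rotation vector about the tool's x, y, z in rad. In form: [[hand, x, y, z, wx, wy, wz], ...]. A call has exactly 8 rows; each row is the pose to reach, as a shift and turn from the pose commanded when the call began, along the tool's axes at that moment; what a row does not reach only later rows make up. A row lasts 1/8 s, in which the tool goes at most 62.5 mm and 10.7 degrees, less where a joint would pass 70% of its speed; a pose out of reach is approached as far as the arm can. A call with a gripper value outside its range is refused whole. The fingers move at their own pace and stop on an object; the grip force is fixed at half the most. Time passes only in rows, so rows that repeat a pose let the fingers close, or fill a call up. It gives the time, the measured TCP pose, the force and the opening at its end, in the units of the state.
- sensors.get_obs(): the state, without advancing time (a new reading comes with each control period).
- cams.snapshot(name): name is "scene" or "top" or "wrist"; returns a dict with "frame" (384x512x3 uint8, red, green, blue), "camera_matrix" (3x3 intrinsics, pixels), "R" (3x3) and "t" (3): a world point X has camera coordinates R X + t. Camera axes: x right, y down, z forward; pixel columns grow to the right and rows downward; lengths in m; the calibration is good to about 2 mm. A picture is of the moment at which its call begins. There is no depth.
- job.close_job(): hands the job in, once; it reports no verdict.
The state is a dict: "clock": time; "joint_pos": joint angles; "qvel": joint speeds; "tau": joint torques, N m; "tool_pos": TCP position; "orientation": TCP orientation; "force": force on the tool from outside, world axes, zero at the start; "moment": the same for the moment, N m; "opening": finger opening in m.
Only numpy, scipy, OpenCV 4.12 (cv2) and the standard library are available. Lean on these libraries where they do the work, as an engineer would, in place of code of your own. Each camera call takes 0.05 s, during which the arm holds its last target.

## Task

The noodle cutter has just been washed: fold its clear cover all the way back to its stop, then push one orange spring clip sideways into the shaft groove of every gear that is fitted, until it snaps fully home. When all are on, close the roller gap by turning the left gap knob three quarter turns clockwise from its stop, and after it the right one just as far (left means the +y end). Last, fold the cover down and leave it standing ajar at about 30 degrees from shut, so that the gears can dry; spare clips are not needed, and the crockery and brush stay where they are.

Things in the scene. Friction and masses are not known exactly. Their poses are not given: they have to be found in the camera images.
- machine: Noodle cutter, fixed: aluminium deck, top 40 mm above the table, 140 mm in own x (-80 to +60) by 390 in y; grey hinge wall at x 60 to 75 mm, 105 mm high; behind it a roller housing to x = 175, 103 mm high. Origin on the table under the middle of the gear row; +x from the open front to the hinge wall, +y along the row. Gear seats: x = 0, y = -80, 0, 80 mm; empty ones show a square hole.
- cover (a joint): Angle (rad) of the clear flat cover with blue edges (250 mm along the machine's y, 140 deep, 5 thick): 0 = shut, level over the gears, handle to the front; it grows as the cover is lifted and folded back; 1.75 is its stop, a little past upright. The hinge is stiff: the cover stays at any angle where it is left; moving it at the handle takes 3 to 7 N.
- cover_hinge (a point): Middle of the cover's hinge line, 112 mm above the table, parallel to the machine's y axis.
- cover_bar (a point): Middle of the cover's red round handle bar, 12 mm thick, 120 mm long, parallel to the hinge and 180 mm from it (at angle q: 180 cos q towards the front, 180 sin q above the hinge), on two thin legs at its ends. 35 mm from its axis to the cover's edge, so a finger fits between. It can be pinched from above and turns in the grip.
- knob_left (a joint): Angle (rad) of the left roller-gap knob, at the deck's +y end (x -15, y +153 mm in the machine's frame): 0 = open stop, grows clockwise seen from above, far stop at 6.28. It starts at or just off 0; three quarter turns are 4.71. Turns stiffly but easily (0.05 N m) and stays where it is left.
- knob_right (a joint): The same for the right roller-gap knob, at the deck's -y end (x -15, y -153 mm).
- knob_left_grip (a point): Grip point of the left knob, on its axis, 77 mm above the table. Black knob, 44 mm disc with an upright grip bar 14 mm thick, 42 long, top 84 mm and foot 54 mm above the table, to be pinched across. At joint 0 the bar lies along the machine's x, its white mark to the front. White dots at every quarter round the foot.
- knob_right_grip (a point): The same for the right knob.
- gear1: White gear sitting in seat 1 (seats counted along the machine's +y), absent (None) if the seat is empty. 74 mm across, 10 thick, on the deck, held by a 36 mm stub in a deep socket (0.5 mm play), with an upright steel shaft end. Origin: centre of its underside. Above the origin: gear face at 10 mm; groove from 10 to 24 mm, neck 18 mm thick, open to every side; shaft head 28 mm wide from 24 to 34 mm.
- gear2: White gear sitting in seat 2 (seats counted along the machine's +y), absent (None) if the seat is empty. 74 mm across, 10 thick, on the deck, held by a 36 mm stub in a deep socket (0.5 mm play), with an upright steel shaft end. Origin: centre of its underside. Above the origin: gear face at 10 mm; groove from 10 to 24 mm, neck 18 mm thick, open to every side; shaft head 28 mm wide from 24 to 34 mm.
- gear3: White gear sitting in seat 3 (seats counted along the machine's +y), absent (None) if the seat is empty. 74 mm across, 10 thick, on the deck, held by a 36 mm stub in a deep socket (0.5 mm play), with an upright steel shaft end. Origin: centre of its underside. Above the origin: gear face at 10 mm; groove from 10 to 24 mm, neck 18 mm thick, open to every side; shaft head 28 mm wide from 24 to 34 mm.
- clip1: Orange spring clip, 90 mm long, 70 g; any fits any shaft. Two springy prongs to own +x, 8 mm high, 43 over both, tips at x = 18, barbs at x = 10. Fin on the tail to pinch: 10 mm thick (y), x from -72 to -30, 32 high. Origin: pocket centre, underside; home when it is on the shaft axis (play 1.5 mm), clip flat over the gear face. Snaps in by a level 5 to 12 N push along +x over the last 25 mm.
- clip2: Orange spring clip, 90 mm long, 70 g; any fits any shaft. Two springy prongs to own +x, 8 mm high, 43 over both, tips at x = 18, barbs at x = 10. Fin on the tail to pinch: 10 mm thick (y), x from -72 to -30, 32 high. Origin: pocket centre, underside; home when it is on the shaft axis (play 1.5 mm), clip flat over the gear face. Snaps in by a level 5 to 12 N push along +x over the last 25 mm.
- clip3: Orange spring clip, 90 mm long, 70 g; any fits any shaft. Two springy prongs to own +x, 8 mm high, 43 over both, tips at x = 18, barbs at x = 10. Fin on the tail to pinch: 10 mm thick (y), x from -72 to -30, 32 high. Origin: pocket centre, underside; home when it is on the shaft axis (play 1.5 mm), clip flat over the gear face. Snaps in by a level 5 to 12 N push along +x over the last 25 mm.
- clip4: Orange spring clip, 90 mm long, 70 g; any fits any shaft. Two springy prongs to own +x, 8 mm high, 43 over both, tips at x = 18, barbs at x = 10. Fin on the tail to pinch: 10 mm thick (y), x from -72 to -30, 32 high. Origin: pocket centre, underside; home when it is on the shaft axis (play 1.5 mm), clip flat over the gear face. Snaps in by a level 5 to 12 N push along +x over the last 25 mm.
- bowl_b: Bystander: cream bowl, 140 mm wide, 50 mm high. Origin at its underside. Leave alone.
- bowl_c: Bystander: cream bowl, 130 mm wide, 50 mm high. Origin at its underside. Leave alone.
- brush: Bystander: brush, 160 mm long, 16 high. Origin at its underside. Leave alone.
Not all that is in view belongs to the job. What is shaped like the clip3 but blue or turquoise is not meant.

How it is judged (in metres and radians):
On the way, in this order (a step that is already met when the one before it is completed fails the run):
1. The cover is folded fully back (past 1.6 rad) (value of joint cover above 1.6 rad), for 0.2 s.
2. Every gear shaft present has a clip snapped home in its groove (((horizontal distance between clip1 and gear1 below 0.004 m and z of clip1 in the frame of gear1 between 0.005 and 0.02 m and angle between clip1's own z axis and vertical below 0.25 rad) or (horizontal distance between clip2 and gear1 below 0.004 m and z of clip2 in the frame of gear1 between 0.005 and 0.02 m and angle between clip2's own z axis and vertical below 0.25 rad) or (horizontal distance between clip3 and gear1 below 0.004 m and z of clip3 in the frame of gear1 between 0.005 and 0.02 m and angle between clip3's own z axis and vertical below 0.25 rad) or (horizontal distance between clip4 and gear1 below 0.004 m and z of clip4 in the frame of gear1 between 0.005 and 0.02 m and angle between clip4's own z axis and vertical below 0.25 rad)) and ((horizontal distance between clip1 and gear2 below 0.004 m and z of clip1 in the frame of gear2 between 0.005 and 0.02 m and angle between clip1's own z axis and vertical below 0.25 rad) or (horizontal distance between clip2 and gear2 below 0.004 m and z of clip2 in the frame of gear2 between 0.005 and 0.02 m and angle between clip2's own z axis and vertical below 0.25 rad) or (horizontal distance between clip3 and gear2 below 0.004 m and z of clip3 in the frame of gear2 between 0.005 and 0.02 m and angle between clip3's own z axis and vertical below 0.25 rad) or (horizontal distance between clip4 and gear2 below 0.004 m and z of clip4 in the frame of gear2 between 0.005 and 0.02 m and angle between clip4's own z axis and vertical below 0.25 rad)) and ((horizontal distance between clip1 and gear3 below 0.004 m and z of clip1 in the frame of gear3 between 0.005 and 0.02 m and angle between clip1's own z axis and vertical below 0.25 rad) or (horizontal distance between clip2 and gear3 below 0.004 m and z of clip2 in the frame of gear3 between 0.005 and 0.02 m and angle between clip2's own z axis and vertical below 0.25 rad) or (horizontal distance between clip3 and gear3 below 0.004 m and z of clip3 in the frame of gear3 between 0.005 and 0.02 m and angle between clip3's own z axis and vertical below 0.25 rad) or (horizontal distance between clip4 and gear3 below 0.004 m and z of clip4 in the frame of gear3 between 0.005 and 0.02 m and angle between clip4's own z axis and vertical below 0.25 rad))), for 0.2 s.
3. The left gap knob is at three quarter turns (value of joint knob_left between 4.41 and 5.01 rad), for 0.2 s.
4. The right gap knob is at three quarter turns too (all of step 3 and value of joint knob_right between 4.41 and 5.01 rad), for 0.2 s.
5. The cover is folded down to about 30 degrees (0.35 to 0.70 rad) (value of joint cover between 0.35 and 0.7 rad and velocity of joint cover between -0.05 and 0.05 rad/s), for 0.3 s.
At the end, for the whole second after the job is handed in: Each gear present has a clip in its groove: clip origin within 4 mm of the shaft axis, 5 to 20 mm above the gear's underside, level within 0.25 rad; both gap knobs at 4.41 to 5.01 rad; cover at rest at 0.35 to 0.70 rad; all clips at rest (all of step 2 and all of step 4 and all of step 5 and linear speed of each of clip1, clip2, clip3, clip4 below 0.03 m/s); the robot touches nothing.
It fails at once if A bystander was moved more than 50 mm (distance of any of bowl_b, bowl_c, brush from where it was at the start of the episode above 0.05 m).
Of gear1, gear2, gear3 only 2 to 3 are there at a start; the rules pass over those that are not, and their reading is None.
At some moment in a run one of clip1, clip2, clip3, clip4 may be knocked a few centimetres aside while the robot is not near it.
Once in a run the grip may slacken for a moment while it holds something.
It also fails if it takes over 210 s, if anything falls off the work surface, if the arm or the gripper's body presses on something with over 40 N, if the wrist force passes 120 N, or if a joint passes its speed limit or range.

## Working session

There is one attempt and no reset: what is moved stays moved. The work goes in short steps, Python scripts to look and compute and a tool call to move; the robot and the scene stay as the last step left them, time stands still between calls to the robot, and variables do not carry over. Pictures are saved under pics/ and viewed, and the job is handed in when it is done.

Besides the shell and the picture viewer there is one more tool, called after ">>>" as a command line: name --pt "numbers of a row" for each row, then --argument value for the rest. move_arm: Moves the arm, as the interface text tells. Its arguments: {"type":"object","properties":{"commands":{"type":"array"}},"required":["commands"]}

```bash
ls; mkdir -p pics; python3 - <<'E'
from plant import sensors,cams,job
import cv2
print(sensors.get_obs())
for n in ["scene","top","wrist"]:
    s=cams.snapshot(n); cv2.imwrite(f"pics/{n}0.png",s["frame"][:,:,::-1]); print(n,s["camera_matrix"].tolist(),s["R"].tolist(),s["t"].tolist())
E
```

```text
pics
{'clock': 0.0, 'joint_pos': array([ 8.47463400e+01,  2.05911946e+01,  6.33253650e-01, -1.98108027e-02,
       -7.01344544e+01, -1.65067070e+01]), 'qvel': array([ 0.06076089,  0.01028254, -0.03497641,  0.06839004,  0.03512825,
       -0.00330517]), 'tau': array([-8.58264157e-04, -5.82719421e+01,  2.93044227e+01,  6.99798077e+00,
        6.82516897e-03, -1.62788510e-04]), 'tool_pos': array([0.2500877 , 0.62643919, 0.22562241]), 'orientation': array([ 1.79906121e+02, -8.39875752e-03, -2.17671071e+01]), 'force': array([-0.56437583, -0.07364411, -0.20878417]), 'moment': array([ 0.03438382, -0.01975932, -0.0260831 ]), 'opening': 0.08736303600190831}
scene [[390.05784340804536, 0.0, 256.59512983911435], [0.0, 390.05784340804536, 187.47900352570645], [0.0, 0.0, 1.0]] [[0.7730088202348072, 0.6342186400156732, -0.014969318483539946], [0.4533420136711779, -0.5687483478022252, -0.6862990131952698], [-0.44377740194804116, 0.5237289695337743, -0.7271654447175946]] [-0.2910871231411198, -0.2772122589834624, 1.4563139047062363]
top [[448.71037160350573, 0.0, 251.66749939697775], [0.0, 448.71037160350573, 183.90325363564216], [0.0, 0.0, 1.0]] [[0.01757801820958059, -0.9998048050238418, 0.009020262028376878], [-0.9807974044034845, -0.018995034519564778, -0.19410213852244884], [0.19423559094875228, -0.005435118659005226, -0.9809398527401927]] [-0.1977419936373437, 0.5344834210823372, 1.3599912225197852]
wrist [[265.28730896190854, 0.0, 253.4992425983414], [0.0, 265.28730896190854, 191.41995263788175], [0.0, 0.0, 1.0]] [[-0.37233593106590784, -0.9280979948310831, 0.00025773592336974003], [-0.8856470735421372, 0.3553883978652621, 0.2988784833155608], [-0.277480117420206, 0.11105493529458664, -0.9542911430916581]] [0.675622929526118, -0.03796141650972082, 0.3903783703072664]
```

View pics/scene0.png

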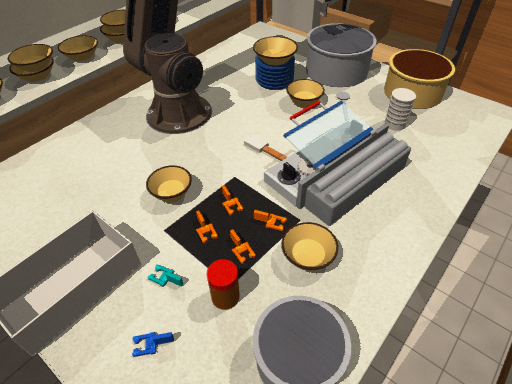

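View pics/top0.png

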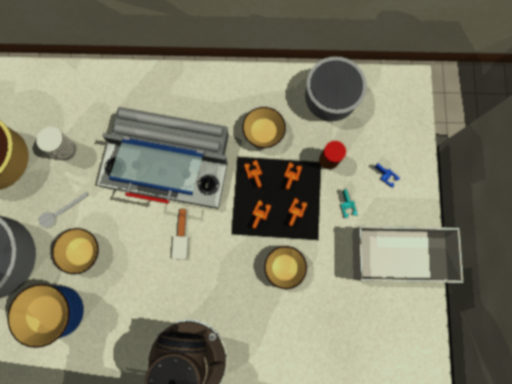

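View pics/wrist0.png

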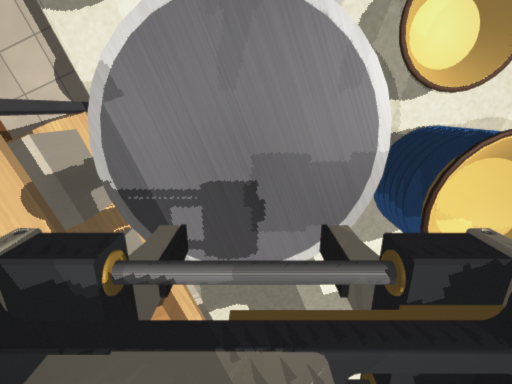

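```bash
python3 - <<'E'
import cv2
a=cv2.imread("pics/top0.png")[95:245,85:335]; cv2.imwrite("pics/top0c.png",cv2.resize(a,None,fx=3.2,fy=3.2,interpolation=cv2.INTER_CUBIC))
a=cv2.imread("pics/scene0.png")[80:230,240:430]; cv2.imwrite("pics/scene0c.png",cv2.resize(a,None,fx=4,fy=4,interpolation=cv2.INTER_CUBIC))
E
```

```text
(no output)
```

View pics/top0c.png

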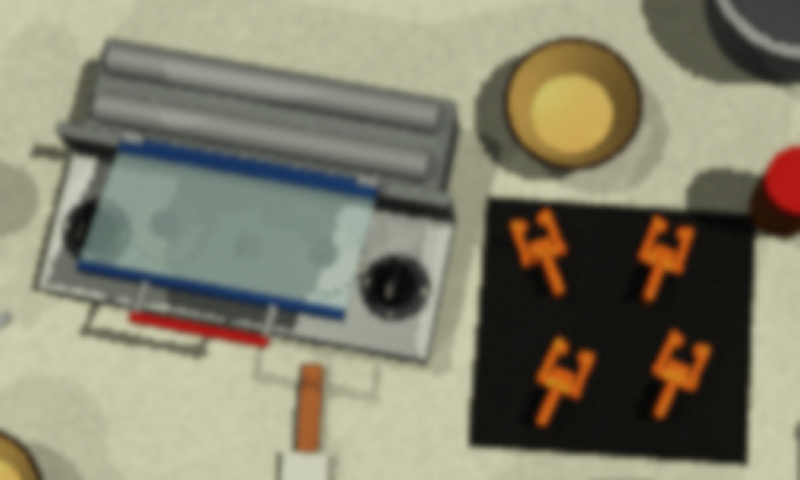

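View pics/scene0c.png

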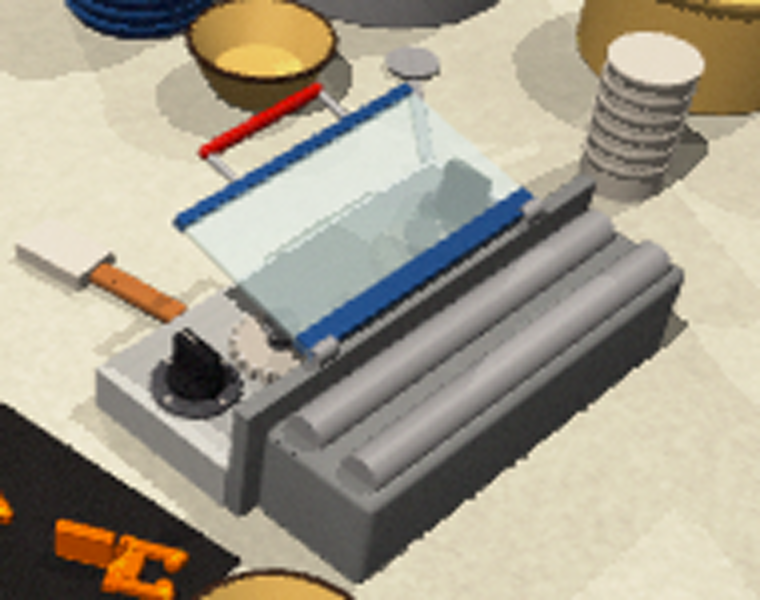

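```bash
cat > h.py <<'E'
import numpy as np, cv2
from scipy.optimize import least_squares
from scipy.spatial.transform import Rotation as Rot
def proj(c,X):
    X=np.atleast_2d(X); q=X@np.array(c["R"]).T+np.array(c["t"]); p=q@np.array(c["camera_matrix"]).T
    return p[:,:2]/p[:,2:]
def onplane(c,uv,z):
    K=np.array(c["camera_matrix"]);R=np.array(c["R"]);t=np.array(c["t"])
    d=R.T@np.linalg.solve(K,[uv[0],uv[1],1.]); o=-R.T@t
    return o+d*(z-o[2])/d[2]
def mw(m,P):  # machine->world
    x,y,a=m; P=np.atleast_2d(P)
    return np.c_[x+np.cos(a)*P[:,0]-np.sin(a)*P[:,1], y+np.sin(a)*P[:,0]+np.cos(a)*P[:,1], P[:,2]]
def grab(n,f=None,crop=None,s=1):
    from plant import cams
    c=cams.snapshot(n)
    if f:
        a=c["frame"][:,:,::-1]
        if crop: a=a[crop[1]:crop[3],crop[0]:crop[2]]
        cv2.imwrite(f,cv2.resize(a,None,fx=s,fy=s,interpolation=cv2.INTER_CUBIC))
    return c
E
python3 - <<'E'
from h import *
import pickle
from plant import cams
C={n:cams.snapshot(n) for n in["scene","top"]}
pickle.dump(C,open("C.pkl","wb"))
T=lambda u,v:(u/3.2+85,v/3.2+95)
S=lambda u,v:(u/4+240,v/4+80)
obs=[("top",(-80,-195,40),T(430,350)),("top",(-15,-153,80),T(394,286)),
("scene",(-80,-195,40),S(97,372)),("scene",(175,-195,0),S(360,582)),("scene",(175,-195,103),S(372,512)),("scene",(175,195,103),S(683,272)),
("scene",(60,195,105),S(588,180)),("scene",(-15,-153,84),S(193,343)),
("top",(75,-195,105),T(453,210)),("top",(75,195,105),T(60,125))]
bars=[("top",-60,T(268,343)),("top",60,T(131,318)),("scene",-60,S(205,153)),("scene",60,S(318,90))]
def res(p,full=False):
    m=p[:3];r=[]
    for n,P,uv in obs: r.append(proj(C[n],mw(m,np.array(P)/1e3))[0]-uv)
    for n,y,uv in bars:
        # hinge x = p[4]
        P=np.array([p[4]-.18*np.cos(p[3]),y/1e3,.112+.18*np.sin(p[3])]); r.append(proj(C[n],mw(m,P))[0]-uv)
    return np.array(r) if full else np.ravel(r)
s=least_squares(res,[.5,.15,-.17,.3,.06],loss="soft_l1")
print(s.x, np.degrees(s.x[2:4])); print(res(s.x,True).round(1))
np.save("m.npy",s.x)
E
```

```text
[ 0.5810582   0.09637541 -0.1593202   0.25474116  0.06349679] [-9.12837483 14.59559333]
[[-1.3  0.6]
 [-0.2 -4.2]
 [-1.2 -0. ]
 [-4.5  6.1]
 [-2.9 -0.8]
 [ 5.8 -7.4]
 [-2.3 -2.3]
 [ 0.7  1.2]
 [-0.2 -8. ]
 [-1.3 -3.2]
 [-1.2 -1.1]
 [ 0.9 -0.6]
 [-1.7  0. ]
 [-2.6  0. ]]
```

```bash
cat >> h.py <<'E'
def box(x0,x1,y0,y1,z0,z1):
    import itertools
    v=list(itertools.product((x0,x1),(y0,y1),(z0,z1)))
    return [(a,b) for a in v for b in v if a<b and sum(i!=j for i,j in zip(a,b))==1]
def overlay(c,p,f,crop,s,q=None):
    m=p[:3]; a=np.ascontiguousarray(c["frame"][:,:,::-1])[crop[1]:crop[3],crop[0]:crop[2]]
    a=cv2.resize(a,None,fx=s,fy=s,interpolation=cv2.INTER_CUBIC)
    def L(P,Q,col):
        u=(proj(c,mw(m,np.array([P,Q])/1e3))-crop[:2]+.5)*s-.5
        cv2.line(a,tuple(int(k) for k in u[0]),tuple(int(k) for k in u[1]),col,1,cv2.LINE_AA)
    for P,Q in box(-80,60,-195,195,0,40): L(P,Q,(0,255,0))
    for P,Q in box(60,75,-195,195,0,105): L(P,Q,(255,0,255))
    for y,r,z,x in [(-153,22,54,-15),(153,22,54,-15),(-80,37,50,0),(0,37,50,0),(80,37,50,0),(-80,14,74,0),(0,14,74,0),(80,14,74,0)]:
        t=np.linspace(0,2*np.pi,25)
        for i in range(24): L((x+r*np.cos(t[i]),y+r*np.sin(t[i]),z),(x+r*np.cos(t[i+1]),y+r*np.sin(t[i+1]),z),(0,255,255))
    if q is not None:
        h=p[4]*1e3; e=lambda d,y:(h-d*np.cos(q),y,112+d*np.sin(q))
        for A,B in [((180,-60),(180,60)),((145,-125),(145,125)),((5,-125),(145,-125)),((5,125),(145,125))]: L(e(*A),e(*B),(255,255,0))
    cv2.imwrite(f,a)
E
cat > fit0.py <<'E'
from h import *
import pickle
C=pickle.load(open("C.pkl","rb"))
T=lambda u,v:(u/3.2+85,v/3.2+95)
S=lambda u,v:(u/4+240,v/4+80)
obs=[("top",(-80,-195,40),T(430,350)),("top",(-15,-153,80),T(394,286)),
("scene",(-80,-195,40),S(97,372)),
("scene",(60,195,105),S(588,180)),("scene",(-15,-153,84),S(193,343)),("scene",(75,-195,105),S(255,412)),
("top",(75,195,105),T(62,125)),("top",(-80,195,40),T(40,285))]
bars=[("top",-60,T(268,343)),("top",60,T(131,318)),("scene",-60,S(205,153)),("scene",60,S(318,90))]
def res(p,full=False):
    m=p[:3];r=[]
    for n,P,uv in obs: r.append(proj(C[n],mw(m,np.array(P)/1e3))[0]-uv)
    for n,y,uv in bars:
        P=np.array([p[4]-.18*np.cos(p[3]),y/1e3,.112+.18*np.sin(p[3])]); r.append(proj(C[n],mw(m,P))[0]-uv)
    return np.array(r) if full else np.ravel(r)
s=least_squares(res,[.5,.15,-.17,.3,.06],loss="soft_l1")
print(s.x, np.degrees(s.x[2:4])); print(res(s.x,True).round(1))
np.save("m.npy",s.x)
overlay(C["top"],s.x,"pics/ovt.png",(85,95,245,215),5,s.x[3])
overlay(C["scene"],s.x,"pics/ovs.png",(240,80,430,230),4,s.x[3])
E
python3 fit0.py
```

```text
[ 0.58045992  0.09694523 -0.15888611  0.25323245  0.06421493] [-9.10350329 14.50915087]
[[-1.4  0.7]
 [-0.4 -4.1]
 [-1.2 -0.2]
 [-2.4 -2.4]
 [ 0.6  1. ]
 [-2.   2.5]
 [-2.1 -3. ]
 [-0.4 -0.5]
 [-1.4 -1.1]
 [ 0.8 -0.6]
 [-1.6  0. ]
 [-2.5  0. ]]
```

View pics/ovt.png

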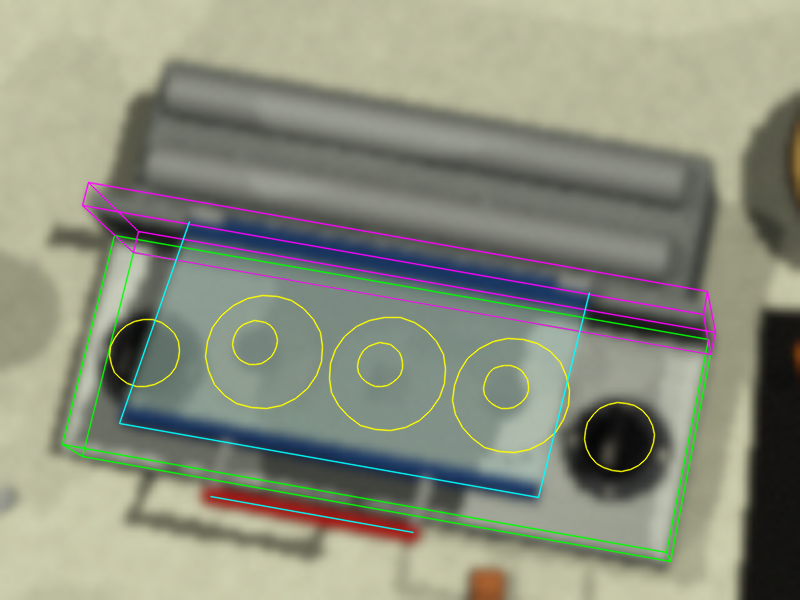

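View pics/ovs.png

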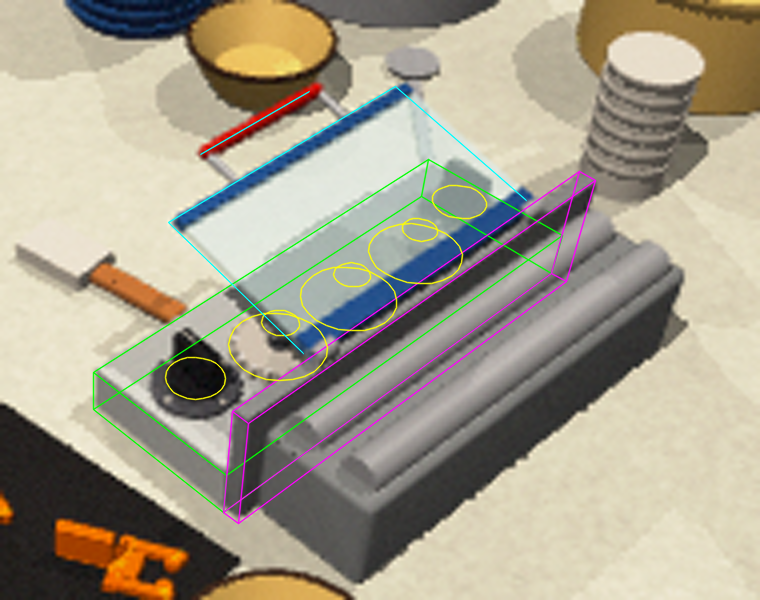

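```bash
cat >> h.py <<'E'
def tool():
    from plant import sensors
    o=sensors.get_obs(); return np.array(o["tool_pos"]),Rot.from_euler("xyz",o["orientation"],degrees=True),o
def to(target,yaw,rp=(180,0),p0=None,R0=None):
    """target TCP world m, euler-> shift cm in tool axes, rotvec"""
    if p0 is None: p0,R0,_=tool()
    d=R0.inv().apply(np.array(target)-p0)*100
    w=(R0.inv()*Rot.from_euler("xyz",[rp[0],rp[1],yaw],degrees=True)).as_rotvec()
    print("->",np.round(target,4),"shift cm",d.round(2),"rot",w.round(3),"rows>=",max(np.linalg.norm(d)/6.25,np.degrees(np.linalg.norm(w))/10.7).__round__(1))
    return d,w
def st():
    from plant import sensors
    o=sensors.get_obs(); print("t",round(o["clock"],2),"pos",o["tool_pos"].round(4),"ori",o["orientation"].round(1),"F",o["force"].round(1),"open",round(o["opening"],4),"j",o["joint_pos"].round(0))
E
python3 - <<'E'
from h import *
import pickle
C=pickle.load(open("C.pkl","rb"))
T=lambda u,v:(u/3.2+85,v/3.2+95)
S=lambda u,v:(u/4+240,v/4+80)
P=[C[n]["camera_matrix"]@np.c_[C[n]["R"],C[n]["t"]] for n in("top","scene")]
for a,b in [(T(268,343),S(205,153)),(T(131,318),S(318,90))]:
    X=cv2.triangulatePoints(P[0],P[1],np.array(a),np.array(b)).ravel();print(X[:3]/X[3])
p=np.load("m.npy")
for y in(-.06,0,.06): print(mw(p[:3],[p[4]-.18*np.cos(p[3]),y,.112+.18*np.sin(p[3])]))
st(); to([.35,.45,.45],-60)
E
```

```text
[0.46230406 0.05406922 0.15635262]
[0.4826949  0.17901991 0.15367009]
[[0.46230848 0.05511204 0.15709623]]
[[0.47180159 0.11435629 0.15709623]]
[[0.48129469 0.17360054 0.15709623]]
t 0.25 pos [0.2502 0.6267 0.2261] ori [180.   -0.  -21.8] F [ 0.  -0.1  0.6] open 0.088 j [ 85.  21.   1.  -0. -70. -17.]
-> [0.35 0.45 0.45] shift cm [ 15.82  12.73 -22.38] rot [ 0.001 -0.     0.667] rows>= 4.8
```

>>> move_arm --pt "8 4 3 -12 0 0 0.1" --pt "8 10 8 -20 0 0 0.3" --pt "8 15.8 12.7 -22 0 0 0.5" --pt "8 15.8 12.7 -22 0 0 0.667" --pt "8 15.8 12.7 -22 0 0 0.667" --pt "8 15.8 12.7 -22 0 0 0.667" --pt "8 15.8 12.7 -22 0 0 0.667" --pt "8 15.8 12.7 -22 0 0 0.667"

```text
clock: 1.25
tool_pos: [0.3494, 0.4507, 0.4452]
orientation: [179.9, -0.1, -59.9]
force: [0.7, 0.2, -0.3]
opening: 0.0802
```

```bash
python3 - <<'E'
from h import *
st(); to([.50,.116,.40],-99)
C=grab("wrist"); R=C["R"];print("cam centre",-R.T@C["t"],"fwd",R[2]); p,Rt,_=tool(); print("cam in tool",Rt.inv().apply(-R.T@C["t"]-p), Rt.inv().apply(R[2]), Rt.inv().apply(R[0]))
E
```

```text
t 1.25 pos [0.3494 0.4507 0.4452] ori [ 1.799e+02 -1.000e-01 -5.990e+01] F [ 0.7  0.2 -0.3] open 0.0802 j [ 72.   7.  11.  -0. -94. -42.]
-> [0.5   0.116 0.4  ] shift cm [36.51  3.73  4.57] rot [ 0.001 -0.002  0.682] rows>= 5.9
cam centre [0.39076115 0.38115855 0.60324861] fwd [-0.14953544  0.25870329 -0.95431219]
cam in tool [ 0.08123736 -0.00058064 -0.15794729] [-0.30007743 -0.00207796  0.95391258] [-0.00181378  0.99999706  0.00160778]
```

>>> move_arm --pt "3 36.5 3.7 4.5 0 0 0.682" --pt "3 36.5 3.7 4.5 0 0 0.682" --pt "3 36.5 3.7 4.5 0 0 0.682" --pt "3 36.5 3.7 4.5 0 0 0.682" --pt "3 36.5 3.7 4.5 0 0 0.682" --pt "3 36.5 3.7 4.5 0 0 0.682" --pt "3 36.5 3.7 4.5 0 0 0.682" --pt "2.4 36.5 3.7 4.5 0 0 0.682"

```text
clock: 2.3
tool_pos: [0.5006, 0.1161, 0.4009]
orientation: [179.9, -0.0, -99.1]
force: [-0.3, 0.1, -0.3]
opening: 0.026
```

```bash
python3 - <<'E'
from h import *
st(); C=grab("wrist","pics/w1.png",s=1.5)
p=np.load("m.npy"); overlay(C,p,"pics/w1o.png",(0,0,512,384),1.5,p[3])
E
```

```text
t 2.3 pos [0.5006 0.1161 0.4009] ori [179.9  -0.  -99.1] F [-0.3  0.1 -0.3] open 0.026 j [ 35.   1.  -1.  -0. -87. -44.]
```

View pics/w1o.png

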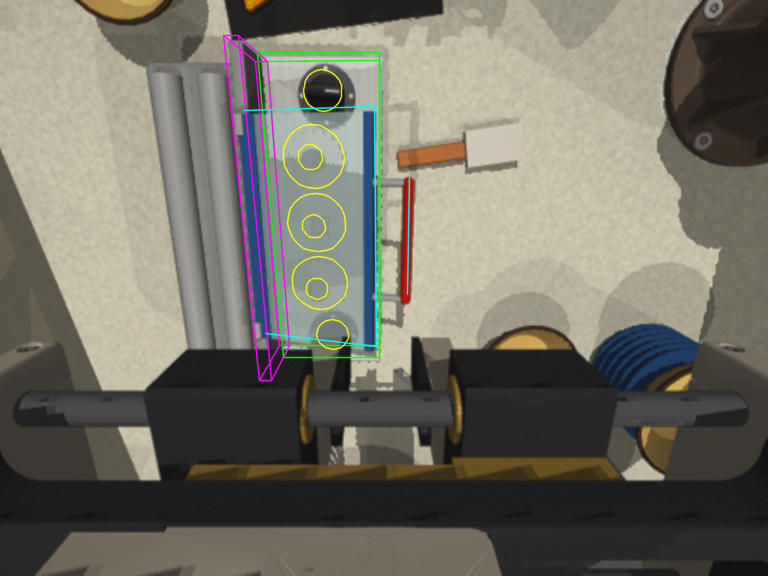

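```bash
python3 - <<'E'
from h import *
to([.472,.116,.21],-99.5)
E
```

```text
-> [0.472 0.116 0.21 ] shift cm [ 0.49  2.78 19.11] rot [ 0.001 -0.001  0.009] rows>= 3.1
```

>>> move_arm --pt "2.4 0.5 2.8 6 0 0 0.009" --pt "2.4 0.5 2.8 12 0 0 0.009" --pt "2.4 0.5 2.8 16 0 0 0.009" --pt "2.4 0.5 2.8 19 0 0 0.009" --pt "2.4 0.5 2.8 19 0 0 0.009" --pt "2.4 0.5 2.8 19 0 0 0.009" --pt "2.4 0.5 2.8 19 0 0 0.009" --pt "2.4 0.5 2.8 19 0 0 0.009"

```text
clock: 3.35
tool_pos: [0.4725, 0.1156, 0.2125]
orientation: [-179.9, 0.1, -99.6]
force: [-0.1, 0.0, 0.2]
opening: 0.0237
```

```bash
python3 - <<'E'
from h import *
st(); grab("wrist","pics/w2.png",s=1.5); grab("scene","pics/s2.png",(240,60,430,210),4)
E
```

```text
t 3.35 pos [0.4725 0.1156 0.2125] ori [-1.799e+02  1.000e-01 -9.960e+01] F [-0.1  0.   0.2] open 0.0237 j [ 37.   3. -24.   0. -63. -47.]
```

View pics/w2.png

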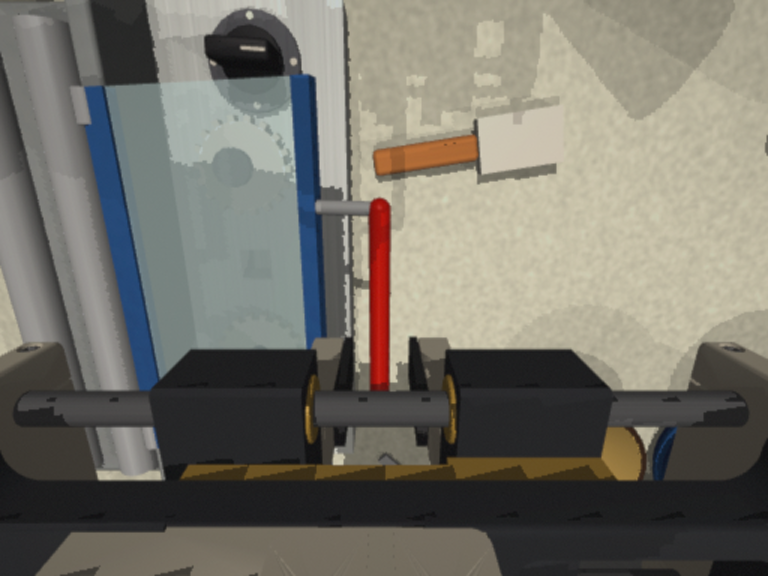

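View pics/s2.png

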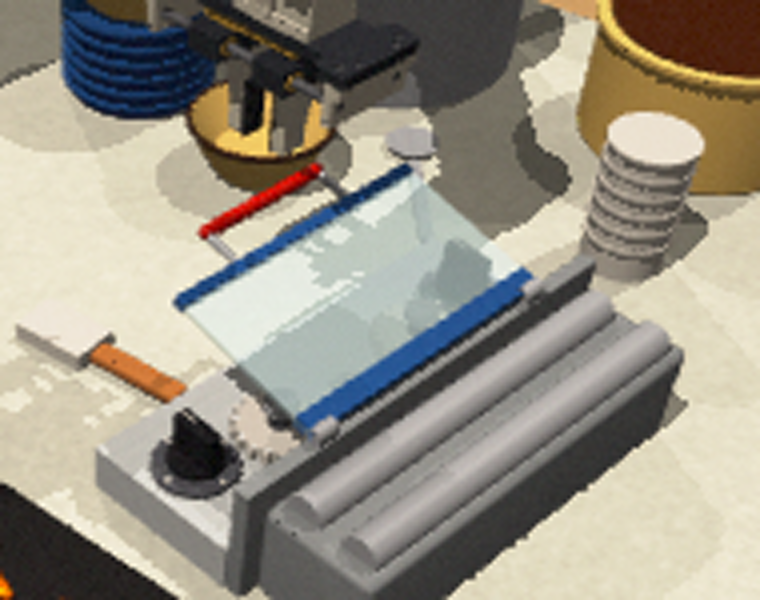

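>>> move_arm --pt "2.4 0 0 3 0 0 0" --pt "2.4 0 0 5.5 0 0 0" --pt "2.4 0 0 7.3 0 0 0" --pt "2.4 0 0 7.3 0 0 0" --pt "0.8 0 0 7.3 0 0 0" --pt "0.4 0 0 7.3 0 0 0" --pt "0.4 0 0 7.3 0 0 0" --pt "0.4 0 0 7.3 0 0 0"

```text
clock: 4.45
tool_pos: [0.4734, 0.1155, 0.1397]
orientation: [-179.8, 0.1, -99.5]
force: [3.9, -2.7, -1.9]
opening: 0.0112
```

```bash
python3 - <<'E'
from h import *
st(); grab("wrist","pics/w3.png",s=1.5)
E
```

```text
t 4.45 pos [0.4734 0.1155 0.1397] ori [-1.798e+02  1.000e-01 -9.950e+01] F [ 3.9 -2.7 -1.9] open 0.0112 j [ 37.   7. -30.   0. -53. -47.]
```

View pics/w3.png

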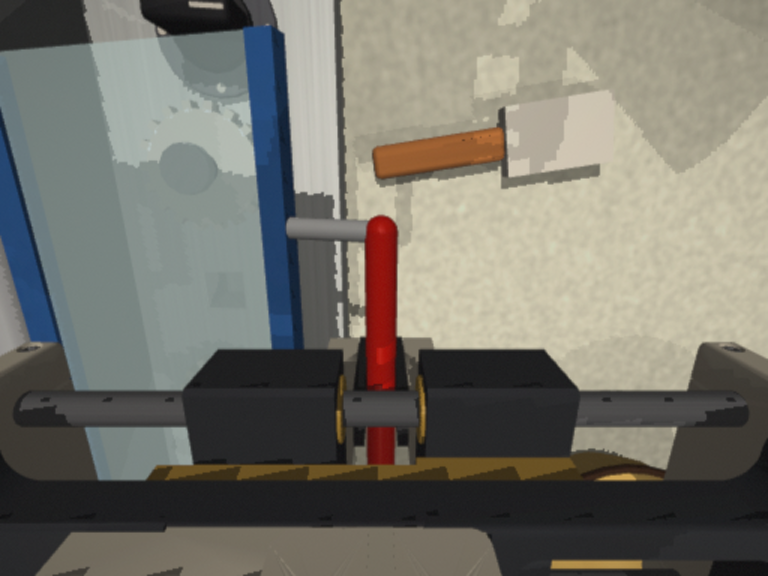

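```bash
python3 - <<'E'
import numpy as np
q0=.261
qs=np.linspace(q0,1.72,17)[1:]
for q in qs: print(q.round(3),(18*(np.cos(q)-np.cos(q0))).round(1),(-18*(np.sin(q)-np.sin(q0))).round(1))
q0=qs[7];print()
for q in qs[8:]: print(q.round(3),(18*(np.cos(q)-np.cos(q0))).round(1),(-18*(np.sin(q)-np.sin(q0))).round(1))
E
```

```text
0.352 -0.5 -1.6
0.443 -1.1 -3.1
0.535 -1.9 -4.5
0.626 -2.8 -5.9
0.717 -3.8 -7.2
0.808 -5.0 -8.4
0.899 -6.2 -9.4
0.99 -7.5 -10.4
1.082 -8.9 -11.2
1.173 -10.4 -11.9
1.264 -12.0 -12.5
1.355 -13.5 -12.9
1.446 -15.2 -13.2
1.538 -16.8 -13.3
1.629 -18.4 -13.3
1.72 -20.1 -13.2

1.082 -1.4 -0.8
1.173 -2.9 -1.5
1.264 -4.4 -2.1
1.355 -6.0 -2.5
1.446 -7.6 -2.8
1.538 -9.3 -2.9
1.629 -10.9 -2.9
1.72 -12.5 -2.7
```

>>> move_arm --pt "0.4 0 -0.5 -1.6 0 0 0" --pt "0.4 0 -1.1 -3.1 0 0 0" --pt "0.4 0 -1.9 -4.5 0 0 0" --pt "0.4 0 -2.8 -5.9 0 0 0" --pt "0.4 0 -3.8 -7.2 0 0 0" --pt "0.4 0 -5.0 -8.4 0 0 0" --pt "0.4 0 -6.2 -9.4 0 0 0" --pt "0.4 0 -7.5 -10.4 0 0 0"

```text
clock: 5.5
tool_pos: [0.5428, 0.1036, 0.245]
orientation: [179.7, 0.1, -99.5]
force: [-20.9, 9.1, 19.5]
opening: 0.0106
```

>>> move_arm --pt "0.4 0 -1.4 -0.8 0 0 0" --pt "0.4 0 -2.9 -1.5 0 0 0" --pt "0.4 0 -4.4 -2.1 0 0 0" --pt "0.4 0 -6.0 -2.5 0 0 0" --pt "0.4 0 -7.6 -2.8 0 0 0" --pt "0.4 0 -9.3 -2.9 0 0 0" --pt "0.4 0 -10.9 -2.9 0 0 0" --pt "0.4 0 -12.4 -2.7 0 0 0"

```text
clock: 6.5
tool_pos: [0.6688, 0.0822, 0.2723]
orientation: [-179.9, 0.0, -99.5]
force: [-5.1, 2.6, 6.6]
opening: 0.0114
```

```bash
python3 - <<'E'
from h import *
st(); grab("scene","pics/s3.png",(220,10,430,200),3.5);grab("wrist","pics/w4.png",s=1.5)
E
```

```text
t 6.5 pos [0.6688 0.0822 0.2723] ori [-179.9    0.   -99.5] F [-5.1  2.6  6.6] open 0.0114 j [ 24.  19.   4.   0. -75. -33.]
```

View pics/s3.png

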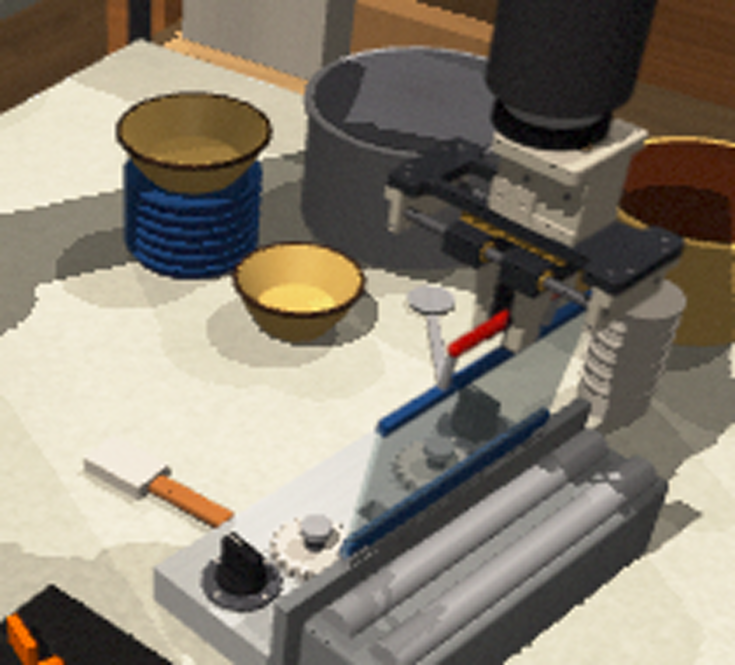

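View pics/w4.png

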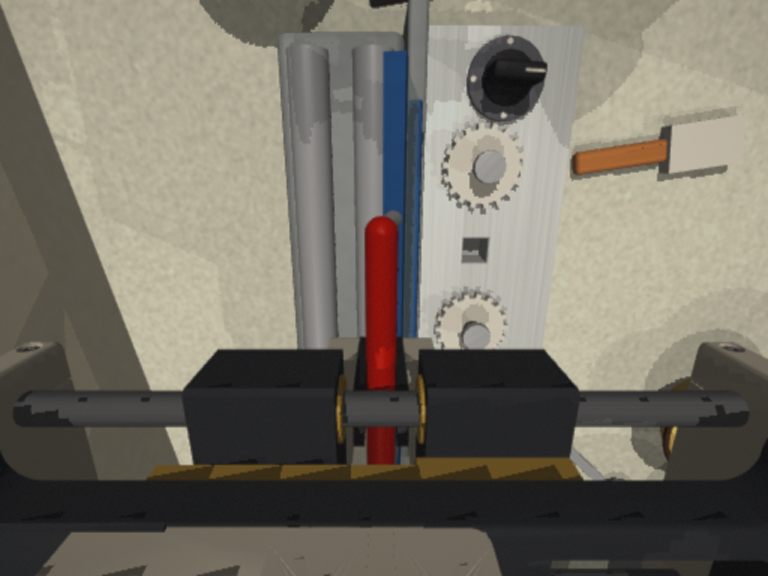

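>>> move_arm --pt "0.4 0 -0.3 0 0 0 0" --pt "0.4 0 -0.6 0.1 0 0 0" --pt "0.4 0 -0.6 0.1 0 0 0" --pt "2.4 0 -0.6 0.1 0 0 0" --pt "2.4 0 -0.6 0.1 0 0 0" --pt "2.4 0 -0.6 -3 0 0 0" --pt "2.4 0 -0.6 -7 0 0 0" --pt "2.4 0 -0.6 -12 0 0 0"

```text
clock: 7.6
tool_pos: [0.6737, 0.0809, 0.3898]
orientation: [179.9, -0.1, -99.6]
force: [0.5, -0.5, 0.3]
opening: 0.0241
```

```bash
python3 - <<'E'
from h import *
st(); to([.53,.08,.39],-99.5); to([.45,-.03,.42],-99.5); grab("wrist","pics/w5.png",s=1.5)
E
```

```text
t 7.6 pos [0.6737 0.0809 0.3898] ori [ 1.799e+02 -1.000e-01 -9.960e+01] F [ 0.5 -0.5  0.3] open 0.0241 j [ 23.  18.  18.  -0. -90. -33.]
-> [0.53 0.08 0.39] shift cm [2.480e+00 1.415e+01 1.000e-02] rot [ 0.002 -0.001 -0.001] rows>= 2.3
-> [ 0.45 -0.03  0.42] shift cm [14.66 20.22 -2.96] rot [ 0.002 -0.001 -0.001] rows>= 4.0
```

View pics/w5.png

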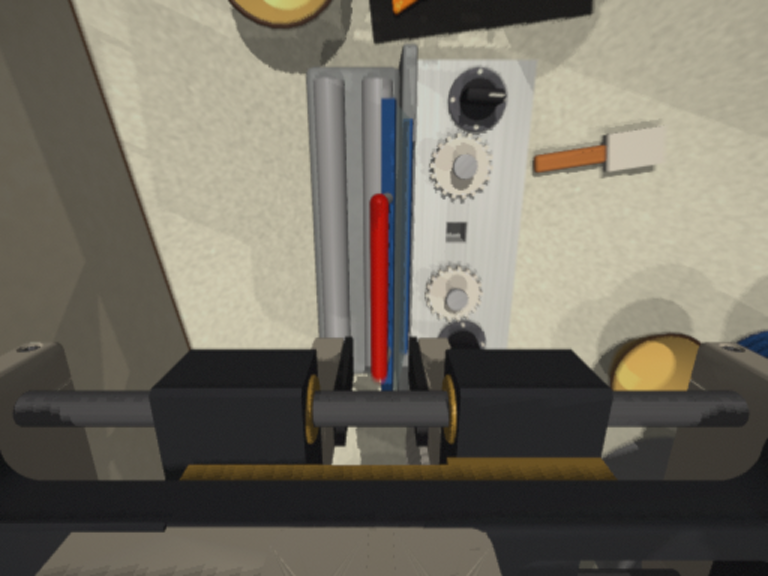

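```bash
python3 - <<'E'
from h import *
to([.53,.08,.39],-99.5);to([.5,.29,.36],-99.5)
E
```

```text
-> [0.53 0.08 0.39] shift cm [ 2.45 14.35  0.72] rot [-0.008  0.001 -0.001] rows>= 2.3
-> [0.5  0.29 0.36] shift cm [-17.76  20.82   3.69] rot [-0.008  0.001 -0.001] rows>= 4.4
```

>>> move_arm --pt "8 0 6 0 0 0 0" --pt "8 0 12 0 0 0 0" --pt "8 -5 16 1 0 0 0" --pt "8 -10 20 2 0 0 0" --pt "8 -14 20.8 3 0 0 0" --pt "8 -17.8 20.8 3.5 0 0 0" --pt "8 -17.8 20.8 3.5 0 0 0" --pt "8 -17.8 20.8 3.5 0 0 0"

```text
clock: 8.65
tool_pos: [0.4986, 0.2911, 0.3543]
orientation: [180.0, -0.0, -99.6]
force: [-1.0, -0.1, 0.0]
opening: 0.08
```

```bash
python3 - <<'E'
from h import *
import pickle
st(); C={n:grab(n) for n in("wrist","top","scene")}; pickle.dump(C,open("C2.pkl","wb"))
p=np.load("m.npy"); overlay(C["wrist"],p,"pics/w6.png",(0,0,512,384),1.5)
cv2.imwrite("pics/w6r.png",cv2.resize(C["wrist"]["frame"][:260,150:430,::-1],None,fx=2.8,fy=2.2,interpolation=cv2.INTER_CUBIC))
E
```

```text
t 8.65 pos [0.4986 0.2911 0.3543] ori [180.   -0.  -99.6] F [-1.  -0.1  0. ] open 0.08 j [ 50.   8.   0.   0. -82. -59.]
```

View pics/w6.png

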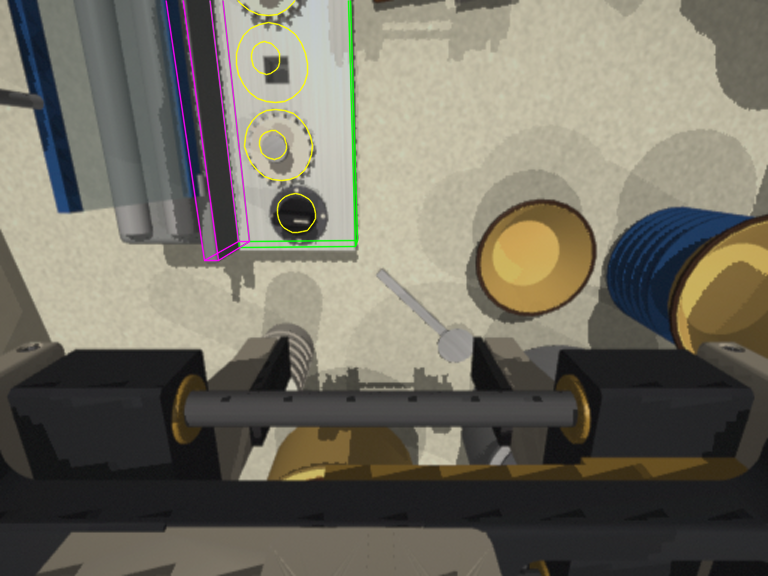

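```bash
python3 - <<'E'
from h import *
to([.48,.08,.42],-99.5)
E
```

```text
-> [0.48 0.08 0.42] shift cm [21.06 -1.66 -6.51] rot [-0.     0.    -0.002] rows>= 3.5
```

>>> move_arm --pt "8 5 0 -4 0 0 0" --pt "8 11 -1 -6.5 0 0 0" --pt "8 16 -1.7 -6.5 0 0 0" --pt "8 21 -1.7 -6.5 0 0 0" --pt "8 21 -1.7 -6.5 0 0 0" --pt "8 21 -1.7 -6.5 0 0 0" --pt "8 21 -1.7 -6.5 0 0 0" --pt "8 21 -1.7 -6.5 0 0 0"

```text
clock: 9.8
tool_pos: [0.4807, 0.0821, 0.4192]
orientation: [180.0, -0.0, -99.5]
force: [0.6, -0.5, 0.6]
opening: 0.0803
```

```bash
python3 - <<'E'
from h import *
import pickle
st(); C=pickle.load(open("C2.pkl","rb")); C["w7"]=grab("wrist"); C["top"]=grab("top");pickle.dump(C,open("C2.pkl","wb"))
p=np.load("m.npy"); overlay(C["w7"],p,"pics/w7.png",(150,0,450,225),2.6)
cv2.imwrite("pics/w7r.png",cv2.resize(C["w7"]["frame"][:,:,::-1],None,fx=1.5,fy=1.5,interpolation=cv2.INTER_CUBIC))
overlay(C["top"],p,"pics/t7.png",(85,95,245,215),5)
E
```

```text
t 9.8 pos [0.4807 0.0821 0.4192] ori [180.   -0.  -99.5] F [ 0.6 -0.5  0.6] open 0.0803 j [ 33.  -1.  -2.  -0. -90. -42.]
```

View pics/w7.png

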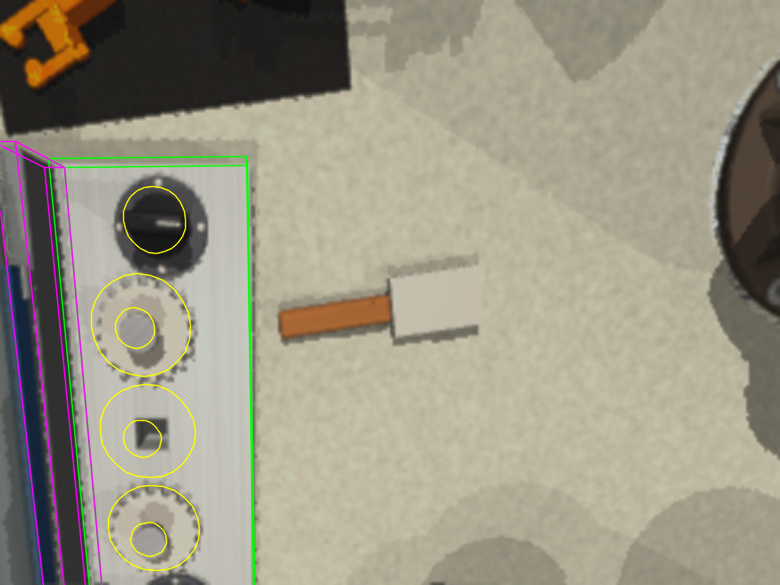

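View pics/w7r.png

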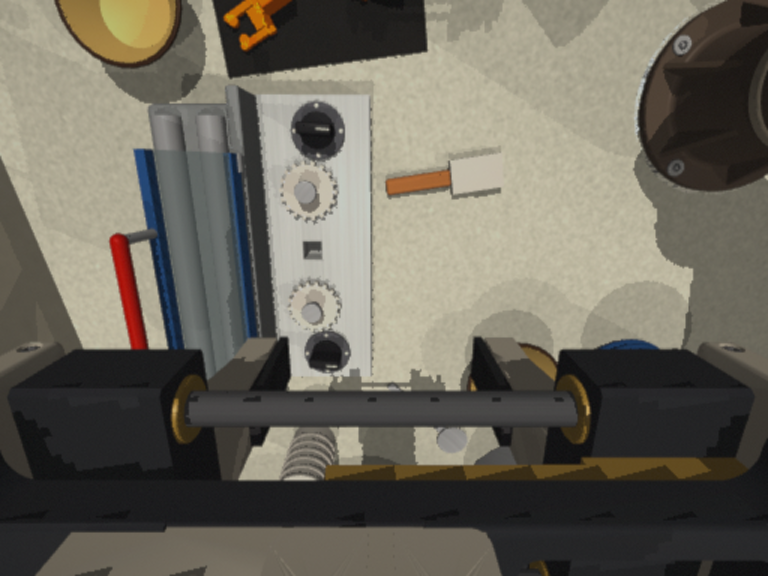

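View pics/t7.png

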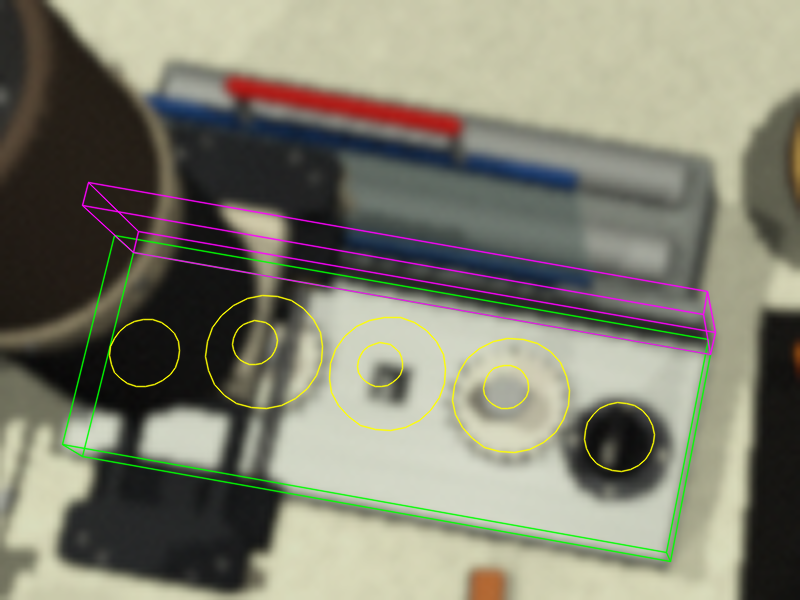

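```bash
cat > fit1.py <<'E'
from h import *
import pickle
C=pickle.load(open("C2.pkl","rb"))
W7=lambda u,v:((u+.5)/2.6+150-.5,(v+.5)/2.6-.5)
W6=lambda u,v:((u+.5)/1.5-.5,(v+.5)/1.5-.5)
T=lambda u,v:((u+.5)/5+85-.5,(v+.5)/5+95-.5)
obs=[("w7",(0,-80,74),W7(136,329)),("w7",(0,80,74),W7(149,539)),("w7",(0,0,40),W7(151,434)),("w7",(-80,-195,40),W7(247,160)),
("wrist",(0,80,74),W6(273,146)),("wrist",(0,0,40),W6(277,70)),("wrist",(-80,195,40),W6(355,247)),
("top",(0,-80,74),T(508,388)),("top",(0,0,40),T(390,384)),("top",(-80,-195,40),T(667,552))]
def res(p,full=False):
    r=[proj(C[n],mw(p[:3],np.array(P)/1e3))[0]-uv for n,P,uv in obs]
    return np.array(r) if full else np.ravel(r)
s=least_squares(res,[.58,.1,-.17])
print(s.x, np.degrees(s.x[2])); print(res(s.x,True).round(1))
np.save("m1.npy",s.x)
for y in (-.08,.08): print("gear",mw(s.x,[0,y,.05]))
for y in (-.153,.153): print("knob",mw(s.x,[-.015,y,.077]))
E
python3 fit1.py
```

```text
[ 0.57993996  0.09846241 -0.16002864] -9.16896554598142
[[ 0.1  0.6]
 [ 0.3  0.8]
 [-0.  -1.1]
 [ 0.2 -0.3]
 [ 0.5  0.3]
 [-1.1 -1.6]
 [ 0.5  0.6]
 [-0.9 -0. ]
 [-0.4 -1.3]
 [-0.6  0.3]]
gear [[0.56719224 0.01948459 0.05      ]]
gear [[0.59268768 0.17744023 0.05      ]]
knob [[ 0.54075161 -0.05019247  0.077     ]]
knob [[0.58951163 0.25189768 0.077     ]]
```

```bash
python3 - <<'E'
from h import *
to([.45,-.09,.40],-99.5)
E
```

```text
-> [ 0.45 -0.09  0.4 ] shift cm [17.47  0.18  1.94] rot [ 0. -0. -0.] rows>= 2.8
```

>>> move_arm --pt "8 5 0 0.5 0 0 0" --pt "8 10 0 1 0 0 0" --pt "8 14 0 1.5 0 0 0" --pt "8 17.5 0 2 0 0 0" --pt "8 17.5 0 2 0 0 0" --pt "8 17.5 0 2 0 0 0" --pt "8 17.5 0 2 0 0 0" --pt "8 17.5 0 2 0 0 0"

```text
clock: 10.9
tool_pos: [0.4517, -0.0905, 0.3996]
orientation: [-180.0, 0.0, -99.5]
force: [-0.1, -0.5, -0.5]
opening: 0.0802
```

```bash
python3 - <<'E'
from h import *
import pickle
st(); C={n:grab(n) for n in("wrist","top","scene")}; pickle.dump(C,open("C3.pkl","wb"))
cv2.imwrite("pics/w8.png",cv2.resize(C["wrist"]["frame"][:230,100:400,::-1],None,fx=2.6,fy=2.6,interpolation=cv2.INTER_CUBIC))
cv2.imwrite("pics/t8.png",cv2.resize(C["top"]["frame"][145:245,225:335,::-1],None,fx=6,fy=6,interpolation=cv2.INTER_CUBIC))
E
```

```text
t 10.9 pos [ 0.4517 -0.0905  0.3996] ori [-180.     0.   -99.5] F [-0.1 -0.5 -0.5] open 0.0802 j [ 13.  -4.  -7.  -0. -87. -23.]
```

View pics/w8.png

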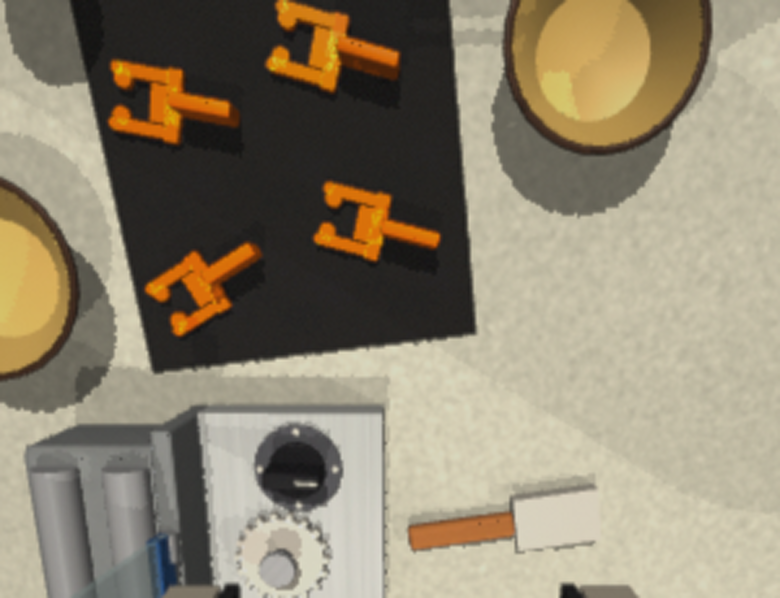

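View pics/t8.png

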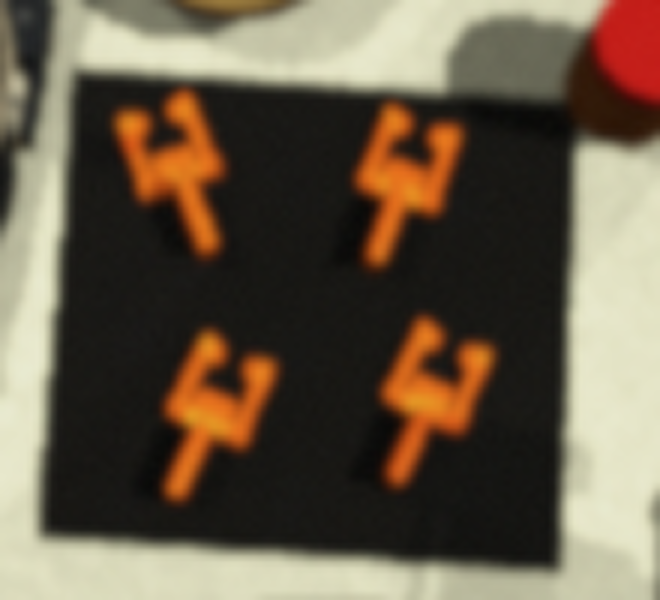

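```bash
cat > clips.py <<'E'
from h import *
import pickle
C=pickle.load(open("C3.pkl","rb"))
W=lambda u,v:((u+.5)/2.6+100-.5,(v+.5)/2.6-.5)
T=lambda u,v:((u+.5)/6+225-.5,(v+.5)/6+145-.5)
# tail fin top end, tip left(+y), tip right(-y)
D={"A":[("wrist",W(438,237),W(319,240),W(328,184)),("top",T(177,497),T(207,332),T(275,360))],
   "B":[("wrist",W(256,250),W(180,330),W(150,288)),("top",T(208,250),T(120,115),T(185,93))]}
M=[(-72,0,32),(18,19,8),(18,-19,8)]
for k,v in D.items():
    def res(p,z=.002):
        r=[]
        for n,*uv in v:
            w=.5 if n=="top" else 1
            P=mw(p,np.array(M)/1e3)+[0,0,z]
            r.append(w*(proj(C[n],P)-np.array(uv)))
        return np.ravel(r)
    g=onplane(C["wrist"],v[0][1],.01)
    s=least_squares(res,[g[0],g[1],-.3])
    print(k,s.x.round(4),np.degrees(s.x[2]).round(1),res(s.x).reshape(-1,2).round(1).tolist())
    print(" fin centre",mw(s.x,[-.053,0,0]))
E
python3 clips.py
```

```text
A [ 0.4715 -0.2212 -0.3816] -21.9 [[1.6, 0.1], [-0.9, -0.6], [-0.8, 0.0], [-0.6, -0.3], [-0.4, -0.1], [-0.6, -0.2]]
 fin centre [[ 0.42229577 -0.20141531  0.        ]]
B [ 0.6038 -0.1854  0.3361] 19.3 [[0.6, -0.7], [-0.6, 0.8], [0.0, -0.3], [-0.5, -0.2], [-0.3, -0.2], [-0.2, -0.1]]
 fin centre [[ 0.55380359 -0.20289929  0.        ]]
```

```bash
python3 - <<'E'
from h import *
to([.421,-.201,.13],-21.9)
E
```

```text
-> [ 0.421 -0.201  0.13 ] shift cm [11.38  1.19 26.96] rot [-0.     0.    -1.355] rows>= 7.3
```

>>> move_arm --pt "4 2 0 4 0 0 -0.17" --pt "4 5 0 9 0 0 -0.34" --pt "4 8 0.5 14 0 0 -0.52" --pt "4 11.4 1.2 19 0 0 -0.69" --pt "4 11.4 1.2 23 0 0 -0.87" --pt "4 11.4 1.2 26 0 0 -1.04" --pt "4 11.4 1.2 27 0 0 -1.22" --pt "4 11.4 1.2 27 0 0 -1.355"

```text
clock: 12.05
tool_pos: [0.4201, -0.2015, 0.1285]
orientation: [180.0, 0.1, -21.6]
force: [-0.6, 0.2, 0.1]
opening: 0.0401
```

```bash
python3 - <<'E'
from h import *
st(); grab("wrist","pics/w9.png",s=1.5);  to([.421,-.201,.007],-21.9)
E
```

```text
t 12.05 pos [ 0.4201 -0.2015  0.1285] ori [ 1.80e+02  1.00e-01 -2.16e+01] F [-0.6  0.2  0.1] open 0.0401 j [ -1.   6. -33.  -0. -51.  70.]
-> [ 0.421 -0.201  0.007] shift cm [ 0.04 -0.07 12.2 ] rot [0.001 0.001 0.011] rows>= 2.0
```

View pics/w9.png

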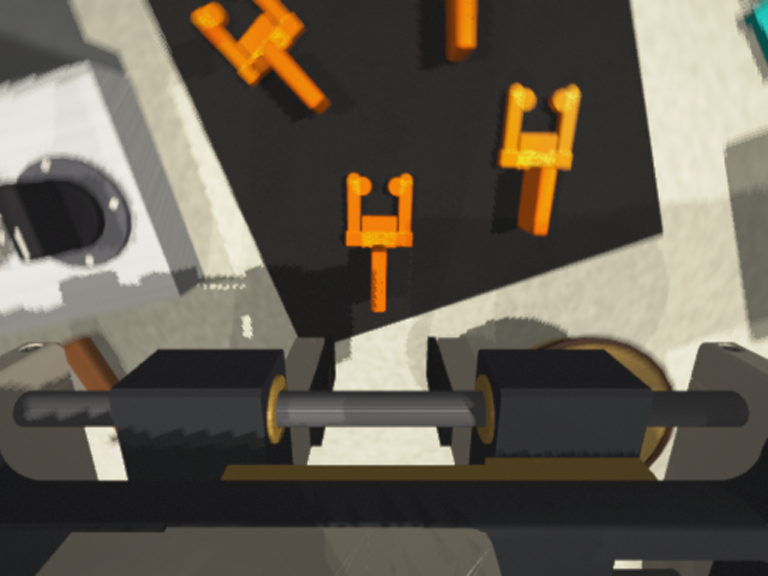

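```bash
python3 - <<'E'
from h import *
C=grab("wrist")
m=[.4715,-.2212,np.radians(-21.9)]
for P in [(-72,0,34),(-30,0,34),(18,19,10),(18,-19,10)]: print(P,(proj(C,mw(m,np.array(P)/1e3))*1.5).round())
p,R,_=tool(); print("tcp down to .007:",(proj(C,[p[0],p[1],.007])*1.5).round(), (proj(C,p)*1.5).round())
E
```

```text
(-72, 0, 34) [[381. 315.]]
(-30, 0, 34) [[381. 254.]]
(18, 19, 10) [[354. 176.]]
(18, -19, 10) [[410. 176.]]
tcp down to .007: [[382. 279.]] [[383. 357.]]
```

>>> move_arm --pt "4 0 0 4 0 0 0.005" --pt "4 0 0 8 0 0 0.005" --pt "4 0 0 10.5 0 0 0.005" --pt "4 0 0 12.2 0 0 0.005" --pt "4 0 0 12.2 0 0 0.005" --pt "0.2 0 0 12.2 0 0 0.005" --pt "0.2 0 0 12.2 0 0 0.005" --pt "0.2 0 0 12.2 0 0 0.005"

```text
clock: 13.15
tool_pos: [0.4212, -0.2016, 0.0083]
orientation: [-180.0, -0.1, -22.2]
force: [-1.4, 0.5, 0.8]
opening: 0.0152
```

```bash
python3 - <<'E'
from h import *
st(); grab("wrist","pics/w10.png",s=1.5)
E
```

```text
t 13.15 pos [ 0.4212 -0.2016  0.0083] ori [-1.80e+02 -1.00e-01 -2.22e+01] F [-1.4  0.5  0.8] open 0.0152 j [ -1.  17. -40.   0. -33.  69.]
```

View pics/w10.png

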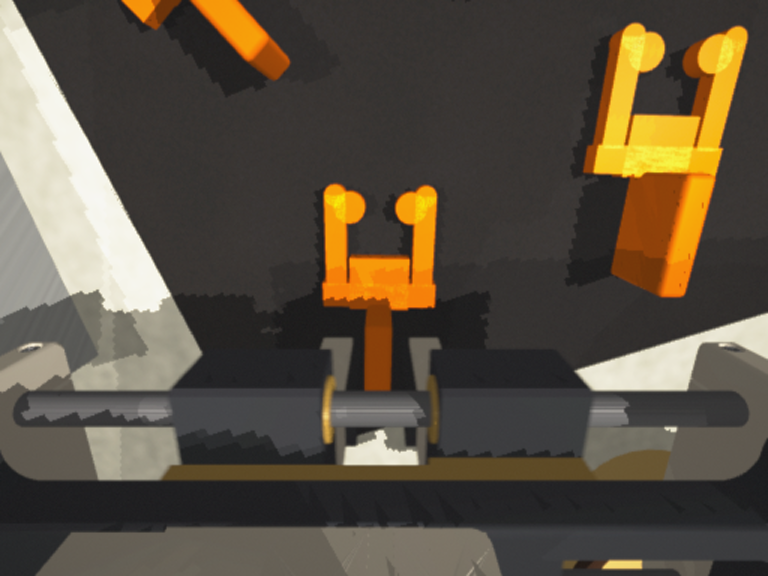

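>>> move_arm --pt "0.2 0 0 0 0 0 0" --pt "0.2 0 0 0 0 0 0" --pt "0.2 0 0 0 0 0 0" --pt "0.2 0 0 -1 0 0 0" --pt "0.2 0 0 -4 0 0 0" --pt "0.2 0 0 -8 0 0 0" --pt "0.2 0 0 -12 0 0 0" --pt "0.2 0 0 -15 0 0 0"

```text
clock: 14.2
tool_pos: [0.4208, -0.2016, 0.1599]
orientation: [-180.0, -0.1, -22.2]
force: [0.2, 0.2, -1.8]
opening: 0.0096
```

```bash
python3 - <<'E'
from h import *
st(); grab("wrist","pics/w11.png",s=1.5)
m=np.load("m1.npy")
a=np.degrees(m[2]); print(a)
t=mw(m,[-.053-.07,-.08,.20])[0]; to(t,a)
E
```

```text
t 14.2 pos [ 0.4208 -0.2016  0.1599] ori [-1.80e+02 -1.00e-01 -2.22e+01] F [ 0.2  0.2 -1.8] open 0.0096 j [ -1.   4. -30.   0. -56.  69.]
-9.16896554598142
-> [0.4458 0.0391 0.2   ] shift cm [ -6.94 -23.22  -3.68] rot [-0.    -0.007 -0.227] rows>= 3.9
```

View pics/w11.png

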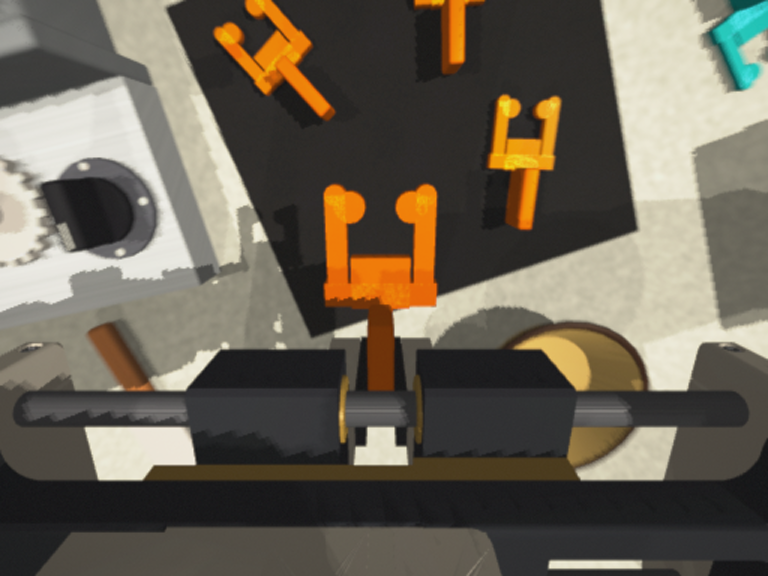

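```bash
cat >> h.py <<'E'
def intool(C,uv,tz):
    """pixel -> point in tool frame on plane tool z=tz (m)"""
    p,R,_=tool()
    K=C["camera_matrix"]; d=R.inv().apply(C["R"].T@np.linalg.solve(K,[uv[0],uv[1],1.])); o=R.inv().apply(-C["R"].T@C["t"]-p)
    return o+d*(tz-o[2])/d[2]
E
python3 - <<'E'
from h import *
C=grab("wrist")
for uv in [(334,184),(426,184),(325,306),(437,306)]:
    for tz in (-.002,.0): print(uv,tz,(intool(C,np.array(uv)/1.5,tz)*1e3).round(1))
E
```

```text
(334, 184) -0.002 [ 73.9 -18.7  -2. ]
(334, 184) 0.0 [ 73.8 -18.9   0. ]
(426, 184) -0.002 [73.9 16.7 -2. ]
(426, 184) 0.0 [73.8 16.9  0. ]
(325, 306) -0.002 [ 24.  -24.3  -2. ]
(325, 306) 0.0 [ 23.2 -24.6   0. ]
(437, 306) -0.002 [23.9 23.  -2. ]
(437, 306) 0.0 [23.2 23.3  0. ]
```

```bash
python3 - <<'E'
from h import *
m=np.load("m1.npy")
a=np.degrees(m[2])
t=mw(m,[-.115,-.08,.17])[0]; to(t,a)
E
```

```text
-> [0.4537 0.0378 0.17  ] shift cm [ -6.17 -23.38  -0.86] rot [-0.001 -0.007 -0.227] rows>= 3.9
```

>>> move_arm --pt "0.2 -1 -5 -2 0 0 -0.05" --pt "0.2 -3 -10 -2 0 0 -0.1" --pt "0.2 -4.5 -15 -2 0 0 -0.15" --pt "0.2 -6.2 -20 -1 0 0 -0.2" --pt "0.2 -6.2 -23.4 -0.9 0 0 -0.227" --pt "0.2 -6.2 -23.4 -0.9 0 0 -0.227" --pt "0.2 -6.2 -23.4 -0.9 0 0 -0.227" --pt "0.2 -6.2 -23.4 -0.9 0 0 -0.227"

```text
clock: 15.3
tool_pos: [0.4513, 0.0376, 0.1664]
orientation: [180.0, 0.0, -9.3]
force: [-0.2, -0.2, -0.2]
opening: 0.0095
```

```bash
python3 - <<'E'
from h import *
st(); grab("wrist","pics/w12.png",s=1.5)
m=np.load("m1.npy")
a=np.degrees(m[2])
t=mw(m,[-.115,-.08,.059])[0]; to(t,a)
E
```

```text
t 15.3 pos [0.4513 0.0376 0.1664] ori [180.    0.   -9.3] F [-0.2 -0.2 -0.2] open 0.0095 j [ 30.   2. -31.  -0. -57.  51.]
-> [0.4537 0.0378 0.059 ] shift cm [ 0.22 -0.05 10.75] rot [ 0.     0.    -0.002] rows>= 1.7
```

View pics/w12.png

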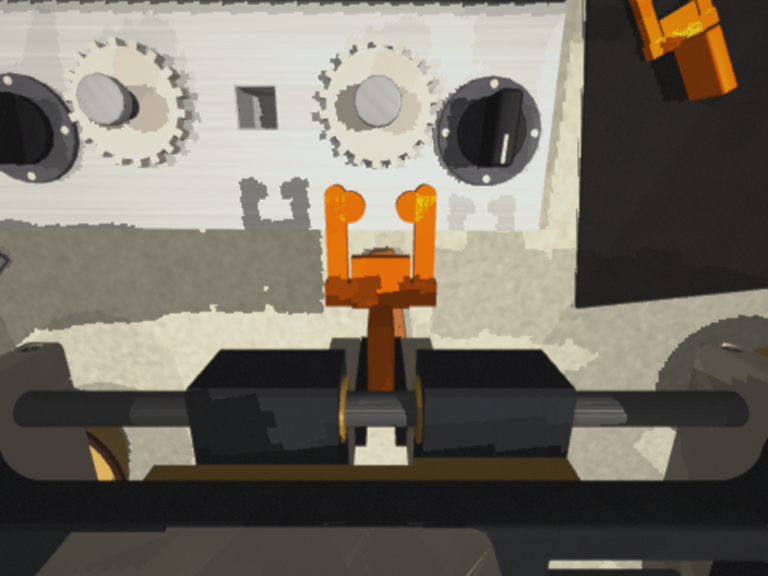

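>>> move_arm --pt "0.2 0 0 3 0 0 0" --pt "0.2 0 0 6 0 0 0" --pt "0.2 0 0 8.5 0 0 0" --pt "0.2 0 0 10 0 0 0" --pt "0.2 0 0 10.6 0 0 0" --pt "0.2 0 0 10.6 0 0 0" --pt "0.2 0 0 10.6 0 0 0" --pt "0.2 0 0 10.6 0 0 0"

```text
clock: 16.35
tool_pos: [0.4522, 0.0386, 0.0612]
orientation: [-180.0, -0.1, -9.2]
force: [-0.2, 0.2, -1.0]
opening: 0.0099
```

```bash
python3 - <<'E'
from h import *
st(); C=grab("wrist","pics/w13.png",s=1.5); grab("scene","pics/s13.png",(270,110,370,190),7.5)
m=np.load("m1.npy")
a=np.degrees(m[2])
t=mw(m,[-.055,-.08,.059])[0]; to(t,a)
E
```

```text
t 16.35 pos [0.4522 0.0386 0.0612] ori [-1.8e+02 -1.0e-01 -9.2e+00] F [-0.2  0.2 -1. ] open 0.0099 j [ 30.  10. -39.   0. -41.  51.]
-> [0.5129 0.0282 0.059 ] shift cm [6.18 0.05 0.2 ] rot [-0.001 -0.001 -0.001] rows>= 1.0
```

View pics/w13.png

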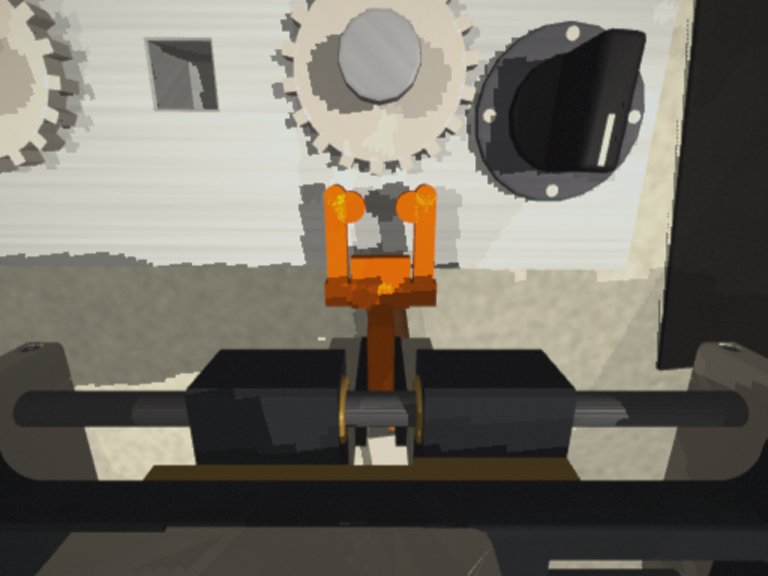

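View pics/s13.png

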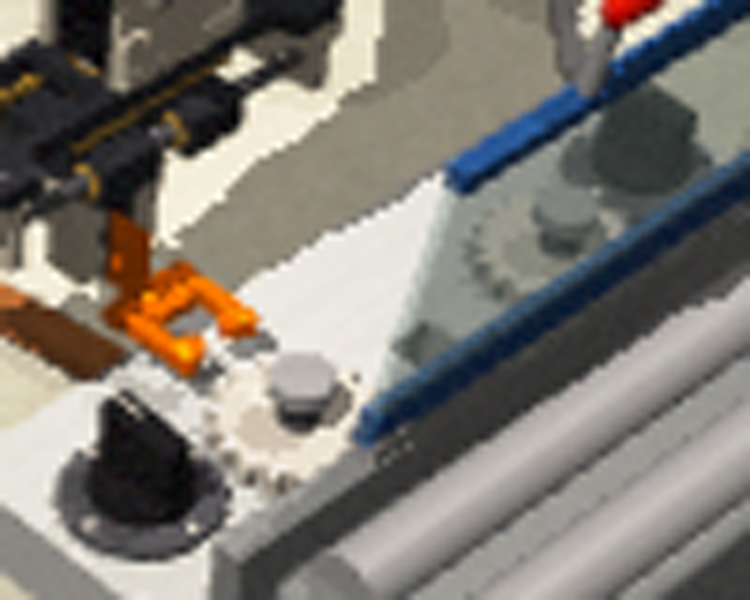

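```bash
python3 - <<'E'
from h import *
C=grab("wrist")
for uv in [(380,55.5)]:
    print((intool(C,np.array(uv)/1.5,.0612-.074)*1e3).round(1))
for uv in [(335,184),(426,184)]:
    print((intool(C,np.array(uv)/1.5,-.001)*1e3).round(1))
E
```

```text
[114.9  -1.  -12.8]
[ 74.  -18.3  -1. ]
[74.  16.6 -1. ]
```

>>> move_arm --pt "0.2 1 0 0.2 0 0 0" --pt "0.2 2.2 0 0.2 0 0 0" --pt "0.2 3 0 0.2 0 0 0" --pt "0.2 3.6 0 0.2 0 0 0" --pt "0.2 4.2 0 0.2 0 0 0" --pt "0.2 4.8 0 0.2 0 0 0" --pt "0.2 5.4 0 0.2 0 0 0" --pt "0.2 6.0 0 0.2 0 0 0"

```text
clock: 17.5
tool_pos: [0.5112, 0.0289, 0.0585]
orientation: [180.0, 0.0, -9.2]
force: [0.3, 0.0, -0.4]
opening: 0.0097
```

```bash
python3 - <<'E'
from h import *
st(); C=grab("wrist","pics/w14.png",s=1.5)
m=np.load("m1.npy"); a=m[2]
p,R,o=tool(); d=p-mw(m,[0,-.08,0])[0]; print("machine rel", (np.array([[np.cos(a),np.sin(a)],[-np.sin(a),np.cos(a)]])@d[:2]*1e3).round(1))
print("force tool",R.inv().apply(o["force"]).round(1))
E
```

```text
t 17.5 pos [0.5112 0.0289 0.0585] ori [180.    0.   -9.2] F [ 0.3  0.  -0.4] open 0.0097 j [ 25.  16. -32.  -0. -43.  56.]
machine rel [-55.6   0.6]
force tool [1.6 0.4 0.8]
```

View pics/w14.png

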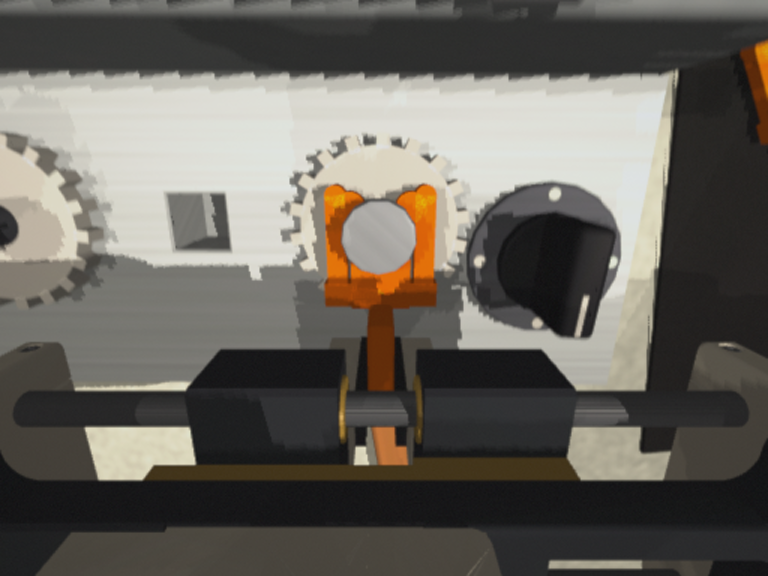

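>>> move_arm --pt "0.2 0.1 0 0 0 0 0" --pt "0.2 0.2 0 0 0 0 0" --pt "0.2 0.3 0 0 0 0 0" --pt "0.2 0.3 0 0 0 0 0" --pt "0.2 0.3 0 0 0 0 0" --pt "0.2 0.3 0 0 0 0 0" --pt "0.2 0.3 0 0 0 0 0" --pt "0.2 0.3 0 0 0 0 0"

```text
clock: 18.55
tool_pos: [0.5133, 0.0283, 0.0585]
orientation: [180.0, 0.1, -9.2]
force: [-4.0, 1.2, 2.4]
opening: 0.0099
```

```bash
cat > rel.py <<'E'
from h import *
import sys
m=np.load("m1.npy"); a=m[2]
p,R,o=tool(); d=p-mw(m,[0,float(sys.argv[1]),0])[0]; print("machine rel", (np.array([[np.cos(a),np.sin(a)],[-np.sin(a),np.cos(a)]])@d[:2]*1e3).round(1))
print("force tool",R.inv().apply(o["force"]).round(1)); st()
C=grab("wrist",sys.argv[2],s=1.5)
def head(uv,z=.074): return (intool(C,np.array(uv)/1.5,p[2]-z)*1e3).round(1)
E
python3 rel.py -.08 pics/w15.png
```

```text
machine rel [-54.6   0.1]
force tool [-4.2 -0.5 -2.4]
t 18.55 pos [0.5133 0.0283 0.0585] ori [ 1.8e+02  1.0e-01 -9.2e+00] F [-4.   1.2  2.4] open 0.0099 j [ 25.  16. -32.  -0. -43.  56.]
```

View pics/w15.png

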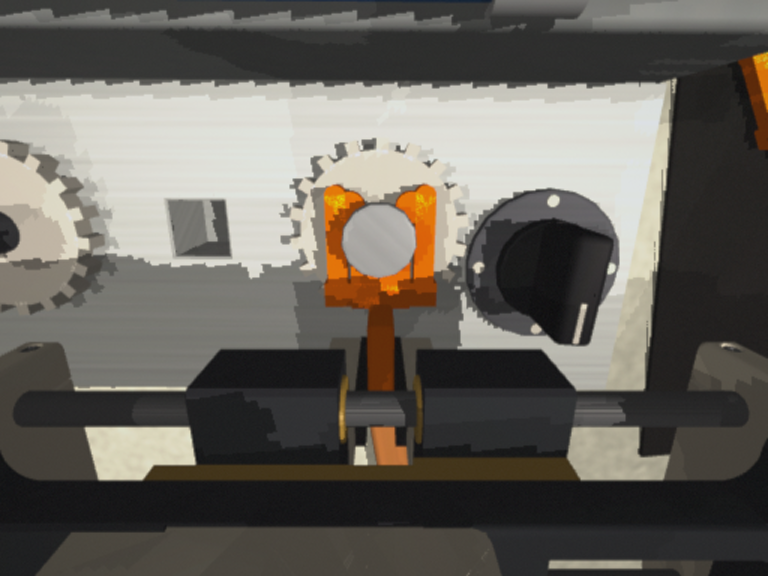

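```bash
python3 - <<'E'
from h import *
C=grab("wrist"); p,_,_=tool()
print((intool(C,np.array((379,240.5))/1.5,p[2]-.074)*1e3).round(1))
print((intool(C,np.array((335,185))/1.5,p[2]-.062)*1e3).round(1),(intool(C,np.array((325,306))/1.5,p[2]-.062)*1e3).round(1))
E
```

```text
[ 54.8  -1.4 -15.5]
[ 73.7 -17.9  -3.5] [ 25.3 -23.8  -3.5]
```

>>> move_arm --pt "0.2 0.1 0 0 0 0 0" --pt "0.2 0.2 0 0 0 0 0" --pt "0.2 0.3 0 0 0 0 0" --pt "0.2 0.4 0 0 0 0 0" --pt "0.2 0.4 0 0 0 0 0" --pt "0.2 0.4 0 0 0 0 0" --pt "0.2 0.4 0 0 0 0 0" --pt "0.2 0.4 0 0 0 0 0"

```text
clock: 19.65
tool_pos: [0.5137, 0.0273, 0.0578]
orientation: [179.9, 0.4, -9.3]
force: [-17.2, 6.1, 10.8]
opening: 0.0097
```

```bash
python3 rel.py -.08 pics/w16.png
```

```text
machine rel [-54.1  -0.8]
force tool [-18.1  -3.2 -10.7]
t 19.65 pos [0.5137 0.0273 0.0578] ori [179.9   0.4  -9.3] F [-17.2   6.1  10.8] open 0.0097 j [ 25.  16. -31.  -0. -43.  56.]
```

View pics/w16.png

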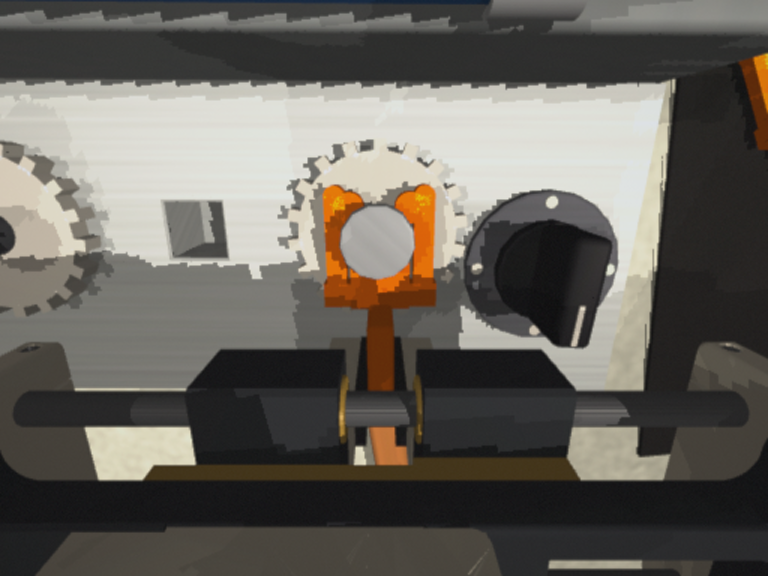

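>>> move_arm --pt "0.2 -0.4 0 0 0 0 0" --pt "2.5 -0.5 0 0 0 0 0" --pt "2.5 -0.5 0 0 0 0 0" --pt "2.5 -0.5 0 0 0 0 0" --pt "2.5 -0.5 0 -2 0 0 0" --pt "2.5 -0.5 0 -6 0 0 0" --pt "2.5 -0.5 0 -10 0 0 0" --pt "2.5 -0.5 0 -14 0 0 0"

```text
clock: 20.7
tool_pos: [0.5132, 0.0285, 0.2]
orientation: [-180.0, -0.0, -9.2]
force: [0.3, 0.0, 0.3]
opening: 0.0248
```

```bash
python3 - <<'E'
from h import *
st(); C=grab("wrist","pics/w17.png",s=1.5); grab("scene","pics/s17.png",(270,110,370,190),7.5); to([.53,-.09,.33],-50);to([.50,-.03,.38],-99.5)
E
```

```text
t 20.7 pos [0.5132 0.0285 0.2   ] ori [-180.    -0.    -9.2] F [0.3 0.  0.3] open 0.0248 j [ 25.   6. -22.   0. -62.  56.]
-> [ 0.53 -0.09  0.33] shift cm [  3.39  11.49 -12.67] rot [-0.006 -0.006  0.713] rows>= 3.8
-> [ 0.5  -0.03  0.38] shift cm [ -0.49   6.03 -17.68] rot [-0.009 -0.003  1.576] rows>= 8.4
```

View pics/w17.png

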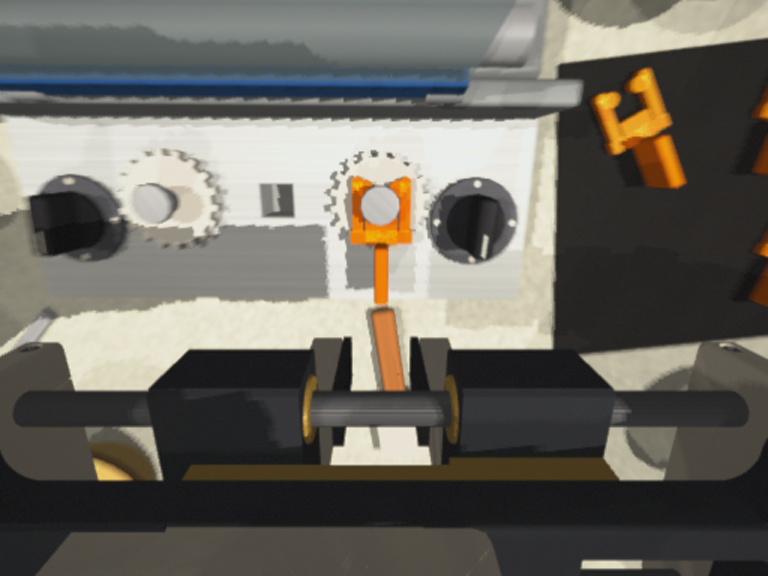

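View pics/s17.png

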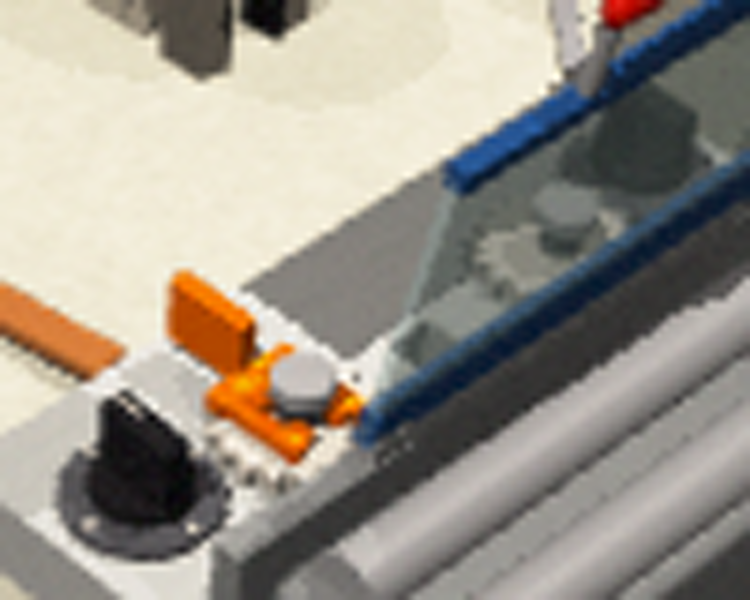

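```bash
python3 - <<'E'
from h import *
to([.552,-.2035,.14],19.3)
E
```

```text
-> [ 0.552  -0.2035  0.14  ] shift cm [ 7.23 22.41  6.32] rot [-0.001 -0.009 -0.497] rows>= 3.9
```

>>> move_arm --pt "4 1 5 0 0 0 -0.1" --pt "4 3 10 0 0 0 -0.2" --pt "4 5 15 1 0 0 -0.3" --pt "4 7.2 20 3 0 0 -0.4" --pt "4 7.2 22.4 6.3 0 0 -0.497" --pt "4 7.2 22.4 6.3 0 0 -0.497" --pt "4 7.2 22.4 6.3 0 0 -0.497" --pt "4 7.2 22.4 6.3 0 0 -0.497"

```text
clock: 21.8
tool_pos: [0.5491, -0.2034, 0.1368]
orientation: [179.9, -0.1, 19.3]
force: [0.2, 0.6, 0.9]
opening: 0.0397
```

```bash
python3 - <<'E'
from h import *
st(); C=grab("wrist","pics/w18.png",s=1.5);p,R,_=tool()
m=[.6038,-.1854,np.radians(19.3)]
for P in [(-72,0,34),(-30,0,34),(18,19,10),(18,-19,10)]: print(P,(proj(C,mw(m,np.array(P)/1e3))*1.5).round())
E
```

```text
t 21.8 pos [ 0.5491 -0.2034  0.1368] ori [ 1.799e+02 -1.000e-01  1.930e+01] F [0.2 0.6 0.9] open 0.0397 j [ -1.  16. -18.   0. -56. 110.]
(-72, 0, 34) [[383. 308.]]
(-30, 0, 34) [[383. 249.]]
(18, 19, 10) [[355. 173.]]
(18, -19, 10) [[410. 173.]]
```

View pics/w18.png

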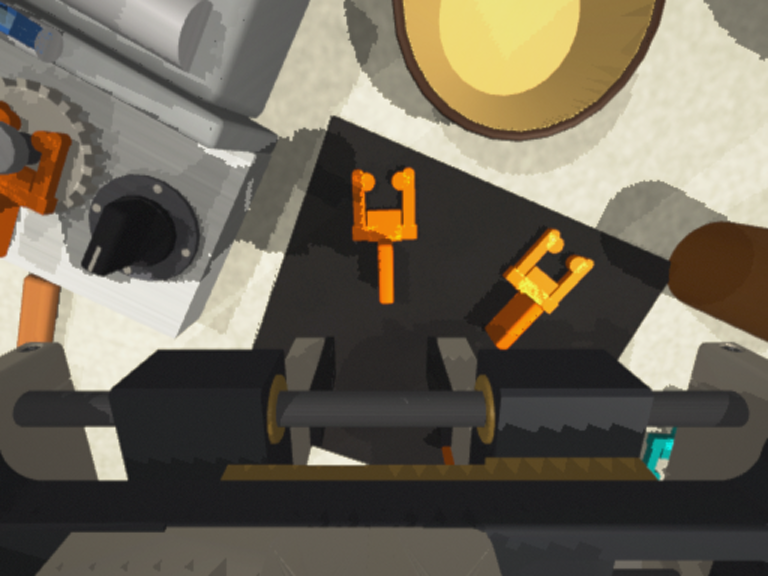

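>>> move_arm --pt "4 0.3 0.1 4 0 0 0" --pt "4 0.3 0.1 8 0 0 0" --pt "4 0.3 0.1 11 0 0 0" --pt "4 0.3 0.1 12.8 0 0 0" --pt "2 0.3 0.1 12.8 0 0 0" --pt "0.2 0.3 0.1 12.8 0 0 0" --pt "0.2 0.3 0.1 12.8 0 0 0" --pt "0.2 0.3 0.1 12.8 0 0 0"

```text
clock: 22.85
tool_pos: [0.5521, -0.204, 0.0087]
orientation: [180.0, -0.1, 19.3]
force: [-0.2, 1.6, 4.9]
opening: 0.0098
```

```bash
python3 - <<'E'
from h import *
st(); C=grab("wrist","pics/w19.png",s=1.5)
E
```

```text
t 22.85 pos [ 0.5521 -0.204   0.0087] ori [ 1.80e+02 -1.00e-01  1.93e+01] F [-0.2  1.6  4.9] open 0.0098 j [ -1.  25. -25.   0. -40. 111.]
```

View pics/w19.png

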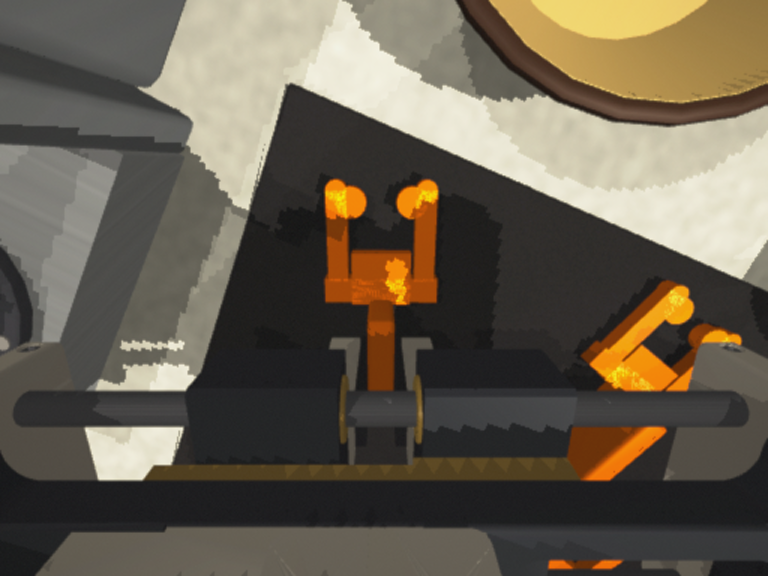

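```bash
python3 - <<'E'
from h import *
m=np.load("m1.npy")
t=mw(m,[-.120,.08,.17])[0]; to(t,-9.17)
E
```

```text
-> [0.4742 0.1966 0.17  ] shift cm [  5.9  -40.37 -16.15] rot [ 0.    -0.002  0.497] rows>= 7.0
```

>>> move_arm --pt "0.2 0 0 -2 0 0 0" --pt "0.2 0 0 -7 0 0 0" --pt "0.2 0 -2 -12 0 0 0.1" --pt "0.2 0 -6 -16 0 0 0.2" --pt "0.2 1 -12 -18 0 0 0.3" --pt "0.2 2 -18 -18 0 0 0.4" --pt "0.2 3 -24 -18 0 0 0.497" --pt "0.2 4 -30 -18 0 0 0.497"

```text
clock: 23.9
tool_pos: [0.4894, 0.0941, 0.188]
orientation: [-180.0, -0.0, -9.3]
force: [0.9, 0.4, -0.9]
opening: 0.01
```

```bash
python3 - <<'E'
from h import *
st()
m=np.load("m1.npy")
t=mw(m,[-.120,.08,.10])[0]; to(t,-9.17)
E
```

```text
t 23.9 pos [0.4894 0.0941 0.188 ] ori [-180.    -0.    -9.3] F [ 0.9  0.4 -0.9] open 0.01 j [ 34.   6. -24.  -0. -60.  47.]
-> [0.4742 0.1966 0.1   ] shift cm [-3.16 -9.86  8.81] rot [-0.001 -0.001 -0.002] rows>= 2.2
```

>>> move_arm --pt "0.2 -3.2 -5 0 0 0 0" --pt "0.2 -3.2 -9.9 1 0 0 0" --pt "0.2 -3.2 -9.9 5 0 0 0" --pt "0.2 -3.2 -9.9 9 0 0 0" --pt "0.2 -3.2 -9.9 11.5 0 0 0" --pt "0.2 -3.2 -9.9 12.9 0 0 0" --pt "0.2 -3.2 -9.9 12.9 0 0 0" --pt "0.2 -3.2 -9.9 12.9 0 0 0"

```text
clock: 24.9
tool_pos: [0.4751, 0.1957, 0.0596]
orientation: [-179.9, -0.1, -9.2]
force: [0.5, 0.2, -0.1]
opening: 0.0099
```

```bash
python3 rel.py .08 pics/w20.png
```

```text
machine rel [-119.    -0.8]
force tool [ 0.5 -0.2  0.2]
t 24.9 pos [0.4751 0.1957 0.0596] ori [-1.799e+02 -1.000e-01 -9.200e+00] F [ 0.5  0.2 -0.1] open 0.0099 j [ 44.  16. -32.   0. -43.  36.]
```

View pics/w20.png

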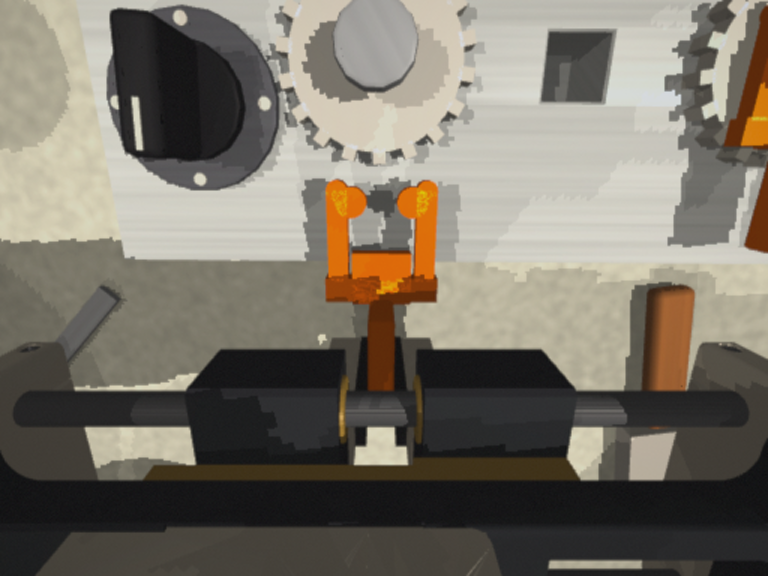

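```bash
python3 - <<'E'
from h import *
C=grab("wrist"); p,_,_=tool()
print((intool(C,np.array((376,41))/1.5,p[2]-.074)*1e3).round(1))
for u,v in[(337,180),(427,180),(326,302),(437,302)]: print((intool(C,np.array((u,v))/1.5,p[2]-.061)*1e3).round(1))
cv2.imwrite("pics/w20c.png",cv2.resize(C["frame"][0:130,180:330,::-1],None,fx=5,fy=4.5,interpolation=cv2.INTER_CUBIC))
E
```

```text
[118.6  -2.2 -14.3]
[ 75.5 -17.4  -1.3]
[75.5 16.8 -1.3]
[ 26.3 -23.7  -1.3]
[26.3 22.7 -1.3]
```

View pics/w20c.png

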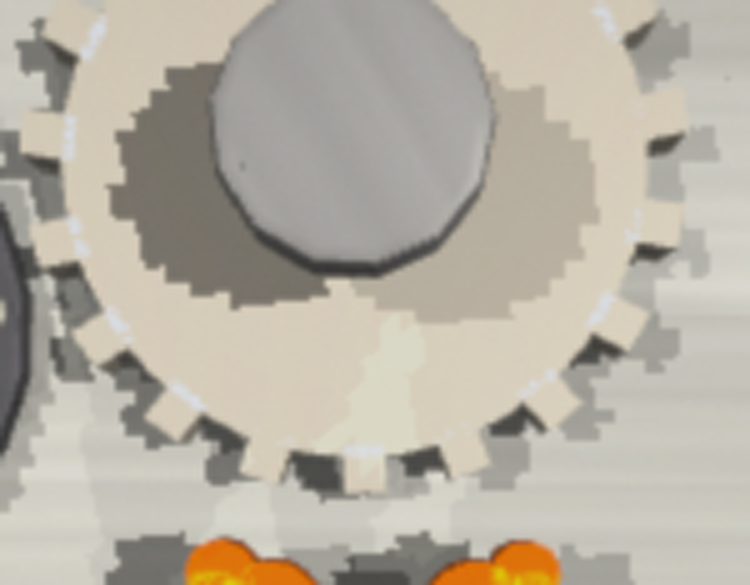

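>>> move_arm --pt "0.2 1 -0.16 0.1 0 0 0" --pt "0.2 2.2 -0.16 0.1 0 0 0" --pt "0.2 3.2 -0.16 0.1 0 0 0" --pt "0.2 3.9 -0.16 0.1 0 0 0" --pt "0.2 4.5 -0.16 0.1 0 0 0" --pt "0.2 5.1 -0.16 0.1 0 0 0" --pt "0.2 5.7 -0.16 0.1 0 0 0" --pt "0.2 6.3 -0.16 0.1 0 0 0"

```text
clock: 26.0
tool_pos: [0.5373, 0.1868, 0.0576]
orientation: [-180.0, -0.0, -9.2]
force: [0.4, 1.0, -1.2]
opening: 0.0095
```

```bash
python3 rel.py .08 pics/w21.png
```

```text
machine rel [-56.2   0.4]
force tool [ 0.3 -1.   1.2]
t 26.0 pos [0.5373 0.1868 0.0576] ori [-180.    -0.    -9.2] F [ 0.4  1.  -1.2] open 0.0095 j [ 39.  20. -25.   0. -45.  42.]
```

View pics/w21.png

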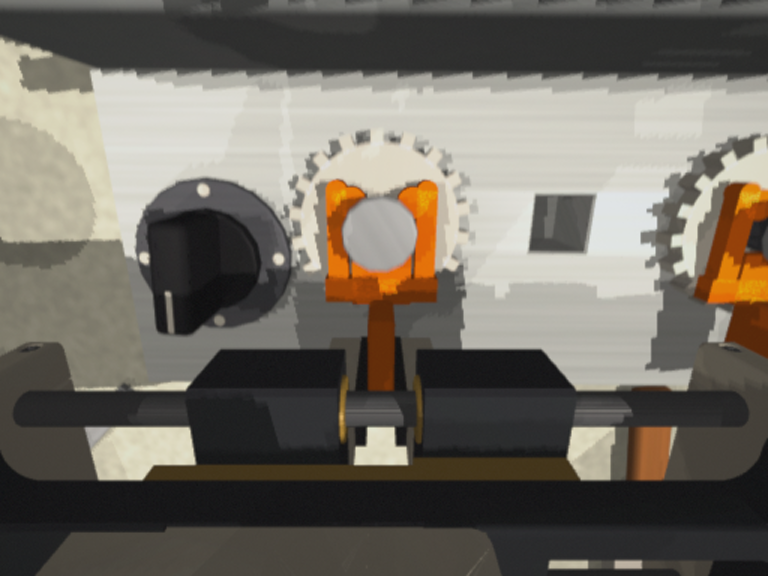

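Snapped around the neck with no residual force; I press on to feel the stop.

>>> move_arm --pt "0.2 0.1 0 0 0 0 0" --pt "0.2 0.2 0 0 0 0 0" --pt "0.2 0.3 0 0 0 0 0" --pt "0.2 0.4 0 0 0 0 0" --pt "0.2 0.5 0 0 0 0 0" --pt "0.2 0.5 0 0 0 0 0" --pt "0.2 0.5 0 0 0 0 0" --pt "0.2 0.5 0 0 0 0 0"

```text
clock: 27.05
tool_pos: [0.5388, 0.1857, 0.0574]
orientation: [179.9, 0.2, -9.2]
force: [-15.3, 5.1, 8.5]
opening: 0.0097
```

```bash
python3 rel.py .08 pics/w22.png
```

```text
machine rel [-54.5  -0.4]
force tool [-16.   -2.5  -8.5]
t 27.05 pos [0.5388 0.1857 0.0574] ori [179.9   0.2  -9.2] F [-15.3   5.1   8.5] open 0.0097 j [ 39.  20. -24.  -0. -45.  42.]
```

View pics/w22.png

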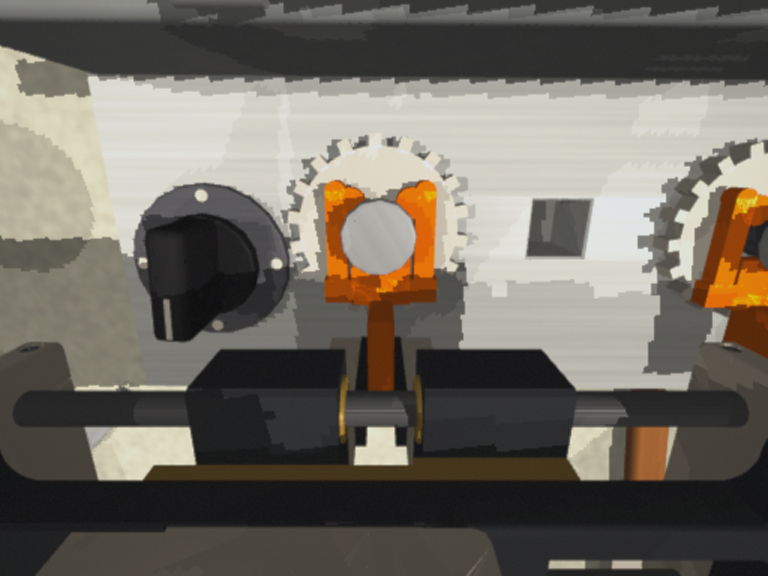

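Stop felt (16 N). Release and rise.

>>> move_arm --pt "0.2 -0.3 0 0 0 0 0" --pt "2.5 -0.4 0 0 0 0 0" --pt "2.5 -0.4 0 0 0 0 0" --pt "2.5 -0.4 0 0 0 0 0" --pt "2.5 -0.4 0 -2 0 0 0" --pt "2.5 -0.4 0 -6 0 0 0" --pt "2.5 -0.4 0 -10 0 0 0" --pt "2.5 -0.4 0 -14 0 0 0"

```text
clock: 28.1
tool_pos: [0.5379, 0.1864, 0.1989]
orientation: [-180.0, -0.0, -9.2]
force: [1.0, -0.1, 0.5]
opening: 0.0249
```

```bash
python3 rel.py .08 pics/w23.png; python3 -c "
from h import *
m=np.load('m1.npy'); to(mw(m,[-.015,.153,.12])[0],-99.17)"
```

```text
machine rel [-55.5   0.1]
force tool [ 1.  -0.1 -0.5]
t 28.1 pos [0.5379 0.1864 0.1989] ori [-180.    -0.    -9.2] F [ 1.  -0.1  0.5] open 0.0249 j [ 39.  12. -15.   0. -63.  42.]
-> [0.5895 0.2519 0.12  ] shift cm [ 3.75 -7.11  8.55] rot [-0.009 -0.002  1.571] rows>= 8.4
```

View pics/w23.png

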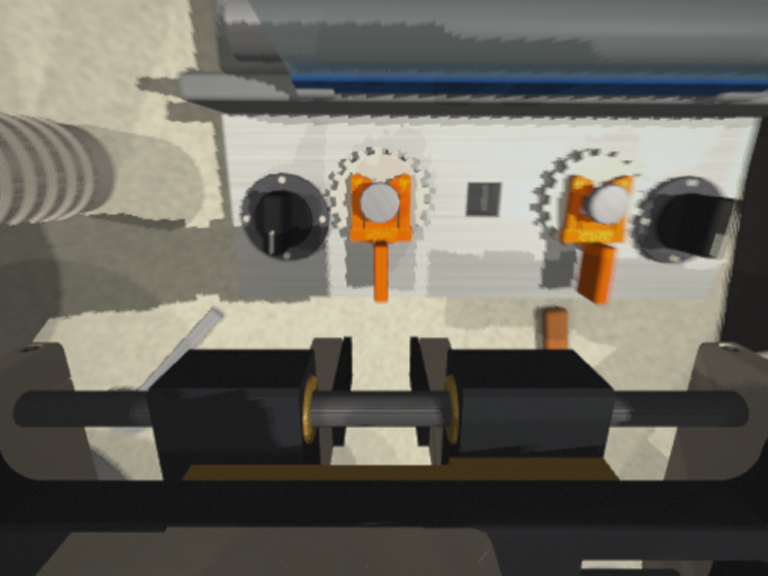

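```bash
python3 - <<'E'
from h import *
m=np.load('m1.npy'); to(mw(m,[-.075,.153,.14])[0],-9.17); 
C=grab("wrist"); p,R,_=tool()
for z in(.040,.047,.054): print(z,p+R.apply(intool(C,np.array((284,217))/1.5,p[2]-z)))
# head positions
for uv,y in [((379.5,203),.08),((607,206),-.08)]: print(p+R.apply(intool(C,np.array(uv)/1.5,p[2]-.074)), mw(m,[0,y,.074]))
E
```

```text
-> [0.5303 0.2615 0.14  ] shift cm [-2.23 -7.12  6.51] rot [-0.004 -0.007  0.   ] rows>= 1.6
0.04 [0.5938315  0.25923136 0.04067557]
0.047 [0.59440275 0.25739696 0.04767285]
0.054 [0.594974   0.25556256 0.05467013]
[0.59532142 0.18076071 0.07437831] [[0.59268768 0.17744023 0.074     ]]
[0.56707775 0.02055298 0.0735353 ] [[0.56719224 0.01948459 0.074     ]]
```

>>> move_arm --pt "3 -2.2 -3 1 0 0 0" --pt "3 -2.2 -7 4 0 0 0" --pt "3 -2.2 -7.1 6.5 0 0 0" --pt "3 -2.2 -7.1 6.5 0 0 0" --pt "3 -2.2 -7.1 6.5 0 0 0" --pt "3 -2.2 -7.1 6.5 0 0 0" --pt "3 -2.2 -7.1 6.5 0 0 0" --pt "3 -2.2 -7.1 6.5 0 0 0"

```text
clock: 29.2
tool_pos: [0.5277, 0.2601, 0.1331]
orientation: [-180.0, -0.0, -9.2]
force: [0.0, -0.3, -0.3]
opening: 0.0299
```

```bash
python3 rel.py .153 pics/w24.png
```

```text
machine rel [-77.4  -1.8]
force tool [0.1 0.2 0.3]
t 29.2 pos [0.5277 0.2601 0.1331] ori [-180.    -0.    -9.2] F [ 0.  -0.3 -0.3] open 0.0299 j [ 45.  17. -18.   0. -55.  36.]
```

View pics/w24.png

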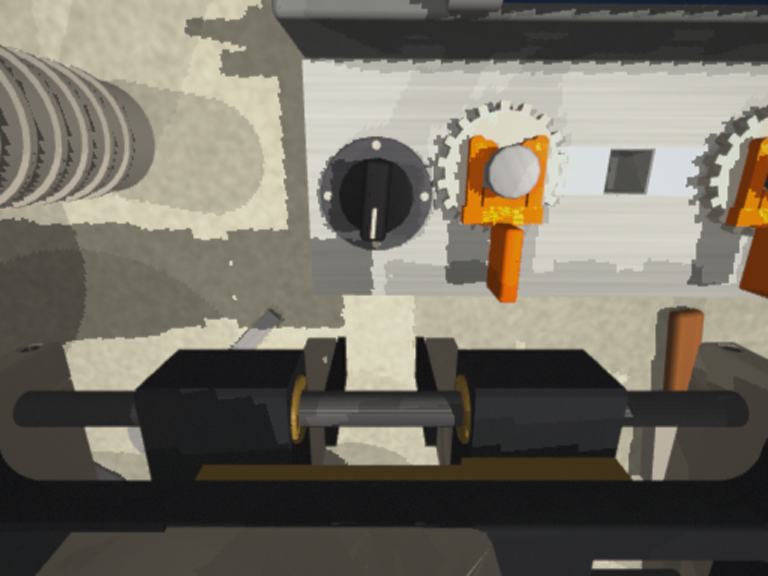

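```bash
python3 - <<'E'
from h import *
C=grab("wrist","pics/w25.png",(190,80,310,180),6.4); p,R,_=tool()
print("top",(intool(C,np.array((375,199))/1.5,p[2]-.084)*1e3).round(1))
for z in (.04,.048): print("ring",(intool(C,np.array((376,195))/1.5,p[2]-z)*1e3).round(1))
E
```

```text
top [64.1 -3.7 48.9]
ring [62.7 -3.7 92.9]
ring [63.4 -3.6 84.9]
```

View pics/w25.png

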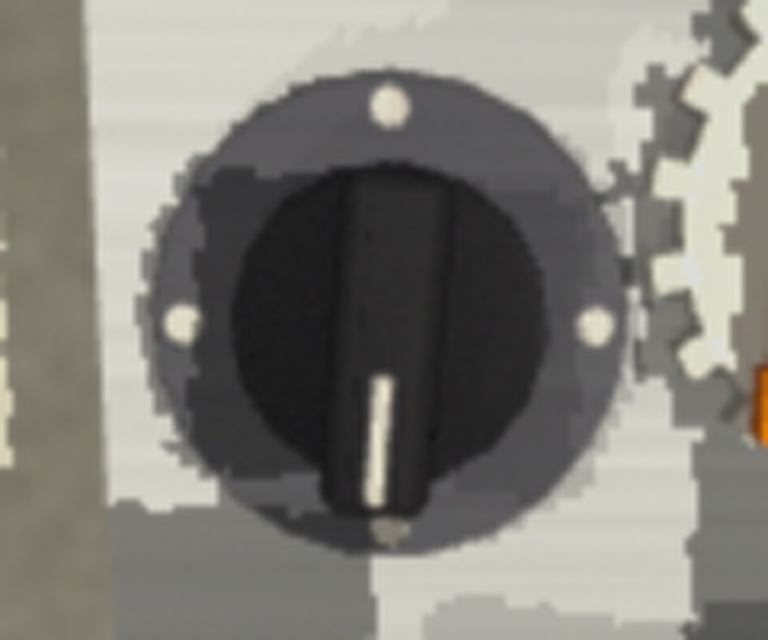

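>>> move_arm --pt "3 3 -0.1 0 0 0 0.08" --pt "3 6.3 -0.27 0 0 0 0.08" --pt "3 6.3 -0.27 0 0 0 0.08" --pt "3 6.3 -0.27 4 0 0 0.08" --pt "3 6.3 -0.27 7.3 0 0 0.08" --pt "3 6.3 -0.27 7.3 0 0 0.08" --pt "0.5 6.3 -0.27 7.3 0 0 0.08" --pt "0.5 6.3 -0.27 7.3 0 0 0.08"

```text
clock: 30.3
tool_pos: [0.5906, 0.2532, 0.0612]
orientation: [-179.9, -0.1, -13.8]
force: [-0.3, -0.1, 0.6]
opening: 0.0154
```

```bash
python3 rel.py .153 pics/w26.png;
```

```text
machine rel [-14.2   1.5]
force tool [-0.3  0.2 -0.6]
t 30.3 pos [0.5906 0.2532 0.0612] ori [-1.799e+02 -1.000e-01 -1.380e+01] F [-0.3 -0.1  0.6] open 0.0154 j [ 41.  26. -15.   0. -49.  36.]
```

View pics/w26.png

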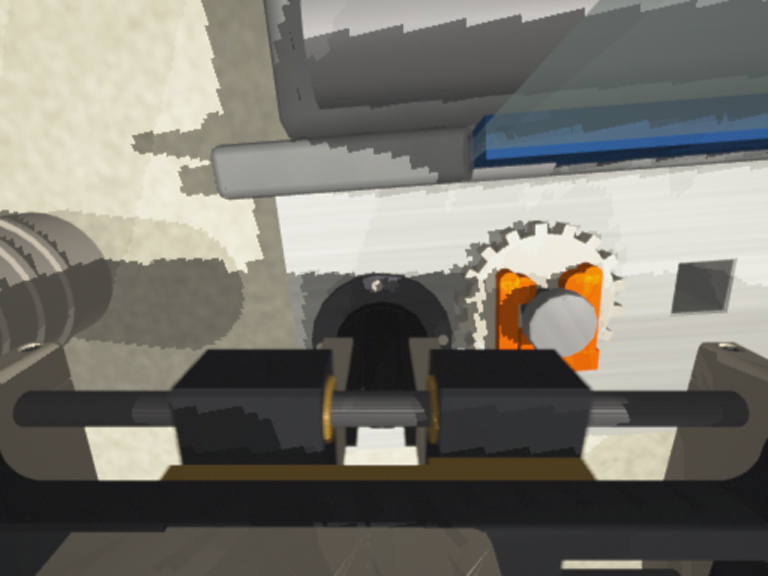

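>>> move_arm --pt "0.5 0 0 0 0 0 0" --pt "0.5 0 0 0 0 0 0.16" --pt "0.5 0 0 0 0 0 0.32" --pt "0.5 0 0 0 0 0 0.48" --pt "0.5 0 0 0 0 0 0.64" --pt "0.5 0 0 0 0 0 0.8" --pt "0.5 0 0 0 0 0 0.96" --pt "0.5 0 0 0 0 0 1.12"

```text
clock: 31.35
tool_pos: [0.59, 0.2524, 0.0611]
orientation: [-180.0, -0.0, -78.3]
force: [-3.3, -2.3, 8.5]
opening: 0.0139
```

```bash
python3 rel.py .153 pics/w27.png;
```

```text
machine rel [-14.6   0.6]
force tool [ 1.6  3.6 -8.5]
t 31.35 pos [0.59   0.2524 0.0611] ori [-180.    -0.   -78.3] F [-3.3 -2.3  8.5] open 0.0139 j [ 41.  26. -15.   0. -49. -29.]
```

View pics/w27.png

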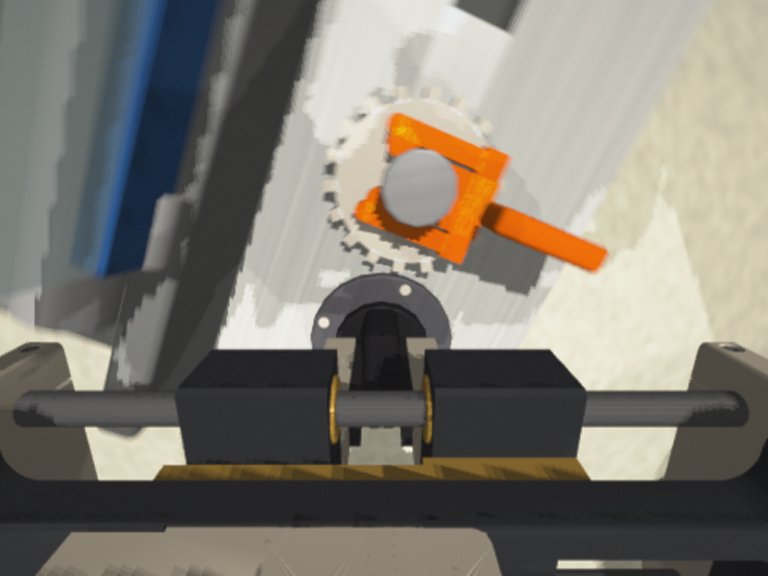

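```bash
python3 - <<'E'
from h import *
import pickle
C=pickle.load(open("C.pkl","rb"))
for z in(0,.1): print(onplane(C["top"],(50,140),z),onplane(C["top"],(66,152),z))
m=np.load("m1.npy"); print(mw(m,[-.015,.153,0]))
P=[C[n]["camera_matrix"]@np.c_[C[n]["R"],C[n]["t"]] for n in("top","scene")]
X=cv2.triangulatePoints(P[0],P[1],np.array((50.,140.)),np.array((240+653/4,80+55/4))).ravel();print("stack top",X[:3]/X[3])
E
```

```text
[0.68423801 0.48416096 0.        ] [0.64416423 0.42721331 0.        ]
[0.65501451 0.43801473 0.1       ] [0.6177244  0.38502288 0.1       ]
[[0.58951163 0.25189768 0.        ]]
stack top [0.65213718 0.4297044  0.12409849]
```

>>> move_arm --pt "3 0 0 0 0 0 0" --pt "3 0 0 0 0 0 0" --pt "3 0 0 0 0 0 0" --pt "3 0 0 -3 0 0 0" --pt "3 0 0 -7 0 0 -0.17" --pt "3 0 0 -7 0 0 -0.34" --pt "1 0 0 -7 0 0 -0.52" --pt "0 0 0 -7 0 0 -0.7"

```text
clock: 32.4
tool_pos: [0.5901, 0.2528, 0.1296]
orientation: [-180.0, 0.0, -37.5]
force: [-0.3, 0.3, 0.2]
opening: 0.0155
```

```bash
python3 - <<'E'
from h import *
st(); to([.5595,.2897,.12],-9.17)
E
```

```text
t 32.4 pos [0.5901 0.2528 0.1296] ori [-180.     0.   -37.5] F [-0.3  0.3  0.2] open 0.0155 j [ 41.  22. -11.  -0. -57.  12.]
-> [0.5595 0.2897 0.12  ] shift cm [-4.67 -1.07  0.96] rot [-0.     0.    -0.495] rows>= 2.6
```

>>> move_arm --pt "0 -2 -0.5 0 0 0 -0.15" --pt "0 -4.7 -1.1 0 0 0 -0.3" --pt "0 -4.7 -1.1 0 0 0 -0.495" --pt "0 -4.7 -1.1 0 0 0 -0.495" --pt "0 -4.7 -1.1 0 0 0 -0.495" --pt "0 -4.7 -1.1 0 0 0 -0.495" --pt "0 -4.7 -1.1 0 0 0 -0.495" --pt "0 -4.7 -1.1 0 0 0 -0.495"

```text
clock: 33.4
tool_pos: [0.5598, 0.2901, 0.1295]
orientation: [180.0, 0.0, -9.5]
force: [0.3, 0.5, 0.2]
opening: 0.0004
```

```bash
python3 rel.py .153 pics/w28.png;
```

```text
machine rel [-50.4  33. ]
force tool [ 0.2 -0.5 -0.2]
t 33.4 pos [0.5598 0.2901 0.1295] ori [180.    0.   -9.5] F [0.3 0.5 0.2] open 0.0004 j [ 45.  21. -12.  -0. -57.  35.]
```

View pics/w28.png

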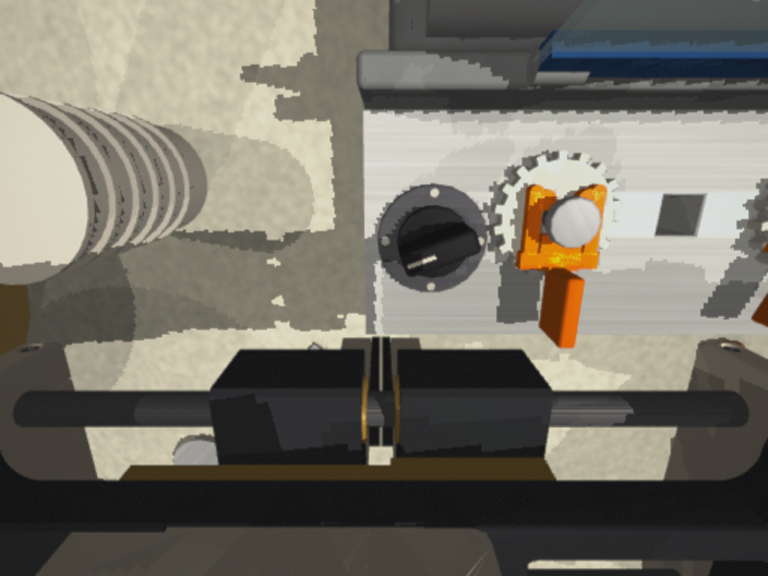

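>>> move_arm --pt "0 0 0 3.5 0 0 0" --pt "0 0 0 6.8 0 0 0" --pt "0 0 0 6.8 0 0 0" --pt "0 0.8 0 6.8 0 0 0" --pt "0 1.6 0 6.8 0 0 0" --pt "0 2.4 0 6.8 0 0 0" --pt "0 3.2 0 6.8 0 0 0" --pt "0 3.9 0 6.8 0 0 0"

```text
clock: 34.45
tool_pos: [0.5997, 0.2853, 0.0633]
orientation: [-179.8, -0.1, -9.5]
force: [-1.7, 1.3, -0.6]
opening: 0.0003
```

```bash
python3 rel.py .153 pics/w29.png;
```

```text
machine rel [-10.3  34.6]
force tool [-1.9 -1.   0.6]
t 34.45 pos [0.5997 0.2853 0.0633] ori [-1.798e+02 -1.000e-01 -9.500e+00] F [-1.7  1.3 -0.6] open 0.0003 j [ 42.  27. -12.  -0. -51.  38.]
```

View pics/w29.png

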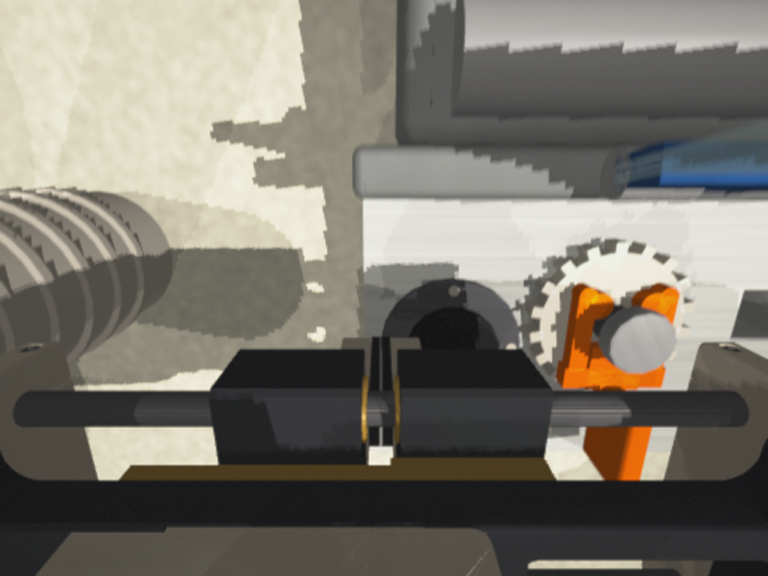

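>>> move_arm --pt "0 -0.5 0 0 0 0 0" --pt "0 -1 0 -3 0 0 0" --pt "0 -3 0 -6 0 0 0" --pt "0 -4 0 -7 0 0 0" --pt "1 -4 0 -7 0 0 0" --pt "2 -4 0 -7 0 0 0" --pt "3 -4 0 -7 0 0 0" --pt "3 -4 0 -7 0 0 0"

```text
clock: 35.5
tool_pos: [0.5588, 0.2901, 0.1306]
orientation: [179.9, 0.0, -9.5]
force: [0.4, -0.5, 0.0]
opening: 0.0289
```

```bash
python3 rel.py .153 pics/w30.png;python3 - <<'E'
from h import *
grab("wrist","pics/w30c.png",(230,100,350,200),6.4)
E
```

```text
machine rel [-51.4  32.8]
force tool [ 0.5  0.4 -0. ]
t 35.5 pos [0.5588 0.2901 0.1306] ori [179.9   0.   -9.5] F [ 0.4 -0.5  0. ] open 0.0289 j [ 45.  21. -12.  -0. -57.  35.]
```

View pics/w30c.png

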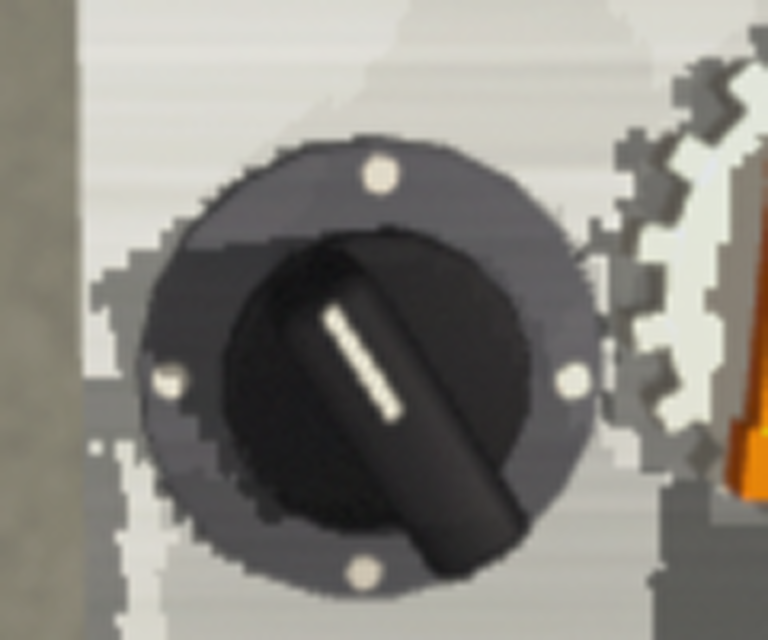

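>>> move_arm --pt "0 0 0.3 0 0 0 0" --pt "0 0 0.3 0 0 0 0" --pt "0 0 0.3 3 0 0 0" --pt "0 0 0.3 6.9 0 0 0" --pt "0 1.5 0.3 6.9 0 0 0" --pt "0 3 0.3 6.9 0 0 0" --pt "0 3.9 0.3 6.9 0 0 0" --pt "0 4.5 0.3 6.9 0 0 0"

```text
clock: 36.6
tool_pos: [0.604, 0.2804, 0.0637]
orientation: [-179.9, -0.1, -9.5]
force: [-1.2, 1.8, 0.1]
opening: 0.0001
```

>>> move_arm --pt "0 0 0 0 0 0 0" --pt "0 -0.8 0 0 0 0 0" --pt "0 -1.5 0 -3 0 0 0" --pt "0 -3 0 -6 0 0 0" --pt "0 -4.5 0 -7 0 0 0" --pt "1 -4.5 0 -7 0 0 0" --pt "2 -4.5 0 -7 0 0 0" --pt "3 -4.5 0 -7 0 0 0"

```text
clock: 37.6
tool_pos: [0.558, 0.2871, 0.1315]
orientation: [179.9, 0.1, -9.5]
force: [-0.3, -0.6, 0.6]
opening: 0.0244
```

```bash
python3 rel.py .153 pics/w31.png;python3 - <<'E'
from h import *
grab("wrist","pics/w31c.png",(230,100,350,200),6.4)
E
```

```text
machine rel [-51.7  29.7]
force tool [-0.2  0.7 -0.6]
t 37.6 pos [0.558  0.2871 0.1315] ori [ 1.799e+02  1.000e-01 -9.500e+00] F [-0.3 -0.6  0.6] open 0.0244 j [ 45.  20. -13.  -0. -57.  35.]
```

View pics/w31c.png

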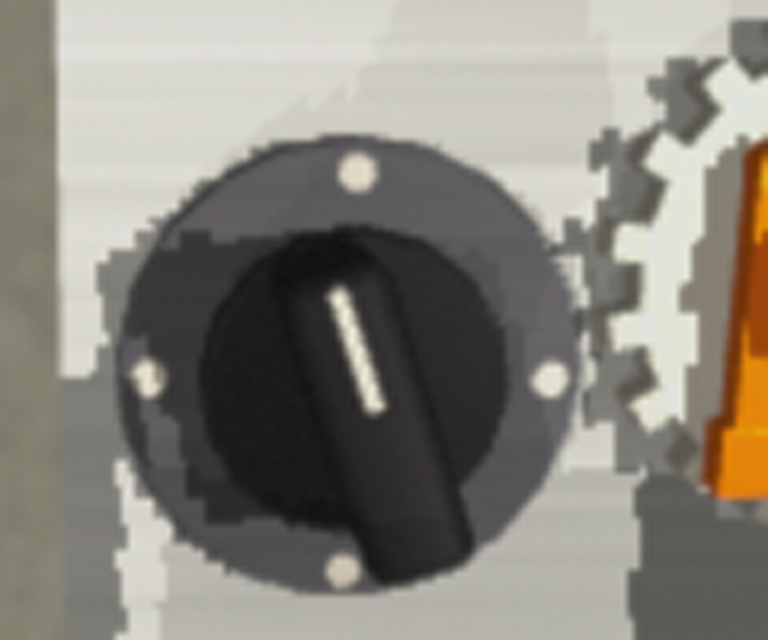

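```bash
python3 - <<'E'
from h import *
to([.590,.2526,.061],8.8)
E
```

```text
-> [0.59   0.2526 0.061 ] shift cm [3.71 2.87 7.06] rot [ 0.001  0.001 -0.32 ] rows>= 1.7
```

>>> move_arm --pt "3 2 1.4 0 0 0 -0.16" --pt "3 3.7 2.9 0 0 0 -0.32" --pt "3 3.7 2.9 1 0 0 -0.32" --pt "3 3.7 2.9 5 0 0 -0.32" --pt "3 3.7 2.9 7 0 0 -0.32" --pt "1.5 3.7 2.9 7 0 0 -0.32" --pt "0.5 3.7 2.9 7 0 0 -0.32" --pt "0.5 3.7 2.9 7 0 0 -0.32"

```text
clock: 38.7
tool_pos: [0.5903, 0.2531, 0.0632]
orientation: [-180.0, -0.1, 8.8]
force: [2.3, -1.3, -4.0]
opening: 0.014
```

```bash
python3 rel.py .153 pics/w32.png
```

```text
machine rel [-14.4   1.3]
force tool [2.1 1.6 4. ]
t 38.7 pos [0.5903 0.2531 0.0632] ori [-1.8e+02 -1.0e-01  8.8e+00] F [ 2.3 -1.3 -4. ] open 0.014 j [ 41.  26. -15.   0. -50.  58.]
```

View pics/w32.png

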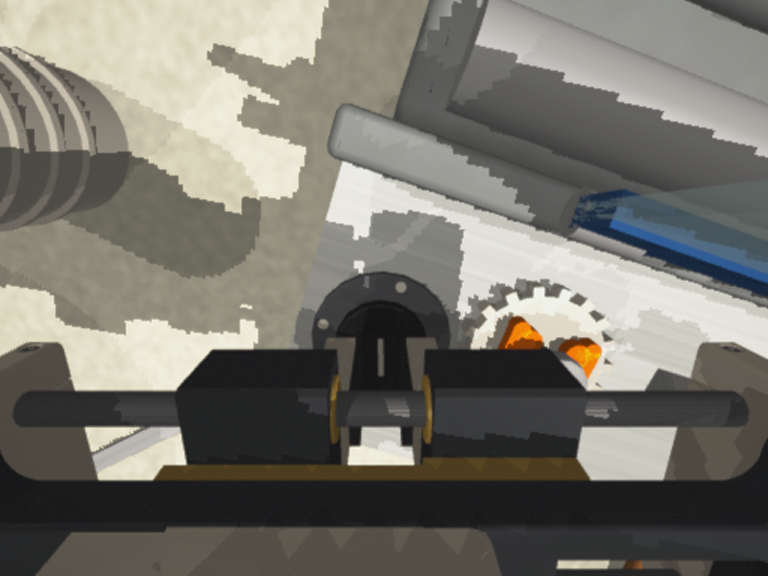

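>>> move_arm --pt "0.5 0 0 0 0 0 0.16" --pt "0.5 0 0 0 0 0 0.32" --pt "0.5 0 0 0 0 0 0.48" --pt "0.5 0 0 0 0 0 0.64" --pt "0.5 0 0 0 0 0 0.8" --pt "0.5 0 0 0 0 0 0.96" --pt "0.5 0 0 0 0 0 1.12" --pt "0.5 0 0 0 0 0 1.28"

```text
clock: 39.75
tool_pos: [0.5901, 0.2525, 0.0632]
orientation: [-180.0, -0.0, -64.8]
force: [0.6, -1.6, -1.7]
opening: 0.014
```

```bash
python3 rel.py .153 pics/w33.png
```

```text
machine rel [-14.6   0.7]
force tool [1.7 0.2 1.7]
t 39.75 pos [0.5901 0.2525 0.0632] ori [-180.    -0.   -64.8] F [ 0.6 -1.6 -1.7] open 0.014 j [ 41.  26. -15.   0. -50. -15.]
```

View pics/w33.png

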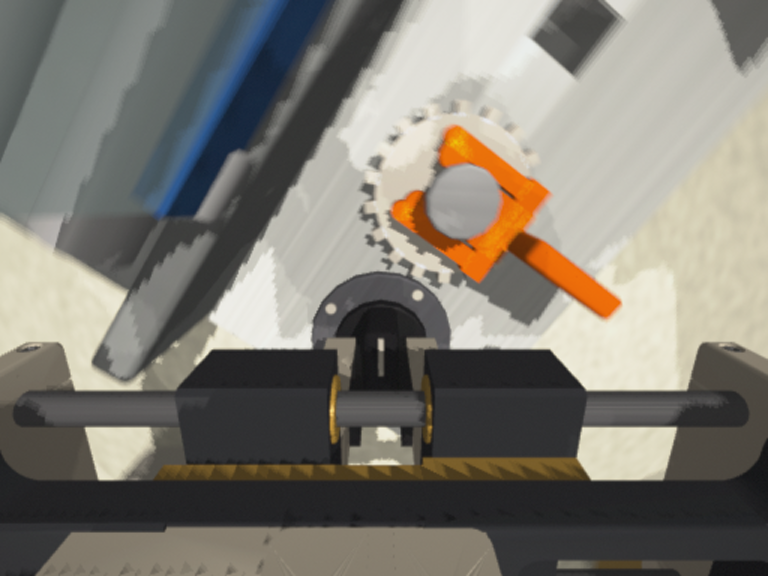

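>>> move_arm --pt "0.5 0 0 0 0 0 0.13" --pt "0.5 0 0 0 0 0 0.25" --pt "0.5 0 0 0 0 0 0.27" --pt "3 0 0 0 0 0 0.26" --pt "3 0 0 0 0 0 0.26" --pt "3 0 0 -3 0 0 0.26" --pt "2 0 0 -7 0 0 0.1" --pt "1 0 0 -7 0 0 -0.05"

```text
clock: 40.8
tool_pos: [0.592, 0.2543, 0.1366]
orientation: [-179.6, 0.0, -61.2]
force: [0.9, 0.1, -0.1]
opening: 0.0151
```

```bash
python3 - <<'E'
from h import *
st(); to([.5570,.288,.13],-9.2)
E
```

```text
t 40.8 pos [0.592  0.2543 0.1366] ori [-179.6    0.   -61.2] F [ 0.9  0.1 -0.1] open 0.0151 j [ 41.  21. -11.   0. -58. -12.]
-> [0.557 0.288 0.13 ] shift cm [-4.64  1.45  0.65] rot [-0.007 -0.003 -0.908] rows>= 4.9
```

>>> move_arm --pt "0 -2 0.5 0 0 0 -0.17" --pt "0 -4.6 1.4 0.4 0 0 -0.34" --pt "0 -4.6 1.4 0.4 0 0 -0.52" --pt "0 -4.6 1.4 0.4 0 0 -0.7" --pt "0 -4.6 1.4 0.4 0 0 -0.87" --pt "0 -4.6 1.4 0.4 0 0 -0.908" --pt "0 -4.6 1.4 0.4 0 0 -0.908" --pt "0 -4.6 1.4 0.4 0 0 -0.908"

```text
clock: 41.8
tool_pos: [0.5558, 0.2867, 0.1286]
orientation: [-180.0, -0.0, -9.6]
force: [-0.5, 0.5, 0.2]
opening: 0.0002
```

```bash
python3 rel.py .153 pics/w34.png;python3 - <<'E'
from h import *
grab("wrist","pics/w34c.png",(230,100,350,200),6.4)
E
```

```text
machine rel [-53.8  29. ]
force tool [-0.6 -0.4 -0.2]
t 41.8 pos [0.5558 0.2867 0.1286] ori [-180.    -0.    -9.6] F [-0.5  0.5  0.2] open 0.0002 j [ 45.  20. -13.  -0. -56.  35.]
```

View pics/w34c.png

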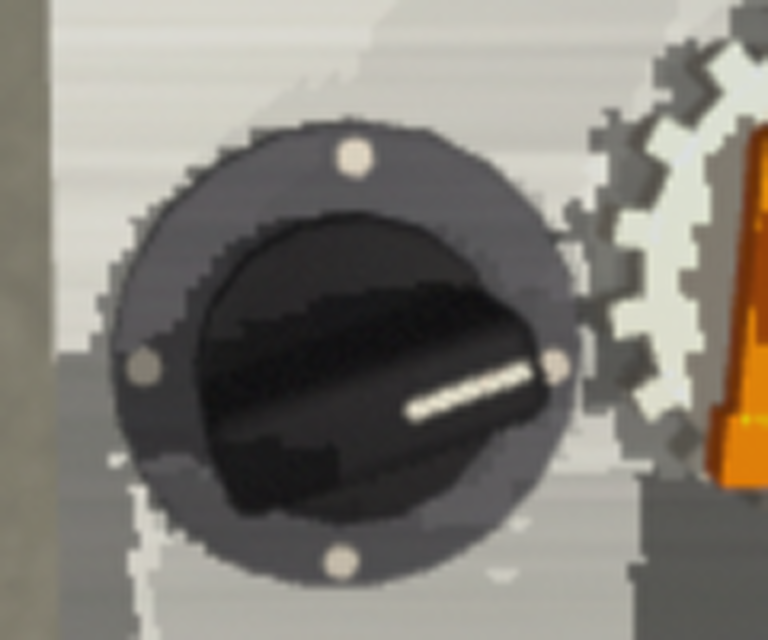

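>>> move_arm --pt "0 0 0 3.5 0 0 0" --pt "0 0 0 6.5 0 0 0" --pt "0 0 0 6.5 0 0 0" --pt "0 0.8 0 6.5 0 0 0" --pt "0 1.4 0 6.5 0 0 0" --pt "0 2.0 0 6.5 0 0 0" --pt "0 2.3 0 6.5 0 0 0" --pt "0 2.3 0 6.5 0 0 0"

```text
clock: 42.9
tool_pos: [0.5791, 0.2842, 0.0647]
orientation: [-179.8, -0.0, -9.6]
force: [-3.4, 5.3, -0.4]
opening: 0.0004
```

>>> move_arm --pt "0 -1 0 0 0 0 0" --pt "0 -2.3 0 -2 0 0 0" --pt "0 -2.3 0 -6.5 0 0 0" --pt "0 -2.3 0 -6.5 0 0 0" --pt "0 -2.3 0 -6.5 0 0 0" --pt "0 -2.3 0 -6.5 0 0 0" --pt "0 -2.3 0 -6.5 0 0 0" --pt "0 -2.3 0 -6.5 0 0 0"

```text
clock: 43.9
tool_pos: [0.5556, 0.2864, 0.128]
orientation: [180.0, 0.0, -9.6]
force: [0.3, -0.1, -0.3]
opening: 0.0009
```

```bash
python3 rel.py .153 pics/w35.png;python3 - <<'E'
from h import *
grab("wrist","pics/w35c.png",(230,100,350,200),6.4)
E
```

```text
machine rel [-53.9  28.6]
force tool [0.3 0.  0.3]
t 43.9 pos [0.5556 0.2864 0.128 ] ori [180.    0.   -9.6] F [ 0.3 -0.1 -0.3] open 0.0009 j [ 45.  20. -13.   0. -56.  35.]
```

View pics/w35c.png

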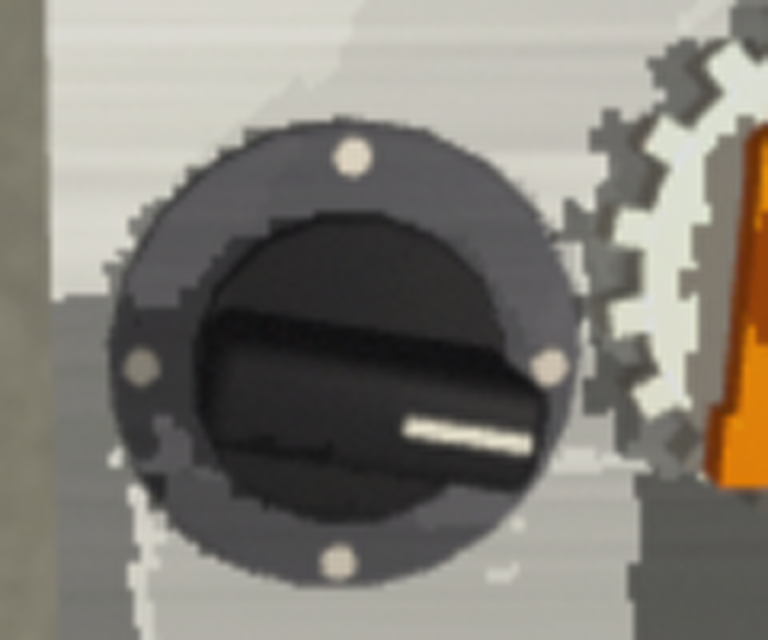

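```bash
python3 - <<'E'
from h import *
m=np.load('m1.npy'); to(mw(m,[-.077,-.153,.133])[0],-9.2)
E
```

```text
-> [ 0.4795 -0.0403  0.133 ] shift cm [-2.05 33.49 -0.46] rot [ 0.001  0.    -0.007] rows>= 5.4
```

>>> move_arm --pt "3 -1 5 -2 0 0 0" --pt "3 -2 10 -2 0 0 0" --pt "3 -2 15 -2 0 0 0" --pt "3 -2 20 -2 0 0 0" --pt "3 -2 25 -2 0 0 0" --pt "3 -2 30 -2 0 0 0" --pt "3 -2 33.5 -0.5 0 0 0" --pt "3 -2 33.5 -0.5 0 0 0"

```text
clock: 45.0
tool_pos: [0.4787, -0.0424, 0.1327]
orientation: [180.0, 0.1, -9.8]
force: [0.5, 0.3, 0.8]
opening: 0.0303
```

```bash
python3 rel.py -.153 pics/w36.png;python3 - <<'E'
from h import *
grab("wrist","pics/w36c.png",(190,80,310,180),6.4)
E
```

```text
machine rel [-77.5  -2.2]
force tool [ 0.4 -0.4 -0.8]
t 45.0 pos [ 0.4787 -0.0424  0.1327] ori [ 1.8e+02  1.0e-01 -9.8e+00] F [0.5 0.3 0.8] open 0.0303 j [ 18.   7. -31.  -0. -52.  62.]
```

View pics/w36.png

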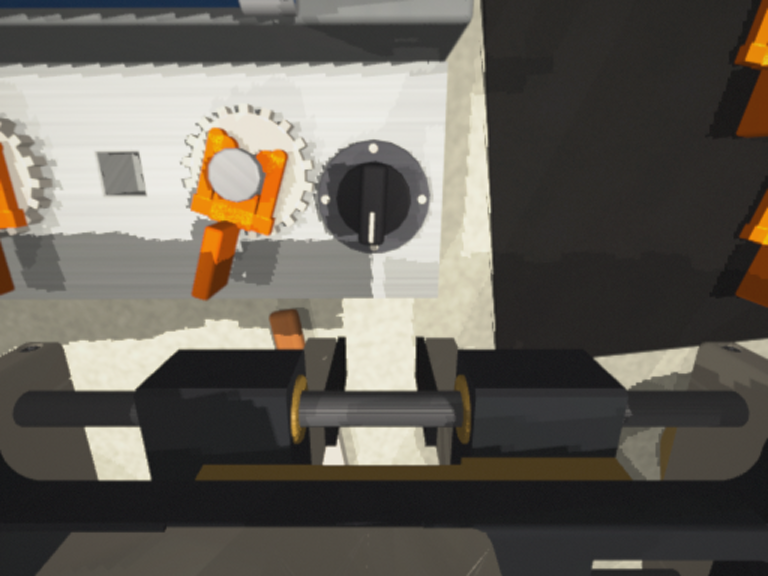

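View pics/w36c.png

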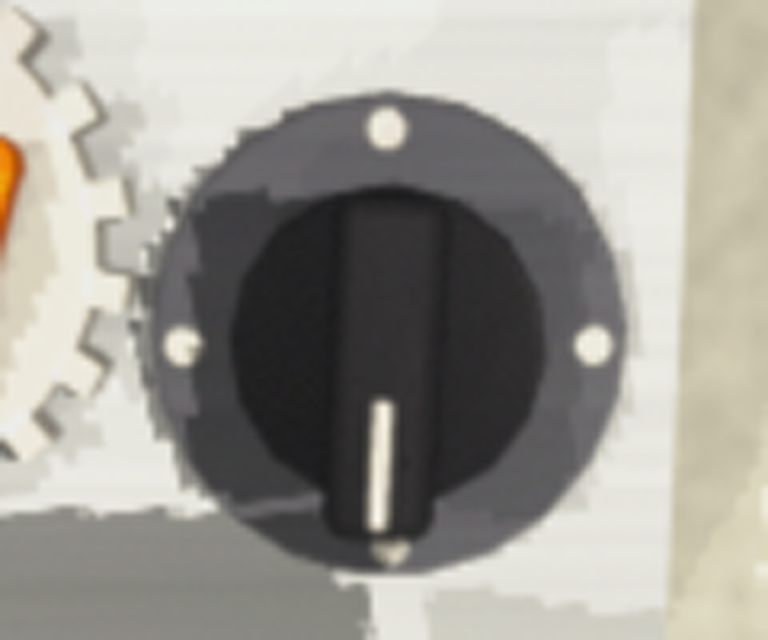

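```bash
python3 - <<'E'
from h import *
C=grab("wrist"); p,R,_=tool(); m=np.load("m1.npy")
r=(np.array([388,338])+.5)/6.4-.5+np.array([190,80])
t=(np.array([390,335])+.5)/6.4-.5+np.array([190,80])
q=intool(C,r,p[2]-.047); print("ring tool",q*1e3, p+R.apply(q+np.array([0,.0008,0])))
print(mw(m,[-.0146,-.1524,0]))
A=p+R.apply(q+np.array([0,.0008,0])); 
for z in (.065,): to(mw([.5408,-.0500,m[2]],[-.0215,-.034,.12])[0],-9.2)
E
```

```text
ring tool [60.82363652 -3.37399094 86.86769111] [ 0.54106058 -0.04774984  0.0470362 ]
[[ 0.54124211 -0.04966388  0.        ]]
-> [ 0.5142 -0.0801  0.12  ] shift cm [3.98 3.38 1.39] rot [-0.    -0.001 -0.007] rows>= 0.9
```

>>> move_arm --pt "0 2 2 0 0 0 -0.01" --pt "0 3.95 3.1 0 0 0 -0.01" --pt "0 3.95 3.1 1 0 0 -0.01" --pt "0 3.95 3.1 2 0 0 -0.01" --pt "0 3.95 3.1 4.5 0 0 -0.01" --pt "0 3.95 3.1 6.7 0 0 -0.01" --pt "0 3.95 3.1 6.7 0 0 -0.01" --pt "0 3.95 2.5 6.7 0 0 -0.01"

```text
clock: 46.15
tool_pos: [0.5151, -0.0712, 0.0671]
orientation: [180.0, -0.0, -9.0]
force: [0.2, 0.4, 0.1]
opening: 0.001
```

```bash
python3 rel.py -.153 pics/w37.png
```

```text
machine rel [-37.  -24.8]
force tool [ 0.1 -0.4 -0.1]
t 46.15 pos [ 0.5151 -0.0712  0.0671] ori [180.  -0.  -9.] F [0.2 0.4 0.1] open 0.001 j [ 14.  16. -30.   0. -44.  67.]
```

View pics/w37.png

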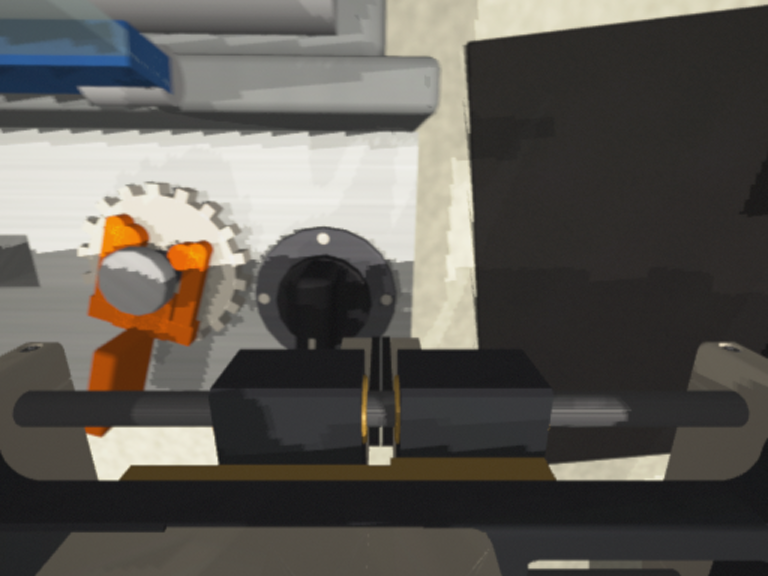

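>>> move_arm --pt "0 0 -0.6 0 0 0 0" --pt "0 0 -1.2 0 0 0 0" --pt "0 0 -1.8 0 0 0 0" --pt "0 0 -2.3 0 0 0 0" --pt "0 0 -2.7 0 0 0 0" --pt "0 0 -2.7 0 0 0 0" --pt "0 -0.3 -1.7 0 0 0 0" --pt "0 -2 -1.7 -2 0 0 0"

```text
clock: 47.2
tool_pos: [0.4978, -0.0524, 0.0859]
orientation: [180.0, 0.1, -9.1]
force: [0.1, 0.7, 1.3]
opening: 0.0005
```

>>> move_arm --pt "0 -1.2 -4 -3 0 0 0" --pt "0 -1.2 -4 -4.5 0 0 0" --pt "0 -1.2 -4 -4.5 0 0 0" --pt "0 -1.2 -4 -4.5 0 0 0" --pt "0 -1.2 -4 -4.5 0 0 0" --pt "0 -1.2 -4 -4.5 0 0 0" --pt "0 -1.2 -4 -4.5 0 0 0" --pt "0 -1.2 -4 -4.5 0 0 0"

```text
clock: 48.2
tool_pos: [0.4922, -0.0104, 0.1314]
orientation: [180.0, 0.0, -9.0]
force: [-0.8, -0.6, -0.4]
opening: 0.0007
```

```bash
python3 rel.py -.153 pics/w38.png;python3 - <<'E'
from h import *
grab("wrist","pics/w38c.png",(230,90,350,190),6.4)
E
```

```text
machine rel [-69.2  31.6]
force tool [-0.7  0.7  0.4]
t 48.2 pos [ 0.4922 -0.0104  0.1314] ori [180.   0.  -9.] F [-0.8 -0.6 -0.4] open 0.0007 j [ 22.   8. -29.   0. -52.  59.]
```

View pics/w38.png

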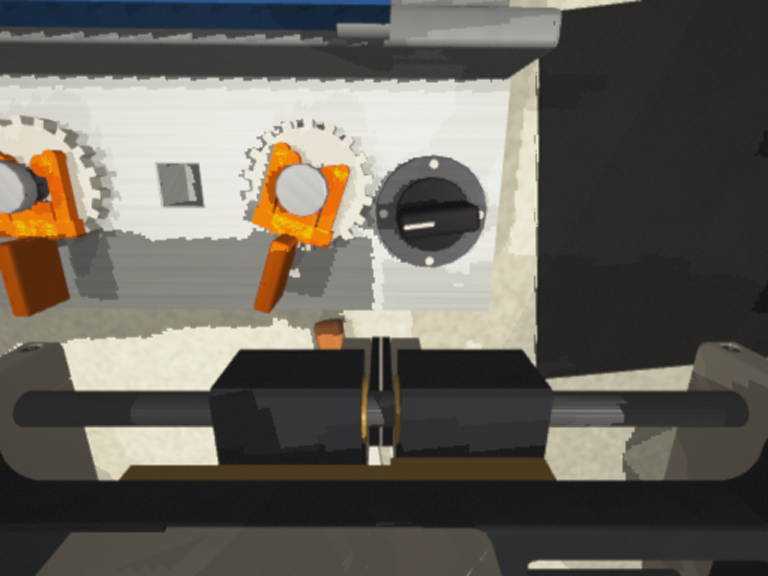

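View pics/w38c.png

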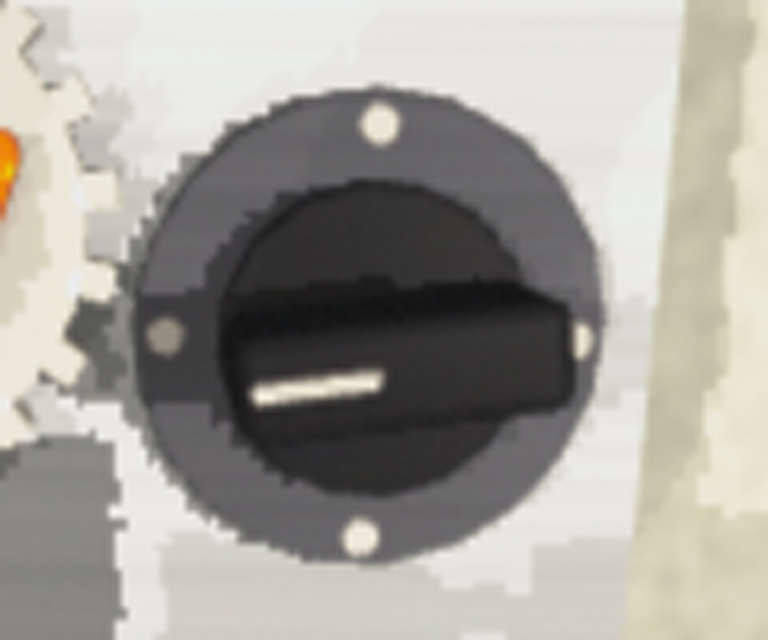

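>>> move_arm --pt "0 1.5 0.4 0 0 0 0" --pt "0 1.5 0.4 3 0 0 0" --pt "0 1.5 0.4 6.5 0 0 0" --pt "0 1.5 0.4 6.5 0 0 0" --pt "0 2.6 0.4 6.5 0 0 0" --pt "0 3.4 0.4 6.5 0 0 0" --pt "0 4.2 0.4 6.5 0 0 0" --pt "0 5.0 0.4 6.5 0 0 0"

```text
clock: 49.3
tool_pos: [0.541, -0.0215, 0.0674]
orientation: [-179.9, 0.0, -9.1]
force: [-4.5, 2.8, 0.1]
opening: 0.0005
```

```bash
python3 rel.py -.153 pics/w39.png
```

```text
machine rel [-19.3  28.3]
force tool [-4.9 -2.1 -0.1]
t 49.3 pos [ 0.541  -0.0215  0.0674] ori [-179.9    0.    -9.1] F [-4.5  2.8  0.1] open 0.0005 j [ 18.  17. -28.  -0. -45.  63.]
```

View pics/w39.png

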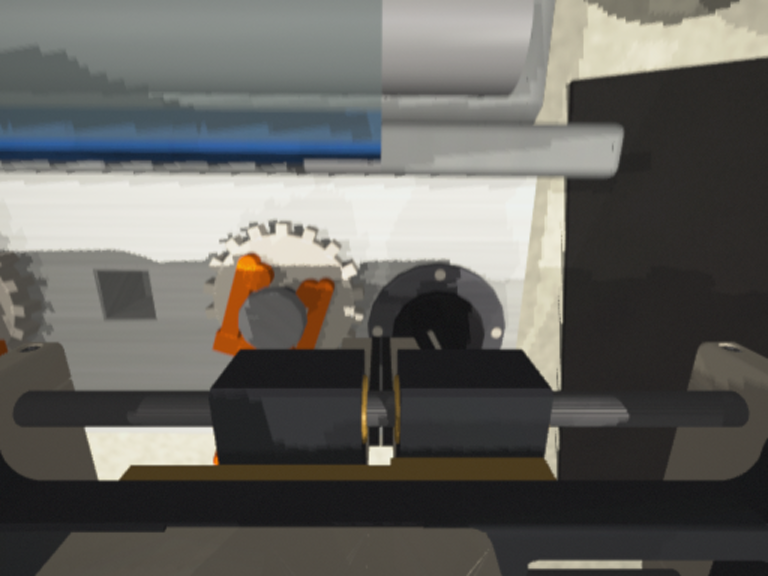

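>>> move_arm --pt "0 0.6 0 0 0 0 0" --pt "0 1.3 0 0 0 0 0" --pt "0 1.3 0 0 0 0 0" --pt "0 0.3 0 0 0 0 0" --pt "0 -1.5 0 -2.5 0 0 0" --pt "0 -3.5 1 -6.5 0 0 0" --pt "0 -5 2.5 -6.5 0 0 0" --pt "0 -5 3 -6.5 0 0 0"

```text
clock: 50.35
tool_pos: [0.4852, -0.0445, 0.1317]
orientation: [-180.0, -0.0, -9.1]
force: [-0.1, -0.6, -0.1]
opening: 0.0008
```

```bash
python3 rel.py -.153 pics/w40.png;python3 - <<'E'
from h import *
grab("wrist","pics/w40c.png",(190,90,310,190),6.4)
E
```

```text
machine rel [-70.8  -3.2]
force tool [-0.   0.6  0.1]
t 50.35 pos [ 0.4852 -0.0445  0.1317] ori [-180.    -0.    -9.1] F [-0.1 -0.6 -0.1] open 0.0008 j [ 18.   8. -30.  -0. -52.  63.]
```

View pics/w40c.png

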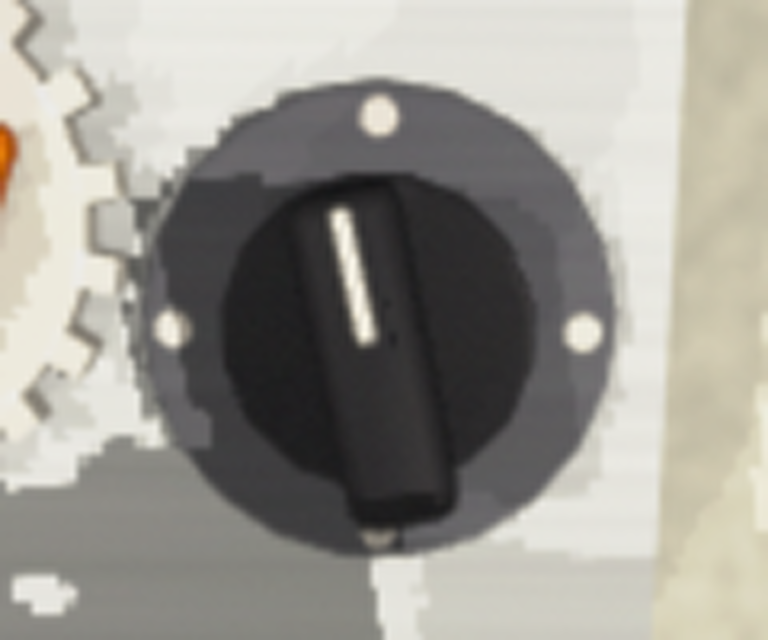

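>>> move_arm --pt "0 2 3 0 0 0 0" --pt "0 3.4 3 0 0 0 0" --pt "0 3.4 3 3 0 0 0" --pt "0 3.4 3 6.5 0 0 0" --pt "0 3.4 3 6.5 0 0 0" --pt "0 3.4 2.3 6.5 0 0 0" --pt "0 3.4 1.6 6.5 0 0 0" --pt "0 3.4 0.9 6.5 0 0 0"

```text
clock: 51.45
tool_pos: [0.5155, -0.0594, 0.0669]
orientation: [179.8, 0.3, -9.1]
force: [-8.5, -8.4, 3.3]
opening: 0.0009
```

```bash
python3 rel.py -.153 pics/w41.png
```

```text
machine rel [-38.4 -13.1]
force tool [-7.1  9.7 -3.3]
t 51.45 pos [ 0.5155 -0.0594  0.0669] ori [179.8   0.3  -9.1] F [-8.5 -8.4  3.3] open 0.0009 j [ 15.  16. -30.   0. -44.  66.]
```

>>> move_arm --pt "0 0 -0.3 0 0 0 0" --pt "0 0 -0.6 0 0 0 0" --pt "0 0 -0.6 0 0 0 0" --pt "0 0 -0.6 0 0 0 0" --pt "0 0 -0.6 0 0 0 0" --pt "0 0 -0.6 0 0 0 0" --pt "0 0 -0.6 0 0 0 0" --pt "0 0 -0.6 0 0 0 0"

```text
clock: 52.5
tool_pos: [0.5196, -0.0518, 0.0672]
orientation: [-180.0, 0.0, -9.0]
force: [-5.6, 1.8, 1.6]
opening: 0.0008
```

```bash
python3 rel.py -.153 pics/w41.png
```

```text
machine rel [-35.6  -4.9]
force tool [-5.9 -0.9 -1.6]
t 52.5 pos [ 0.5196 -0.0518  0.0672] ori [-180.    0.   -9.] F [-5.6  1.8  1.6] open 0.0008 j [ 16.  16. -30.  -0. -44.  65.]
```

View pics/w41.png

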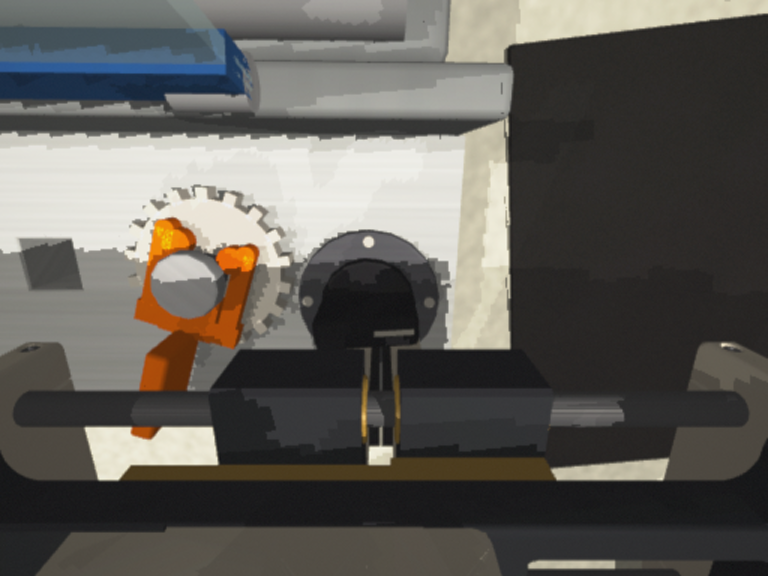

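>>> move_arm --pt "0 -1 0 0 0 0 0" --pt "0 -2 0 -1 0 0 0" --pt "0 -3.5 0 -4 0 0 0" --pt "0 -3.5 0 -6.5 0 0 0" --pt "0 -3.5 0 -6.5 0 0 0" --pt "0 -3.5 0 -6.5 0 0 0" --pt "0 -3.5 0 -6.5 0 0 0" --pt "0 -3.5 0 -6.5 0 0 0"

```text
clock: 53.55
tool_pos: [0.4852, -0.0468, 0.131]
orientation: [180.0, 0.1, -9.0]
force: [-0.5, 0.3, -0.3]
opening: 0.0003
```

```bash
python3 rel.py -.153 pics/w42.png;python3 - <<'E'
from h import *
grab("wrist","pics/w42c.png",(190,90,310,190),6.4); grab("top","pics/t42.png",(85,95,245,215),5)
E
```

```text
machine rel [-70.4  -5.5]
force tool [-0.6 -0.3  0.3]
t 53.55 pos [ 0.4852 -0.0468  0.131 ] ori [ 1.8e+02  1.0e-01 -9.0e+00] F [-0.5  0.3 -0.3] open 0.0003 j [ 18.   8. -30.  -0. -52.  63.]
```

View pics/w42c.png

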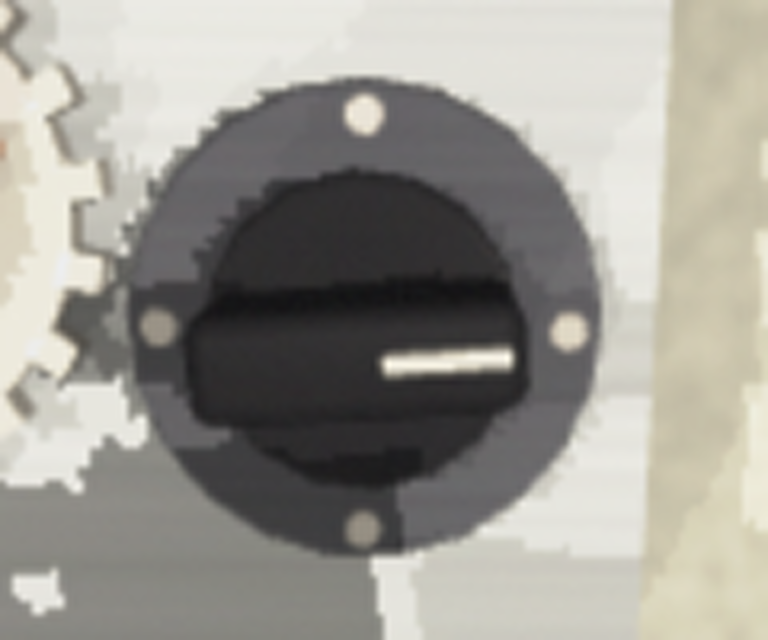

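View pics/w42.png

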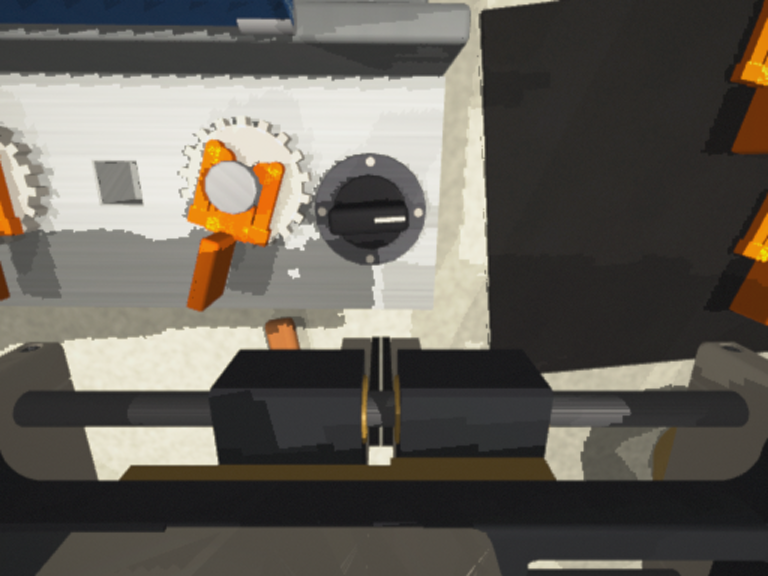

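```bash
python3 - <<'E'
from h import *
m=np.load('m1.npy'); to(mw(m,[-.06,-.08,.16])[0],-9.2)
E
```

```text
-> [0.508 0.029 0.16 ] shift cm [ 1.05 -7.84 -2.89] rot [0.    0.001 0.003] rows>= 1.3
```

>>> move_arm --pt "0 0 -3 -3 0 0 0" --pt "0 1 -7.8 -3 0 0 0" --pt "0 1 -7.8 -3 0 0 0" --pt "0 1 -7.8 -3 0 0 0" --pt "0 1 -7.8 -3 0 0 0" --pt "0 1 -7.8 -3 0 0 0" --pt "0 1 -7.8 -3 0 0 0" --pt "0 1 -7.8 -3 0 0 0"

```text
clock: 54.7
tool_pos: [0.5075, 0.0285, 0.1616]
orientation: [-180.0, -0.0, -9.1]
force: [-0.3, 0.5, 0.6]
opening: 0.0007
```

```bash
python3 rel.py -.08 pics/w43.png;python3 - <<'E'
from h import *
grab("wrist","pics/w43c.png",(200,80,320,180),6.4);grab("scene","pics/s43.png",(250,70,390,200),5.5)
E
```

```text
machine rel [-60.3  -0.6]
force tool [-0.4 -0.5 -0.6]
t 54.7 pos [0.5075 0.0285 0.1616] ori [-180.    -0.    -9.1] F [-0.3  0.5  0.6] open 0.0007 j [ 25.   8. -25.  -0. -57.  56.]
```

View pics/w43c.png

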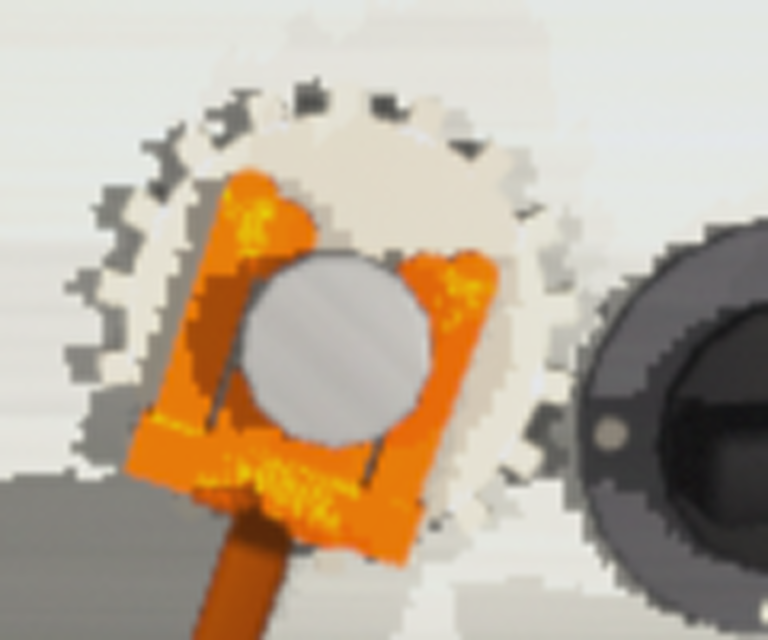

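View pics/s43.png

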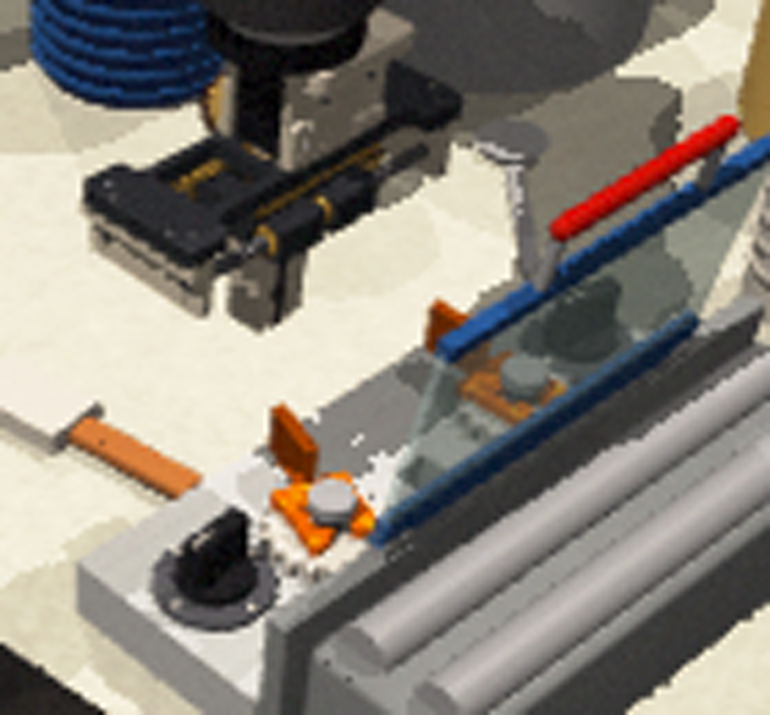

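```bash
python3 - <<'E'
from h import *
to([.6735,.081,.38],-99.5)
E
```

```text
-> [0.6735 0.081  0.38  ] shift cm [ 15.57  -7.77 -21.85] rot [0.    0.    1.579] rows>= 8.5
```

>>> move_arm --pt "2.4 0 0 -6 0 0 0.16" --pt "2.4 0 0 -12 0 0 0.33" --pt "2.4 0 0 -18 0 0 0.5" --pt "2.4 0 -2 -22 0 0 0.67" --pt "2.4 4 -4 -22 0 0 0.84" --pt "2.4 8 -6 -22 0 0 1.01" --pt "2.4 12 -7.8 -22 0 0 1.18" --pt "2.4 15.6 -7.8 -22 0 0 1.35"

```text
clock: 55.85
tool_pos: [0.6753, 0.0824, 0.3807]
orientation: [179.9, -0.0, -86.6]
force: [-0.7, 0.0, 0.9]
opening: 0.0242
```

```bash
python3 - <<'E'
from h import *
st();to([.6735,.081,.34],-99.5)
E
```

```text
t 55.85 pos [0.6753 0.0824 0.3807] ori [179.9  -0.  -86.6] F [-0.7  0.   0.9] open 0.0242 j [ 23.  18.  17.  -0. -89. -20.]
-> [0.6735 0.081  0.34  ] shift cm [0.13 0.18 4.07] rot [ 0.001 -0.     0.225] rows>= 1.2
```

>>> move_arm --pt "2.4 0.1 0.2 1 0 0 0.12" --pt "2.4 0.1 0.2 2 0 0 0.225" --pt "2.4 0.1 0.2 2 0 0 0.225" --pt "2.4 0.1 0.2 2 0 0 0.225" --pt "2.4 0.1 0.2 2 0 0 0.225" --pt "2.4 0.1 0.2 2 0 0 0.225" --pt "2.4 0.1 0.2 2 0 0 0.225" --pt "2.4 0.1 0.2 2 0 0 0.225"

```text
clock: 56.85
tool_pos: [0.672, 0.0802, 0.3616]
orientation: [-180.0, 0.0, -99.3]
force: [-0.3, -0.8, -0.1]
opening: 0.0239
```

```bash
python3 - <<'E'
from h import *
st();C=grab("wrist","pics/w44.png",s=1.5)
E
```

```text
t 56.85 pos [0.672  0.0802 0.3616] ori [-180.     0.   -99.3] F [-0.3 -0.8 -0.1] open 0.0239 j [ 23.  18.  14.   0. -86. -33.]
```

View pics/w44.png

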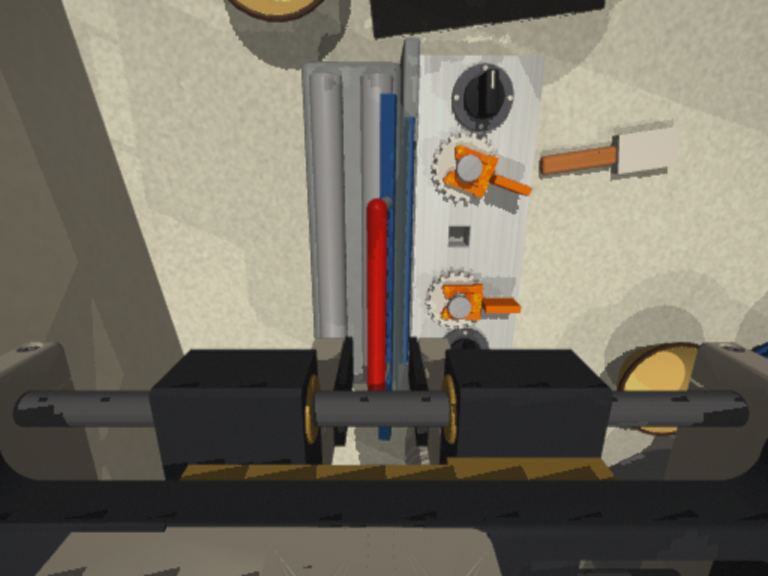

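>>> move_arm --pt "2.4 0 -0.2 4 0 0 0" --pt "2.4 0 -0.2 7 0 0 0" --pt "2.4 0 -0.2 9 0 0 0" --pt "2.4 0 -0.2 9 0 0 0" --pt "0.4 0 -0.2 9 0 0 0" --pt "0.4 0 -0.2 9 0 0 0" --pt "0.4 0 -0.2 9 0 0 0" --pt "0.4 0 -0.2 9 0 0 0"

```text
clock: 57.9
tool_pos: [0.6746, 0.08, 0.273]
orientation: [-179.9, 0.0, -99.3]
force: [0.0, 0.9, 6.0]
opening: 0.0109
```

```bash
python3 - <<'E'
from h import *
st();C=grab("wrist","pics/w45.png",s=1.5)
p,R,_=tool()
q0=1.74
for qs in (np.linspace(q0,1.1,9)[1:],np.linspace(1.1,.52,9)[1:]):
    b=q0 if qs[0]>1.2 else 1.1
    for q in qs: print(q.round(2),(18*(np.cos(q)-np.cos(b))).round(1),(-18*(np.sin(q)-np.sin(b))).round(1))
    print()
E
```

```text
t 57.9 pos [0.6746 0.08   0.273 ] ori [-179.9    0.   -99.3] F [0.  0.9 6. ] open 0.0109 j [ 23.  20.   5.   0. -76. -32.]
1.66 1.4 -0.2
1.58 2.9 -0.3
1.5 4.3 -0.2
1.42 5.7 -0.1
1.34 7.1 0.2
1.26 8.5 0.6
1.18 9.9 1.1
1.1 11.2 1.7

1.03 1.1 0.6
0.96 2.2 1.3
0.88 3.3 2.1
0.81 4.2 3.0
0.74 5.2 3.9
0.66 6.0 4.9
0.59 6.8 6.0
0.52 7.5 7.1
```

View pics/w45.png

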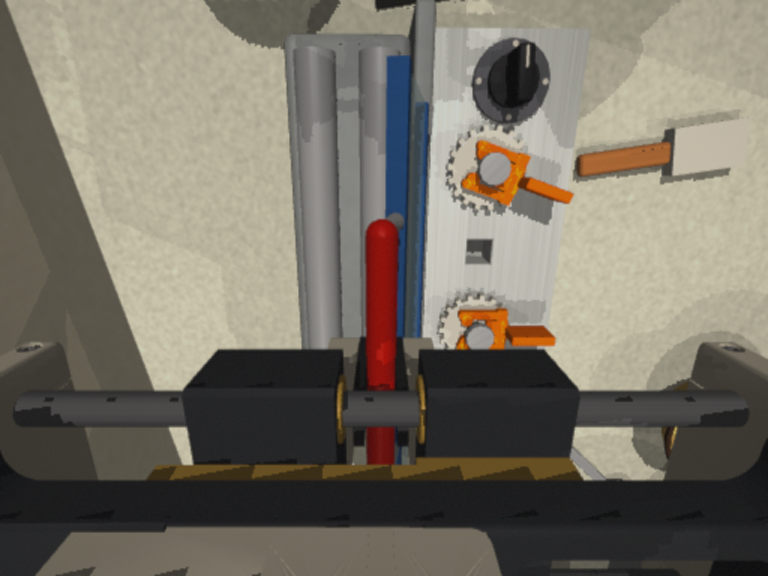

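>>> move_arm --pt "0.4 0 1.4 -0.2 0 0 0" --pt "0.4 0 2.9 -0.3 0 0 0" --pt "0.4 0 4.3 -0.2 0 0 0" --pt "0.4 0 5.7 -0.1 0 0 0" --pt "0.4 0 7.1 0.2 0 0 0" --pt "0.4 0 8.5 0.6 0 0 0" --pt "0.4 0 9.9 1.1 0 0 0" --pt "0.4 0 11.2 1.7 0 0 0"

```text
clock: 58.95
tool_pos: [0.5641, 0.0988, 0.2552]
orientation: [-179.8, 0.1, -99.3]
force: [3.7, 3.3, 4.0]
opening: 0.0112
```

```bash
python3 - <<'E'
from h import *
st();C=grab("scene","pics/s46.png",(220,10,430,200),3.5)
E
```

```text
t 58.95 pos [0.5641 0.0988 0.2552] ori [-1.798e+02  1.000e-01 -9.930e+01] F [3.7 3.3 4. ] open 0.0112 j [ 30.  10. -10.   0. -70. -39.]
```

View pics/s46.png

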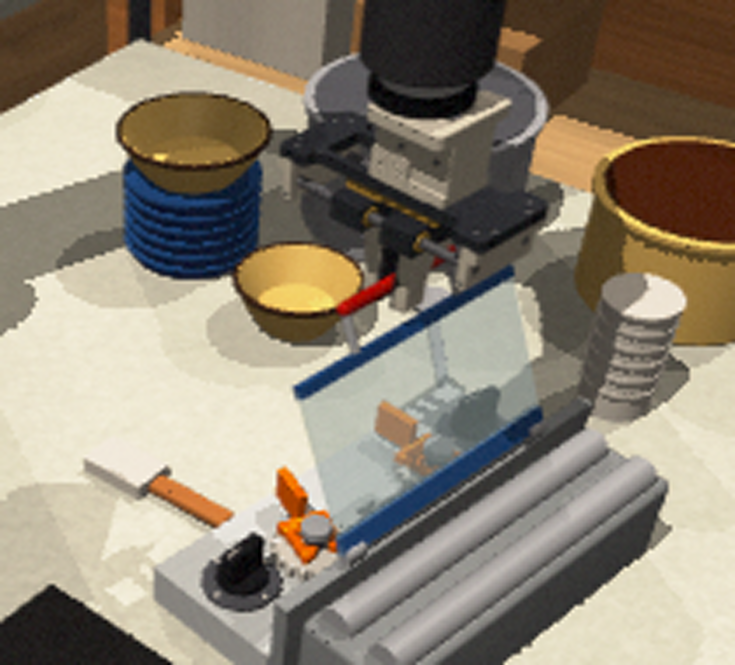

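>>> move_arm --pt "0.4 0 1.1 0.6 0 0 0" --pt "0.4 0 2.2 1.3 0 0 0" --pt "0.4 0 3.3 2.1 0 0 0" --pt "0.4 0 4.2 3.0 0 0 0" --pt "0.4 0 5.2 3.9 0 0 0" --pt "0.4 0 6.0 4.9 0 0 0" --pt "0.4 0 6.8 6.0 0 0 0" --pt "0.4 0 7.5 7.1 0 0 0"

```text
clock: 60.0
tool_pos: [0.4905, 0.1112, 0.184]
orientation: [-179.8, 0.1, -99.2]
force: [6.5, 3.8, 2.6]
opening: 0.0109
```

```bash
python3 - <<'E'
from h import *
st();C=grab("scene","pics/s47.png",(220,10,430,200),3.5)
p=tool()[0]; print("q from grasp z", np.arcsin((p[2]+.019-.112)/.18), "from x", np.arccos(.966-((p[0]-.4734)*.986-(p[1]-.1155)*.165)/.18))
E
```

```text
t 60.0 pos [0.4905 0.1112 0.184 ] ori [-1.798e+02  1.000e-01 -9.920e+01] F [6.5 3.8 2.6] open 0.0109 j [ 35.   6. -24.   0. -59. -44.]
q from grasp z 0.521217934148792 from x 0.5091482940544411
```

View pics/s47.png

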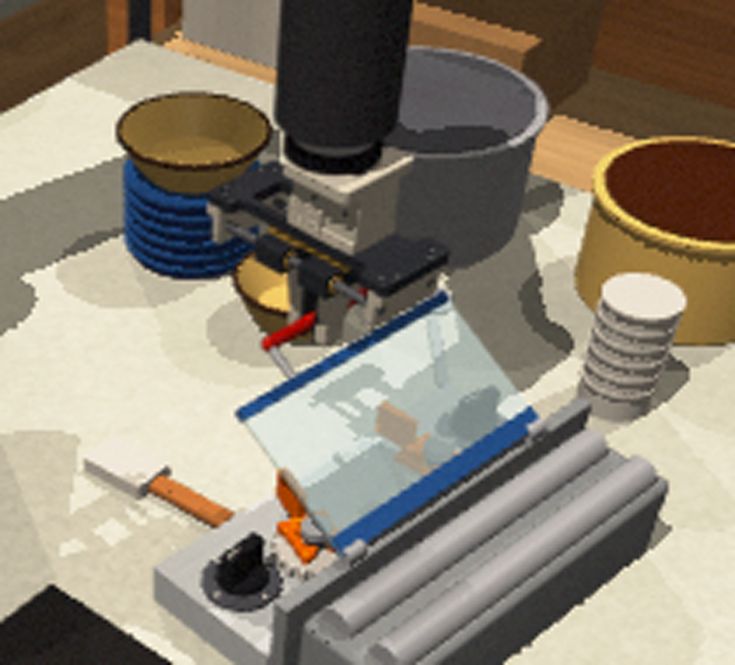

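>>> move_arm --pt "0.4 0 0 0 0 0 0" --pt "2.4 0 0 0 0 0 0" --pt "2.4 0 0 0 0 0 0" --pt "2.4 0 0 0 0 0 0" --pt "2.4 0 0 -2 0 0 0" --pt "2.4 0 0 -5 0 0 0" --pt "2.4 0 0 -10 0 0 0" --pt "2.4 0 0 -16 0 0 0"

```text
clock: 61.05
tool_pos: [0.4885, 0.1094, 0.3443]
orientation: [179.9, -0.1, -99.3]
force: [1.8, 0.4, -0.6]
opening: 0.0239
```

```bash
python3 - <<'E'
from h import *
st();C=grab("scene","pics/s48.png",(240,80,430,230),4); grab("wrist","pics/w48.png",s=1.5); grab("top","pics/t48.png",(85,95,335,245),3.2)
m=np.load("m1.npy")
p=list(m)+[0,.063]
for q in (.4,.5,.6): print(q,[( (proj(C,mw(m,[.063-.18*np.cos(q),y,.112+.18*np.sin(q)]))[0]-[240,80])*4).round() for y in(-.06,.06)])
E
```

```text
t 61.05 pos [0.4885 0.1094 0.3443] ori [ 1.799e+02 -1.000e-01 -9.930e+01] F [ 1.8  0.4 -0.6] open 0.0239 j [ 35.   1.  -9.  -0. -80. -44.]
0.4 [array([208., 128.]), array([319.,  65.])]
0.5 [array([217., 115.]), array([329.,  51.])]
0.6 [array([227., 102.]), array([340.,  39.])]
```

View pics/s48.png

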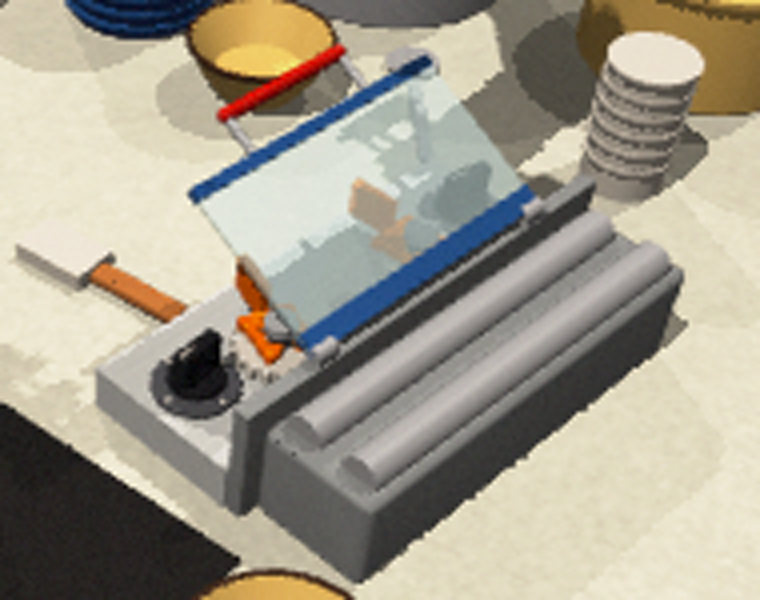

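View pics/w48.png

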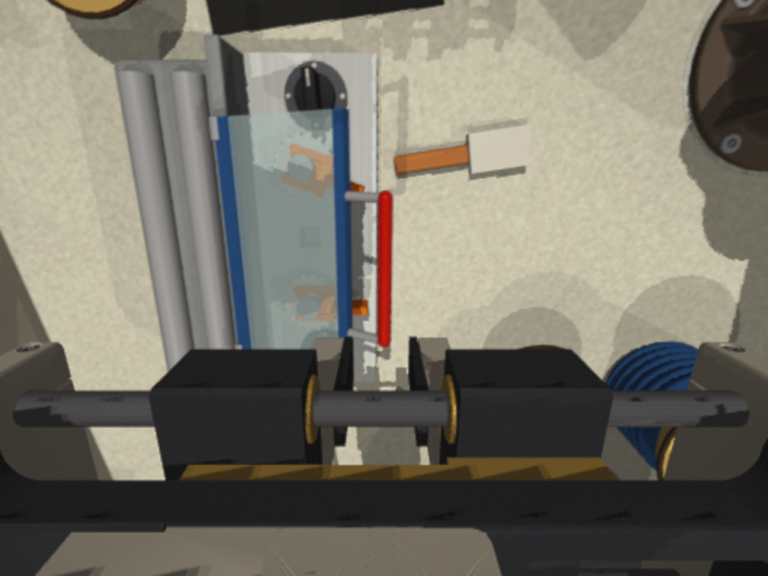

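>>> move_arm --pt "3 -5 0 0 0 0 0" --pt "3 -10 0 0 0 0 0" --pt "3 -15 0 0 0 0 0" --pt "3 -20 0 0 0 0 0" --pt "3 -20 0 0 0 0 0" --pt "3 -20 0 0 0 0 0" --pt "3 -20 0 0 0 0 0" --pt "3 -20 0 0 0 0 0"

```text
clock: 62.2
tool_pos: [0.5217, 0.3065, 0.344]
orientation: [-180.0, 0.0, -99.3]
force: [-0.2, -0.1, 0.6]
opening: 0.0299
```

```bash
python3 - <<'E'
from h import *
st();C=grab("wrist","pics/w49.png",s=1.5); cv2.imwrite("pics/w49c.png",cv2.resize(C["frame"][90:190,140:260,::-1],None,fx=6.4,fy=6.4,interpolation=cv2.INTER_CUBIC))
E
```

```text
t 62.2 pos [0.5217 0.3065 0.344 ] ori [-180.     0.   -99.3] F [-0.2 -0.1  0.6] open 0.0299 j [ 49.  11.   3.  -0. -82. -58.]
```

View pics/w49.png

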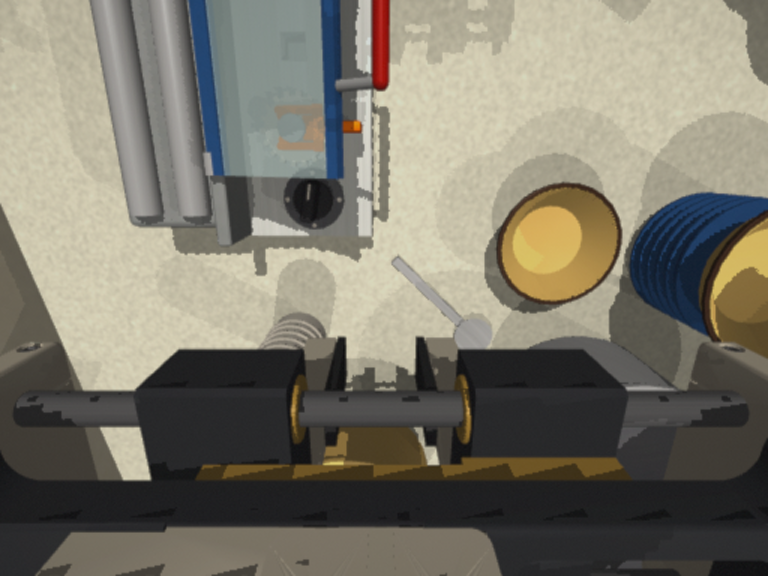

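View pics/w49c.png

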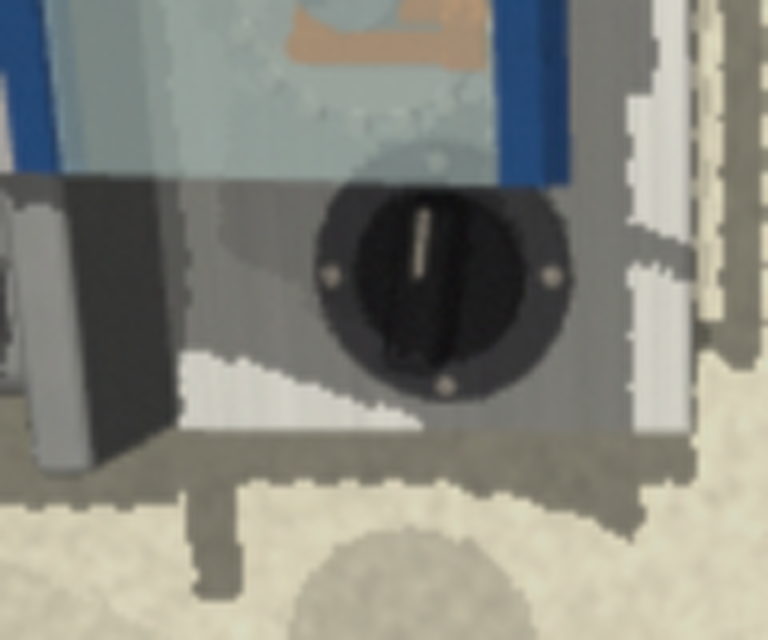

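```bash
python3 - <<'E'
from plant import job
from h import *
st(); print(job.close_job())
E
```

```text
t 62.25 pos [0.5217 0.3066 0.344 ] ori [-180.     0.   -99.3] F [-0.5  0.2  0.7] open 0.0302 j [ 49.  11.   3.   0. -82. -58.]
the job is handed in; nothing more can be done
None
```

The job is done and handed in at about 62 s of the 210 s allowed; the hand-in reports no verdict.

- **Cover opened:** I folded it back to its stop, about 1.74 rad.
- **Clips:** Gears sit in seats 1 and 3; seat 2 is empty. I pushed one clip onto each shaft until it met a firm stop at 16–18 N, and both read as centred on their shafts in the pictures.
- **Knobs:** I turned the left one by pinching it and then pushing its bar with the closed fingers, because turning the gripper all the way round would have hit the open cover. The right one I turned by pushing alone. My last pictures put the left at about 278° (4.85 rad) and the right at about 268° (4.68 rad), against a target of 270° and a range of 253–287°. The left is nearer its upper limit.
- **Cover lowered:** It stands at about 0.51 rad (29°), with the scene image and the arm position agreeing. The arm is clear of everything.

**Off nominal:** The clip on gear 1 was found turned about 20° around its shaft after I had moved on. I did not see what caused it. It was still seated in its groove, so I left it. After that close look I saw it again only from a distance and through the clear cover. I did not measure the crockery and brush, but they showed no visible movement.

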